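# Seal the finish tins and put them away

### The arm

A 6-joint arm with a two-finger parallel gripper is mounted at the origin on the work surface. World frame = base frame: x ahead of the robot, y to its left, z up, the work surface at z = 0. Lengths are in m, angles in rad, forces in N, time in s.
With the tool pointing down it reaches from about 0.35 to 0.775 m from the base axis. Payload 7.3 kg.
Tool frame: the origin (TCP) lies midway between the tips of the shut fingers; the grasp point (between the pads) lies 19 mm behind it (robot.grasp_offset is the z of the grasp point in the tool frame, in m); z points along the fingers, y is the direction in which the jaws open and shut (so a half turn about z gives the same grasp; the last joint's range is limited). The gripper opens to 92 mm and grips with 3 to 60 N. Pads are 19 mm wide; open, the fingers measure 130 mm over their backs; the gripper's body (75 mm by 190 mm) begins 47 mm behind the grasp point.
Start: joints at [0.98, 0.342, 1.524, -0, 1.275, -0.146], TCP at [0.226, 0.474, 0.227] pointing down, gripper open.
Joint ranges: [-2.53, 2.53], [-0.77, 2.02], [0.04, 2.7], [-1, 4.14], [0.28, 2.66], [-3.11, 3.11]. Speed limits (rad/s): [2.57, 2.57, 3.14, 3.14, 3.14, 3.14].

### API

Orientations are given as [roll, pitch, yaw] about the fixed x, y, z axes, in that order (R = Rz(yaw) Ry(pitch) Rx(roll)).
In Python, from cell import observe, imaging, workorder, robot gives the robot as it stands. The module is installed in compiled form; this text tells all that it offers.
- The arm moves only by the tool send_rows, never from a script. Its argument "series" is a list of rows, each a list of 7 numbers: the shift along the tool's x, y, z in m, then the turn, a rotation vector about the tool's x, y, z in rad, then the closure, from 0 (fully open) to 1 (shut). A call has 1 to 5 rows; each row shifts and turns the commanded pose from where the row before left it, along the tool's axes as they then stand; what a row does not reach is not made up. A row lasts 1/12 s, in which the tool goes at most 41.7 mm and 7.16 degrees, less where a joint would pass 70% of its speed; a pose out of reach is approached as far as the arm can. A call is refused whole if a number of a shift passes 0.0417 or a number of a turn 0.125, either way. A call with a gripper value outside its range is refused whole. The fingers move at their own pace and stop on an object; "newtons" is the grip in N (left out, the last holds). Time passes only in rows, so rows that do not move let the fingers close. It gives the time, the measured TCP pose, the force and the opening at its end, in the units of the state.
- observe(): the state, without advancing time (a new reading comes with each control period).
- imaging.read_camera(name): name is "scene" or "top" or "wrist"; returns a dict with "color" (480x640x3 uint8, red, green, blue), "range_z" (480x640 float32, m along the optical axis (not along the pixel's ray), 0 where there is no reading), "vfov" (degrees; the focal length in pixels is half the picture's height over the tangent of half this angle, whatever the lens; pixels are square), "cx", "cy" (the principal point, pixels), "dist_coeffs" ([k1, k2, p1, p2, k3] as OpenCV has them; the pictures are not rectified), "T" (4x4, takes a point from camera to world coordinates). Camera axes: x right, y down, z forward; pixel columns grow to the right and rows downward; lengths in m; the calibration is good to about 2 mm. A picture is of the moment at which its call begins.
- workorder.hand_in(): hands the job in, once; it reports no verdict.
The state is a dict: "time": time; "qpos": joint angles; "qvel": joint speeds; "joint_efforts": joint torques, N m; "tool_pos": TCP position; "tool_rot": TCP orientation; "contact_force": force on the tool from outside, world axes, zero at the start; "torque": the same for the moment, N m; "opening": finger opening in m.
Only numpy, scipy, OpenCV 4.12 (cv2) and the standard library are available. Lean on these libraries where they do the work, as an engineer would, in place of code of your own. Each camera call takes 0.05 s, during which the arm holds its last target.

### The job

Finishing is over for the day: first clear the pail out of the drawer's way by hanging it by its wooden grip across both prongs of the stand, and let go of it; then pull the chest's drawer out to its stop. Press the lid of every tin on the mat down fully home and stand all the tins upright on the floor of the drawer, letting go of them; then push the drawer shut. Leave the glue jar, the wooden block and the brush where they are.

Things in the scene. Friction and masses are not known exactly. Their poses are not given: they have to be found in the camera images.
- tin_red: round wood-finish tin with a red band, 60 mm diameter, standing on the rubber mat; its rim is 66 mm above its foot; 0.2 to 0.45 kg. Origin: centre of its underside, z up along its axis. May be absent.
- lid_red (a joint): brass plug lid (52 mm diameter) of the red tin, sliding stiffly straight down its axis (about 9 N to move it; it stays where it is left): about 0 = standing proud, its top 78 mm above the tin's foot; 0.010 m = fully home on its stop, its top 68 mm above the foot, 2 mm above the rim.
- tin_blue: round wood-finish tin with a blue band, 60 mm diameter, standing on the rubber mat; its rim is 66 mm above its foot; 0.2 to 0.45 kg. Origin: centre of its underside, z up along its axis. May be absent.
- lid_blue (a joint): brass plug lid (52 mm diameter) of the blue tin, sliding stiffly straight down its axis (about 9 N to move it; it stays where it is left): about 0 = standing proud, its top 78 mm above the tin's foot; 0.010 m = fully home on its stop, its top 68 mm above the foot, 2 mm above the rim.
- tin_green: round wood-finish tin with a green band, 60 mm diameter, standing on the rubber mat; its rim is 66 mm above its foot; 0.2 to 0.45 kg. Origin: centre of its underside, z up along its axis. May be absent.
- lid_green (a joint): brass plug lid (52 mm diameter) of the green tin, sliding stiffly straight down its axis (about 9 N to move it; it stays where it is left): about 0 = standing proud, its top 78 mm above the tin's foot; 0.010 m = fully home on its stop, its top 68 mm above the foot, 2 mm above the rim.
- tin_yellow: round wood-finish tin with a yellow band, 60 mm diameter, standing on the rubber mat; its rim is 66 mm above its foot; 0.2 to 0.45 kg. Origin: centre of its underside, z up along its axis. May be absent.
- lid_yellow (a joint): brass plug lid (52 mm diameter) of the yellow tin, sliding stiffly straight down its axis (about 9 N to move it; it stays where it is left): about 0 = standing proud, its top 78 mm above the tin's foot; 0.010 m = fully home on its stop, its top 68 mm above the foot, 2 mm above the rim.
- pail: small aluminium pail, 80 mm diameter at the foot and 100 mm at the rim, 80 mm tall, about 0.35 kg, with a rigid upright handle: two thin wires from the rim up to a straight wooden grip. Origin: centre of its underside, z up; the grip runs along its y.
- pail_grip (a point): middle of the pail's wooden grip (14 x 14 mm section, 126 mm long along y), 145 mm above the pail's foot; between the grip and the rim is a 58 mm high opening right through along x, free of other parts
- hanger: fixed wooden stand with two steel prongs pointing to its -x. Origin: on the bench below the prongs, z up. Base plate 12 mm thick, x = -60 to 110 mm, y within 75 mm; at x = 75 mm the prongs meet a wooden cross-bar (top 210 mm above the bench) carried by a 30 mm square post centred at x = 90 mm (top at 206 mm).
- prongs (a point): hanging place: midway between the prongs at the height of their flat tops, 200 mm above the bench, 20 mm in +x from the stand's origin; same axes. Prongs along x at y = +35 and -35 mm, 8 mm wide and thick, flat tops free from x = -55 to +55 mm of this point (cross-bar beyond); their tips at x = -63 to -55 mm turn up 15 mm above the flat tops.
- drawer (a joint): how far the drawer is out: 0 = shut, 0.1976 m = out to its stop; the drawer of a fixed wooden chest 280 mm deep, 340 mm wide and 130 mm high, standing at the far side of the bench; it slides out towards the robot along its -x and stays where it is left (about 1 N friction)
- drawer_handle (a point): middle of the drawer's brass bar handle: bar 11 mm thick and 120 mm long along y, its axis 35 mm in front of the drawer front, 92 mm above the bench; open above and below, moves with the drawer. x points into the chest, square to the drawer front; z up
- drawer_bay (a point): point on the drawer's inner floor (23 mm above the bench), 85 mm behind the inner face of its front, midway across; moves with the drawer, axes as the handle's. Inside, the drawer reaches from x = -85 to +150 mm and y = -149 to +149 mm of this point. Front's top 119 mm, side walls' 108 mm above the bench; when fully out, x = -85 to +106 mm is clear of the chest's roof.
- mat: fixed black rubber mat 260 x 260 x 4 mm under the tins. Origin: centre of its underside
- glue_jar: bystander: glue jar, 76 mm diameter, 110 mm tall, red cap; origin at the centre of its underside
- maple_block: bystander: wooden block 90 x 60 x 40 mm; origin at the centre of its underside
- glue_brush: bystander: glue brush lying on the bench close in front of the robot, about 200 mm long; origin under its middle

How it is judged:
On the way, in this order (a step that is already met when the one before it is completed fails the run):
1. the pail hangs by its grip on both prongs, released (x of pail_grip in the frame of hanger between -0.04 and 0.08 m and y of pail_grip in the frame of hanger between -0.03 and 0.03 m and z of pail_grip in the frame of hanger between 0.195 and 0.216 m and angle between pail's own z axis and vertical below 0.25 rad and linear speed of pail below 0.03 m/s and contact force between the fingers and pail below 0.1 N), for 0.3 s.
2. the drawer is pulled out to its stop (value of joint drawer above 0.187 m), for 0.1 s.
3. every tin present stands upright in the drawer with its lid fully home, released (x of tin_red in the frame of drawer_bay between -0.065 and 0.13 m and y of tin_red in the frame of drawer_bay between -0.125 and 0.125 m and z of tin_red in the frame of drawer_bay between -0.01 and 0.012 m and angle between each of tin_red, tin_blue, tin_green, tin_yellow's own z axis and vertical below 0.15 rad and value of joint each of lid_red, lid_blue, lid_green, lid_yellow above 0.0085 m and x of tin_blue in the frame of drawer_bay between -0.065 and 0.13 m and y of tin_blue in the frame of drawer_bay between -0.125 and 0.125 m and z of tin_blue in the frame of drawer_bay between -0.01 and 0.012 m and x of tin_green in the frame of drawer_bay between -0.065 and 0.13 m and y of tin_green in the frame of drawer_bay between -0.125 and 0.125 m and z of tin_green in the frame of drawer_bay between -0.01 and 0.012 m and x of tin_yellow in the frame of drawer_bay between -0.065 and 0.13 m and y of tin_yellow in the frame of drawer_bay between -0.125 and 0.125 m and z of tin_yellow in the frame of drawer_bay between -0.01 and 0.012 m and contact force between the fingers and tin_red below 0.1 N and contact force between the fingers and tin_blue below 0.1 N and contact force between the fingers and tin_green below 0.1 N and contact force between the fingers and tin_yellow below 0.1 N), for 0.2 s.
At the end, for the whole second after the job is handed in: The drawer is shut (within 10 mm); every tin present stands on the drawer floor upright (within 0.15 rad) with its lid home (within 1.5 mm of its stop); the pail hangs at rest with its grip lying on both prongs (grip middle within 30 mm of midway between the prongs, tilt under 0.25 rad) (value of joint drawer below 0.01 m and x of tin_red in the frame of drawer_bay between -0.065 and 0.13 m and y of tin_red in the frame of drawer_bay between -0.125 and 0.125 m and z of tin_red in the frame of drawer_bay between -0.01 and 0.012 m and angle between each of tin_red, tin_blue, tin_green, tin_yellow's own z axis and vertical below 0.15 rad and value of joint each of lid_red, lid_blue, lid_green, lid_yellow above 0.0085 m and x of tin_blue in the frame of drawer_bay between -0.065 and 0.13 m and y of tin_blue in the frame of drawer_bay between -0.125 and 0.125 m and z of tin_blue in the frame of drawer_bay between -0.01 and 0.012 m and x of tin_green in the frame of drawer_bay between -0.065 and 0.13 m and y of tin_green in the frame of drawer_bay between -0.125 and 0.125 m and z of tin_green in the frame of drawer_bay between -0.01 and 0.012 m and x of tin_yellow in the frame of drawer_bay between -0.065 and 0.13 m and y of tin_yellow in the frame of drawer_bay between -0.125 and 0.125 m and z of tin_yellow in the frame of drawer_bay between -0.01 and 0.012 m and linear speed of each of tin_red, tin_blue, tin_green, tin_yellow, pail below 0.03 m/s and x of pail_grip in the frame of hanger between -0.04 and 0.08 m and y of pail_grip in the frame of hanger between -0.03 and 0.03 m and z of pail_grip in the frame of hanger between 0.195 and 0.216 m and angle between pail's own z axis and vertical below 0.25 rad); the robot touches nothing.
It fails at once if the glue jar is moved more than 30 mm (distance of glue_jar from where it was at the start of the episode above 0.03 m).
It fails at once if the wooden block is moved more than 30 mm (distance of maple_block from where it was at the start of the episode above 0.03 m).
It fails at once if the glue brush is moved more than 30 mm (distance of glue_brush from where it was at the start of the episode above 0.03 m).
Of tin_red, tin_blue, tin_green, tin_yellow only 3 to 4 are there at a start; the rules pass over those that are not, and their reading is None.
At some moment in a run one of tin_red, tin_blue, tin_green, tin_yellow may be knocked a few centimetres aside while the robot is not near it.
It also fails if it takes over 210 s, if anything falls off the work surface, if the arm or the gripper's body presses on something with over 40 N, if the wrist force passes 120 N, or if a joint passes its speed limit or range.

## Working session

There is one attempt and no reset: what is moved stays moved. The work goes in short steps, Python scripts to look and compute and a tool call to move; the robot and the scene stay as the last step left them, time stands still between calls to the robot, and variables do not carry over. Pictures are saved under pics/ and viewed, and the job is handed in when it is done.

Besides the shell and the picture viewer there is one more tool, called by a JSON object that holds its "name" and its "arguments", one argument or row to a line. send_rows: Moves the arm, as the interface text tells. Its arguments: {"type":"object","properties":{"series":{"type":"array","items":{"type":"array","items":{"type":"number"}}},"newtons":{"type":"number"}},"required":["series"]}

I'll start by taking pictures.

```bash
mkdir -p pics
cat > h.py <<'E'
import numpy as np, cv2
from cell import observe, imaging, workorder, robot
def cam(name, png=None):
    c=imaging.read_camera(name)
    if png: cv2.imwrite('pics/'+png, c['color'][:,:,::-1])
    return c
def K(c):
    f=240/np.tan(np.radians(c['vfov'])/2)
    return np.array([[f,0,c['cx']],[0,f,c['cy']],[0,0,1.]])
def cloud(c):
    v,u=np.mgrid[0:480,0:640]
    p=np.stack([u.ravel(),v.ravel()],1).astype(np.float64)
    n=cv2.undistortPoints(p[:,None],K(c),np.array(c['dist_coeffs']))[:,0].reshape(480,640,2)
    z=c['range_z'].astype(float)
    P=np.concatenate([n*z[...,None],z[...,None]],2)
    W=P@c['T'][:3,:3].T+c['T'][:3,3]
    W[z<=0]=np.nan
    return W
def proj(c,p):
    Ti=np.linalg.inv(c['T']); q=np.asarray(p)@Ti[:3,:3].T+Ti[:3,3]
    r,_=cv2.projectPoints(q.reshape(-1,1,3),np.zeros(3),np.zeros(3),K(c),np.array(c['dist_coeffs']))
    return r[:,0]
E
python3 - <<'E'
from h import *
print(observe())
for n in ['scene','top','wrist']:
    c=cam(n,n+'0.png'); np.savez('/tmp/%s0.npz'%n,**c); print(n,c['vfov'],c['dist_coeffs'],np.round(c['T'],3))
print(robot.grasp_offset,[a for a in dir(robot) if a[0]!='_'])
E
```

```text
{'time': 0.0, 'qpos': array([ 9.80004664e-01,  3.42713332e-01,  1.52501621e+00, -3.88742030e-06,
        1.27536998e+00, -1.45991294e-01]), 'qvel': array([-0.00028053,  0.00086091, -0.00025241,  0.0011647 ,  0.00062822,
       -0.00203835]), 'joint_efforts': array([-4.10248185e-05, -4.31236124e+01, -2.44217938e+01,  7.16508483e-02,
        5.60653768e-02, -1.59213514e-04]), 'tool_pos': array([0.22564836, 0.47359233, 0.22605011]), 'tool_rot': array([-3.14010127e+00, -2.15531210e-04,  2.69679326e+00]), 'contact_force': array([ 0.17761323, -0.09441256,  0.69195412]), 'torque': array([-0.02619974, -0.00854561, -0.03005855]), 'opening': 0.09180999897337062}
scene 52.65337552622942 [0.02665156 0.         0.         0.         0.        ] [[ 0.059  0.705 -0.707  1.409]
 [ 0.998 -0.051  0.033 -0.043]
 [-0.012 -0.707 -0.707  0.962]
 [ 0.     0.     0.     1.   ]]
top 44.29861815285293 [-0.09427805  0.          0.          0.          0.        ] [[-0.02  -0.975  0.223  0.288]
 [-1.     0.02  -0.002 -0.004]
 [-0.003 -0.223 -0.975  1.523]
 [ 0.     0.     0.     1.   ]]
wrist 68.24294149147809 [-0.03924872  0.          0.          0.          0.        ] [[ 0.43   0.863  0.265  0.155]
 [ 0.903 -0.411 -0.127  0.508]
 [-0.001  0.294 -0.956  0.384]
 [ 0.     0.     0.     1.   ]]
-0.0188 ['IKError', 'grasp_offset']
```

View pics/scene0.png

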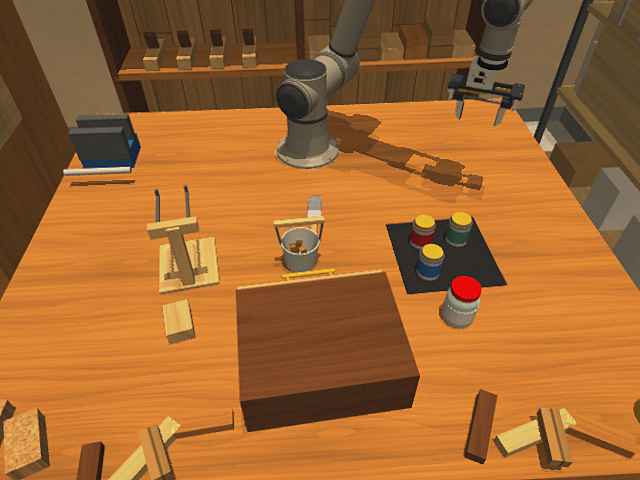

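View pics/top0.png

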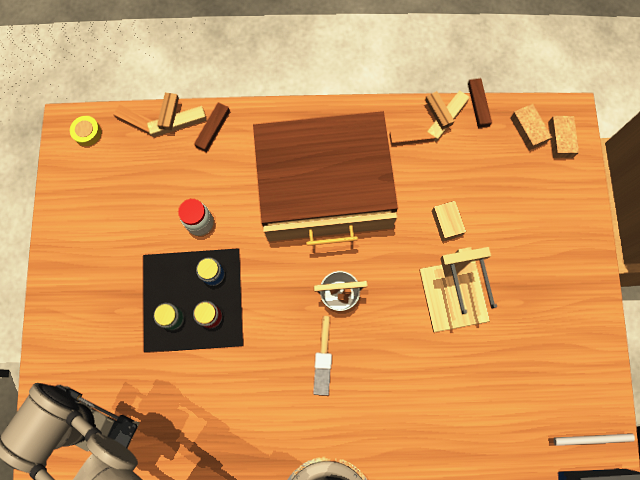

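View pics/wrist0.png

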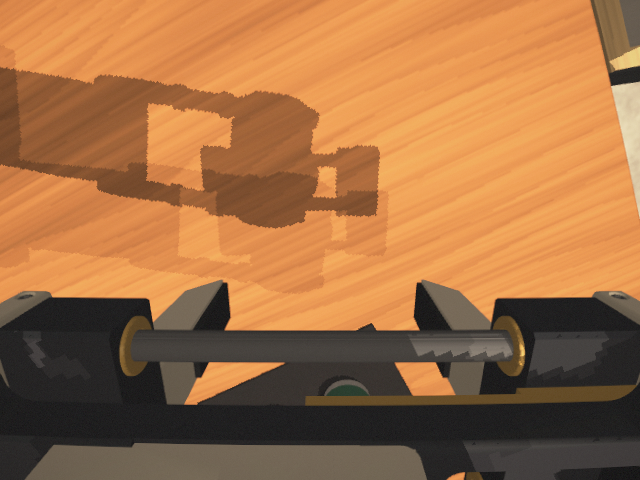

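Three tins (red, blue, green) are on the mat; the pail is in front of the drawer, and the stand is on the right. Next I'll measure everything from the depth clouds.

Run:
```python
from h import *
for n in ['top','scene']:
    c=dict(np.load('/tmp/%s0.npz'%n)); W=cloud(c); np.save('/tmp/W_%s.npy'%n,W)
    x,y,z=W[...,0],W[...,1],W[...,2]
    print(n,'table z',np.nanmedian(z[(x>.4)&(x<.9)&(y>-.5)&(y<.5)&(np.abs(z)<.02)]))
    m=(z>.05)&(x>.25)&(x<.62)&(y>.05)&(y<.5)
    ok=np.nan_to_num(m).astype(np.uint8)
    k,l,s,cc=cv2.connectedComponentsWithStats(ok)
    for i in range(1,k):
        if s[i,4]<20: continue
        q=W[l==i]; top=q[q[:,2]>np.percentile(q[:,2],95)-.006]
        print(' comp',s[i],np.round(np.median(q,0),3),'zmax',np.round(np.percentile(q[:,2],[50,90,98]),4),'topctr',np.round(top[:,:2].mean(0),4),np.round((top.max(0)+top.min(0))/2,4),'size',np.round(np.ptp(top,axis=0),3))
        print('   col',np.median(c['color'][l==i],0))
```

```text
top table z -0.001113467491562381
 comp [196 258  26  25 500] [0.579 0.284 0.077] zmax [0.0773 0.0824 0.0851] topctr [0.5818 0.2859] [0.582  0.2864 0.0827] size [0.049 0.051 0.01 ]
   col [244. 231. 100.]
 comp [153 303  26  25 512] [0.467 0.387 0.078] zmax [0.0781 0.0829 0.0849] topctr [0.4699 0.3899] [0.4695 0.3901 0.0834] size [0.05  0.053 0.011]
   col [244. 229.  98.]
 comp [193 302  26  24 496] [0.47  0.289 0.078] zmax [0.0778 0.0824 0.0848] topctr [0.4711 0.2913] [0.4718 0.2909 0.083 ] size [0.048 0.053 0.011]
   col [244. 232. 101.]
 comp [  17  383   83   31 1545] [0.266 0.445 0.572] zmax [0.5722 0.586  0.5891] topctr [0.2642 0.4467] [0.2684 0.4463 0.5868] size [0.036 0.056 0.01 ]
   col [91. 79. 62.]
scene table z -0.00046428466042292005
 comp [ 479    0   48   85 2042] [0.264 0.456 0.505] zmax [0.5046 0.5546 0.5628] topctr [0.2848 0.446 ] [0.2764 0.4463 0.5604] size [0.05  0.107 0.014]
   col [53. 50. 44.]
 comp [485  83  17  12  83] [0.257 0.481 0.331] zmax [0.3312 0.3397 0.3468] topctr [0.2519 0.472 ] [0.2523 0.473  0.3439] size [0.005 0.01  0.012]
   col [41. 41. 41.]
 comp [476  98  24   7  75] [0.261 0.48  0.305] zmax [0.3052 0.3088 0.3099] topctr [0.262  0.4777] [0.2613 0.4717 0.3076] size [0.023 0.055 0.008]
   col [110.  92.  56.]
 comp [448 212  25  23 430] [0.482 0.386 0.077] zmax [0.0767 0.0821 0.0836] topctr [0.4719 0.3901] [0.4714 0.3903 0.0811] size [0.058 0.05  0.009]
   col [120.  105.   45.5]
 comp [412 214  24  24 436] [0.486 0.288 0.077] zmax [0.0769 0.0822 0.0841] topctr [0.4747 0.2908] [0.4735 0.291  0.081 ] size [0.055 0.051 0.008]
   col [144. 103.  43.]
 comp [419 244  26  25 490] [0.595 0.283 0.078] zmax [0.0778 0.0819 0.0836] topctr [0.5859 0.2865] [0.5842 0.2863 0.0817] size [0.053 0.051 0.009]
   col [153.5 120.5  48. ]
```

Run:
```python
from h import *
for n in ['top','scene']:
    c=dict(np.load('/tmp/%s0.npz'%n)); W=cloud(c)
    x,y,z=W[...,0],W[...,1],W[...,2]
    def show(name,m):
        q=W[np.nan_to_num(m).astype(bool)]
        if len(q)<5: print(n,name,'few',len(q));return
        (cx,cy),sz,a=cv2.minAreaRect(q[:,:2].astype(np.float32))
        box=cv2.boxPoints(((cx,cy),sz,a))
        print(n,name,len(q),'mean',np.round(q.mean(0),4),'rect',round(cx,4),round(cy,4),np.round(sz,3),round(a,1)); 
        print('   ',np.round(box,4).tolist())
    show('all>.13 y-.15..15',(z>.12)&(z<.2)&(x>.3)&(x<.75)&(abs(y)<.12))
    show('grip',(z>.140)&(z<.165)&(x>.3)&(x<.62)&(abs(y)<.12))
    show('chest',(z>.125)&(z<.137)&(x>.6)&(x<1.1)&(abs(y)<.35))
    show('hang>.19',(z>.192)&(z<.23)&(x>.2)&(x<.9)&(y<-.12)&(y>-.6))
    show('prongs',(z>.192)&(z<.206)&(x>.2)&(x<.9)&(y<-.12)&(y>-.6))
    show('bar',(z>.206)&(z<.23)&(x>.2)&(x<.9)&(y<-.12)&(y>-.6))
    show('base',(z>.009)&(z<.016)&(x>.3)&(x<.75)&(y<-.2)&(y>-.6))
    show('handle',(z>.082)&(z<.103)&(x>.5)&(x<.72)&(abs(y)<.15))
    show('jar',(z>.09)&(z<.13)&(x>.5)&(x<.8)&(y>.2)&(y<.5))
    show('block',(z>.03)&(z<.05)&(x>.5)&(x<.8)&(y<-.2)&(y>-.5))
```

```text
top all>.13 y-.15..15 2410 mean [0.6927 0.0007 0.1306] rect 0.6297 -0.0 [0.24 0.24] 90.0
    [[0.5095000267028809, -0.11990000307559967], [0.7498999834060669, -0.11990000307559967], [0.75, 0.11990000307559967], [0.5095000267028809, 0.11990000307559967]]
top grip 338 mean [ 0.52   -0.0429  0.1494] rect 0.5206 -0.0422 [0.015 0.126] 3.5
    [[0.5091000199317932, 0.019999999552965164], [0.516700029373169, -0.10530000180006027], [0.5320000052452087, -0.10440000146627426], [0.524399995803833, 0.020899999886751175]]
top chest 10874 mean [ 0.8286 -0.0111  0.1288] rect 0.8261 -0.0109 [0.278 0.339] 5.1
    [[0.6728000044822693, 0.14589999616146088], [0.7027999758720398, -0.1923000067472458], [0.9793000221252441, -0.16779999434947968], [0.949400007724762, 0.1703999936580658]]
top hang>.19 988 mean [ 0.5429 -0.3378  0.2032] rect 0.5209 -0.3417 [0.147 0.111] 9.3
    [[0.4390999972820282, -0.2987000048160553], [0.45719999074935913, -0.40860000252723694], [0.6025999784469604, -0.384799987077713], [0.5845999717712402, -0.27489998936653137]]
top prongs 578 mean [ 0.528  -0.3406  0.1989] rect 0.5208 -
[... 3425 characters left out ...]
] 3.8
    [[0.49559998512268066, 0.027400000020861626], [0.5040000081062317, -0.09969999641180038], [0.6656000018119812, -0.08900000154972076], [0.6571999788284302, 0.03799999877810478]]
scene jar 654 mean [0.7318 0.3234 0.1073] rect 0.7278 0.3256 [0.065 0.068] 79.4
    [[0.6881999969482422, 0.299699991941452], [0.755299985408783, 0.2870999872684479], [0.7674000263214111, 0.351500004529953], [0.7002999782562256, 0.36399999260902405]]
scene block 956 mean [ 0.7058 -0.3377  0.0388] rect 0.667 -0.3444 [0.193 0.071] 6.1
    [[0.5669999718666077, -0.31949999928474426], [0.5745000243186951, -0.38989999890327454], [0.7669000029563904, -0.3693000078201294], [0.7594000101089478, -0.2989000082015991]]
```

Run:
```python
from h import *
for n in ['top','scene']:
    c=dict(np.load('/tmp/%s0.npz'%n)); W=cloud(c)
    x,y,z=W[...,0],W[...,1],W[...,2]
    def show(name,m):
        q=W[np.nan_to_num(m).astype(bool)]
        if len(q)<5: print(n,name,'few',len(q));return
        (cx,cy),sz,a=cv2.minAreaRect(q[:,:2].astype(np.float32))
        box=cv2.boxPoints(((cx,cy),sz,a))
        l=cv2.fitLine(q[:,:2].astype(np.float32),cv2.DIST_HUBER,0,.01,.01).ravel()
        print(n,name,len(q),'mean',np.round(q.mean(0),4),'rect',round(cx,4),round(cy,4),np.round(sz,3),round(a,1),'line',np.round(l,4)); 
        print('   ',np.round(box,4).tolist())
    show('base',(z>.008)&(z<.017)&(x>.36)&(x<.63)&(y<-.2)&(y>-.5))
    show('handle',(z>.082)&(z<.103)&(x>.6)&(x<.68)&(abs(y+.02)<.10))
    u=np.array([np.cos(np.radians(10)),np.sin(np.radians(10))])
    h=(x-.52)*u[0]+(y+.342)*u[1]; s=-(x-.52)*u[1]+(y+.342)*u[0]
    pr=(z>.19)&(z<.206)&(h<.035)&(h>-.06)
    show('pL',pr&(s>.01)&(s<.06)); show('pR',pr&(s<-.01)&(s>-.06))
    show('tips',(z>.205)&(z<.22)&(h<-.04)&(h>-.1)&(abs(s)<.07))
    show('xbar',(z>.2055)&(z<.216)&(h>.04)&(h<.12)&(abs(s)<.1))
    show('dfront',(z>.112)&(z<.123)&(x>.62)&(x<.75)&(abs(y)<.25))
    show('brush',(z>.004)&(z<.04)&(x>.28)&(x<.5)&(abs(y)<.08))
    show('mat',(c['color'].sum(2)<90)&(x>.3)&(x<.8)&(y>.1)&(y<.5)&(abs(z)<.01))
    show('rim',(z>.072)&(z<.09)&(x>.42)&(x<.62)&(abs(y+.04)<.1))
c=dict(np.load('/tmp/top0.npz'))['color'][:,:,::-1]
cv2.imwrite('pics/crop1.png',cv2.resize(c[190:350,290:510],None,fx=3.6,fy=3.6,interpolation=cv2.INTER_CUBIC))
```

```text
top base 2264 mean [ 0.5056 -0.3407  0.0114] rect 0.5008 -0.3596 [0.277 0.213] 79.4 line [ 0.6734  0.7393  0.5056 -0.3407]
    [[0.3702999949455261, -0.47600001096725464], [0.5800999999046326, -0.5152999758720398], [0.6312000155448914, -0.24330000579357147], [0.4214000105857849, -0.20389999449253082]]
top handle 372 mean [ 0.6551 -0.012   0.0935] rect 0.658 -0.0055 [0.044 0.169] 3.4 line [ 0.1159  0.9933  0.654  -0.0158]
    [[0.6309999823570251, 0.07750000059604645], [0.640999972820282, -0.09120000153779984], [0.6850000023841858, -0.08860000222921371], [0.6751000285148621, 0.08009999990463257]]
top pL 177 mean [ 0.5009 -0.3104  0.1971] rect 0.5014 -0.3104 [0.094 0.011] 9.1 line [ 0.9854  0.1701  0.5009 -0.3104]
    [[0.4542999863624573, -0.3125], [0.45590001344680786, -0.3230000138282776], [0.5483999848365784, -0.30820000171661377], [0.5468000173568726, -0.2978000044822693]]
top pR 179 mean [ 0.5135 -0.3781  0.197 ] rect 0.5138 -0.3786 [0.094 0.011] 10.3 line [ 0.9843  0.1766  0.5155 -0.3776]
    [[0.46639999747276306, -0.38190001249313354], [0.4683000147342682, -0.39239999651908875
[... 4180 characters left out ...]
90000194311142], [0.4999000132083893, 0.07900000363588333], [0.2808000147342682, 0.07940000295639038]]
scene mat 93 mean [0.5399 0.2995 0.0019] rect 0.5231 0.3403 [0.254 0.256] 2.5 line [ 0.728  -0.6856  0.5358  0.3068]
    [[0.39070001244544983, 0.4625999927520752], [0.40209999680519104, 0.20679999887943268], [0.6553999781608582, 0.21799999475479126], [0.64410001039505, 0.47380000352859497]]
scene rim 251 mean [ 0.5194 -0.0429  0.0775] rect 0.5225 -0.043 [0.099 0.101] 66.2 line [ 0.9857  0.1684  0.512  -0.0466]
    [[0.45649999380111694, -0.06780000030994415], [0.5486000180244446, -0.10849999636411667], [0.5885000228881836, -0.018200000748038292], [0.49639999866485596, 0.02250000089406967]]
```

View pics/crop1.png

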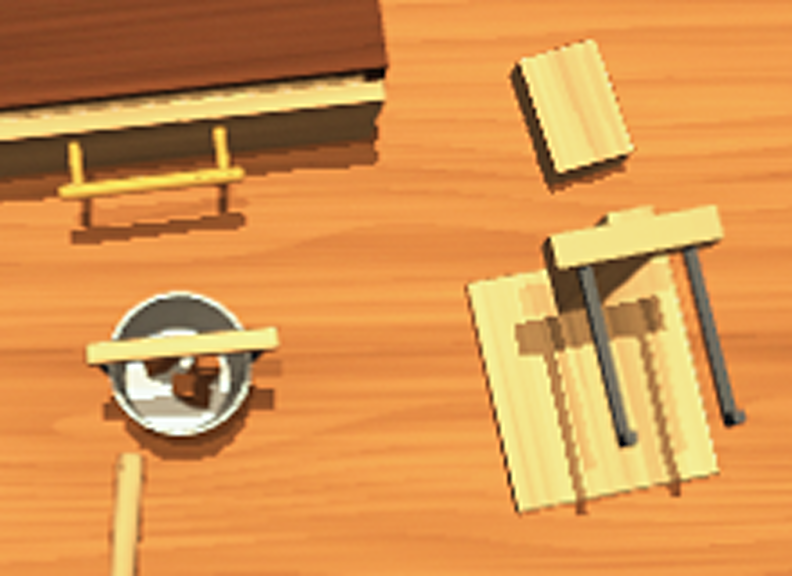

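```bash
cat >> h.py <<'E'
from scipy.spatial.transform import Rotation as R
def plan(wps, step=0.038, cl=0.0, state=None):
    """wps: list of (x,y,z,yaw_deg); prints rounded tool-frame rows in groups of 5; corrects tilt"""
    s=state or observe(); p=np.array(s['tool_pos'],float); r=R.from_euler('xyz',s['tool_rot'])
    rows=[]
    for w in wps:
        tgt=np.array(w[:3],float); rt=R.from_euler('xyz',[np.pi,0,np.radians(w[3])])
        rv=(r.inv()*rt).as_rotvec()
        n=max(1,int(np.ceil(max(np.linalg.norm(tgt-p)/step, np.abs(rv).max()/0.118))))
        for i in range(n):
            d=(tgt-p)/(n-i); rv=(r.inv()*rt).as_rotvec()/(n-i)
            sh=np.round(r.inv().apply(d),3 if np.linalg.norm(d)>.01 else 4); tr=np.round(rv,3)
            rows.append(list(map(float,sh))+list(map(float,tr))+[cl])
            p=p+r.apply(sh); r=r*R.from_rotvec(tr)
    for i in range(0,len(rows),5):
        print('['+','.join('['+','.join('%g'%(v+0) for v in q)+']' for q in rows[i:i+5])+']')
    print('end',np.round(p,4),np.round(np.degrees(r.as_euler('xyz')),2))
E
python3 - <<'E'
from h import *
plan([(0.30,0.40,0.30,140),(0.521,-0.0427,0.28,93.5),(0.521,-0.0427,0.145,93.5)])
E
```

```text
[[-0.025,-0.009,-0.018,0,0,0.063,0],[-0.025,-0.007,-0.019,0,0,0.063,0],[-0.025,-0.005,-0.018,-0.001,0,0.064,0],[-0.026,-0.004,-0.019,0,0,0.063,0],[-0.032,-0.014,0.001,0,0,0.058,0]]
[[-0.033,-0.012,0.001,0,0,0.058,0],[-0.034,-0.01,0.002,0,0,0.058,0],[-0.034,-0.008,0.001,0,0,0.058,0],[-0.035,-0.006,0.002,0,0,0.058,0],[-0.035,-0.004,0.001,0,0,0.058,0]]
[[-0.035,-0.002,0.002,0,0,0.058,0],[-0.036,0,0.001,0,0,0.058,0],[-0.035,0.002,0.002,0,0,0.058,0],[-0.035,0.004,0.001,0,0,0.058,0],[-0.035,0.006,0.002,0,0,0.058,0]]
[[-0.035,0.008,0.001,0,0,0.058,0],[-0.034,0.009,0.002,0,0,0.058,0],[-0.034,0.012,0.001,0,0,0.058,0],[0,0,0.034,0,0,0,0],[0,0,0.034,0,0,0,0]]
[[0,0,0.034,0,0,0,0],[0,0,0.033,0,0,0,0]]
end [ 0.5211 -0.0427  0.1453] [-1.800e+02  1.000e-02  9.349e+01]
```

{"name": "send_rows", "arguments": {
  "series": [
    [-0.025,-0.009,-0.018,0,0,0.063,0],
    [-0.025,-0.007,-0.019,0,0,0.063,0],
    [-0.025,-0.005,-0.018,-0.001,0,0.064,0],
    [-0.026,-0.004,-0.019,0,0,0.063,0],
    [-0.032,-0.014,0.001,0,0,0.058,0]
  ],
  "newtons": 20
}}

```text
time: 0.57
tool_pos: [0.3175, 0.3702, 0.303]
tool_rot: [3.134, 0.0, 2.384]
contact_force: [1.0, -0.7, -0.1]
opening: 0.0921
```

{"name": "send_rows", "arguments": {
  "series": [
    [-0.033,-0.012,0.001,0,0,0.058,0],
    [-0.034,-0.01,0.002,0,0,0.058,0],
    [-0.034,-0.008,0.001,0,0,0.058,0],
    [-0.035,-0.006,0.002,0,0,0.058,0],
    [-0.035,-0.004,0.001,0,0,0.058,0]
  ]
}}

```text
time: 0.98
tool_pos: [0.3953, 0.2103, 0.2924]
tool_rot: [3.141, -0.001, 2.093]
contact_force: [0.3, 0.7, 0.1]
opening: 0.0917
```

{"name": "send_rows", "arguments": {
  "series": [
    [-0.035,-0.002,0.002,0,0,0.058,0],
    [-0.036,0,0.001,0,0,0.058,0],
    [-0.035,0.002,0.002,0,0,0.058,0],
    [-0.035,0.004,0.001,0,0,0.058,0],
    [-0.035,0.006,0.002,0,0,0.058,0]
  ]
}}

```text
time: 1.4
tool_pos: [0.4749, 0.0522, 0.2845]
tool_rot: [3.141, -0.001, 1.803]
contact_force: [1.3, 0.6, 0.4]
opening: 0.0919
```

{"name": "send_rows", "arguments": {
  "series": [
    [-0.035,0.008,0.001,0,0,0.058,0],
    [-0.034,0.009,0.002,0,0,0.058,0],
    [-0.034,0.012,0.001,0,0,0.058,0],
    [0,0,0,0,0,0,0]
  ]
}}

```text
time: 1.73
tool_pos: [0.523, -0.0477, 0.2792]
tool_rot: [3.142, 0.001, 1.624]
contact_force: [-1.7, 0.3, -1.3]
opening: 0.0917
```

Batched moves execute in order and the pose tracks well. Next a wrist picture to check the pail grip.

Run:
```python
from h import *
c=cam('wrist','w1.png'); np.savez('/tmp/w1.npz',**c)
s=observe(); print(s['tool_pos'],s['tool_rot'],s['time'])
W=cloud(c);x,y,z=W[...,0],W[...,1],W[...,2]
print(np.nanmedian(z[(abs(z)<.02)]))
m=np.nan_to_num((z>.142)&(z<.162)&(abs(x-.521)<.04)).astype(bool)
q=W[m]; print(len(q)); (a,b),sz,an=cv2.minAreaRect(q[:,:2].astype(np.float32)); print(a,b,sz,an,q.mean(0))
print(np.round(proj(c,[[.5215,-.0427,.152]])))
```

```text
[ 0.52184545 -0.04513738  0.2793781 ] [-3.14074173e+00 -8.71434201e-04  1.62729798e+00] 1.7833
3.7040675195831874e-05
2463
0.5218640565872192 -0.04153522849082947 (0.013904940336942673, 0.1251538246870041) 3.3720719814300537 [ 0.5218608  -0.03750427  0.15165711]
[[319. 224.]]
```

View pics/w1.png

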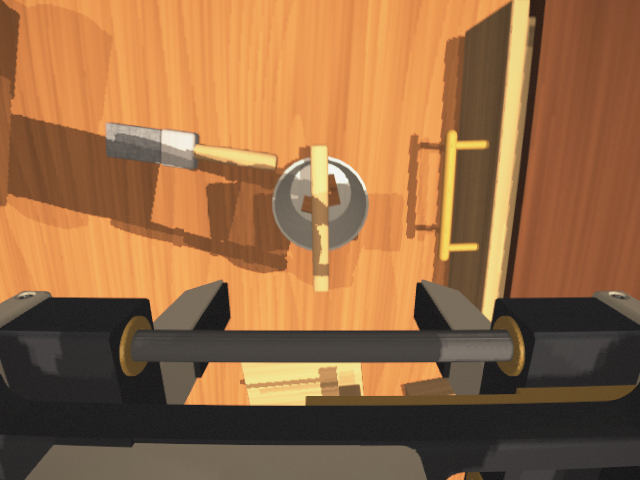

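Run:
```python
from h import *
c=dict(np.load('/tmp/w1.npz')); W=cloud(c);x,y,z=W[...,0],W[...,1],W[...,2]
def show(name,m):
    q=W[np.nan_to_num(m).astype(bool)]; (a,b),sz,an=cv2.minAreaRect(q[:,:2].astype(np.float32)); print(name,len(q),a,b,sz,an,q.mean(0))
show('bar',(z>.085)&(z<.104)&(x>.62)&(x<.66)&(abs(y+.02)<.15))
show('front',(z>.113)&(z<.123)&(x>.65)&(x<.72)&(y>-.15)&(y<.1))
plan([(0.5218,-.042,.126,93.4)],step=.03)
```

```text
bar 1624 0.6517465114593506 -0.025343909859657288 (0.023552071303129196, 0.1294502168893814) 4.005109786987305 [ 0.64608912 -0.01885707  0.09593153]
front 5138 0.6920839548110962 -0.021226629614830017 (0.022936969995498657, 0.2450227588415146) 5.239777565002441 [ 0.68842377 -0.00465066  0.11758814]
[[0.001,0,0.026,0,0,0,0],[0,0,0.025,0,0,-0.001,0],[0.001,0,0.026,0,0,0,0],[0,0,0.025,0,0,-0.001,0],[0.001,0,0.026,0,0,0,0]]
[[0,0,0.025,-0.001,-0.001,-0.001,0]]
end [ 0.5215 -0.042   0.1264] [1.7999e+02 1.0000e-02 9.3410e+01]
```

{"name": "send_rows", "arguments": {
  "series": [
    [0.001,0,0.026,0,0,0,0],
    [0,0,0.025,0,0,0,0],
    [0.001,0,0.026,0,0,0,0],
    [0,0,0.025,0,0,0,0],
    [0.001,0,0.026,0,0,0,0]
  ]
}}

```text
time: 2.2
tool_pos: [0.5206, -0.0382, 0.1516]
tool_rot: [3.141, -0.001, 1.633]
contact_force: [0.6, -0.4, 0.7]
opening: 0.0918
```

{"name": "send_rows", "arguments": {
  "series": [
    [0,0,0.025,0,0,0,0],
    [0,0,0,0,0,0,0],
    [0,0,0,0,0,0,1],
    [0,0,0,0,0,0,1],
    [0,0,0,0,0,0,1]
  ],
  "newtons": 30
}}

```text
time: 2.62
tool_pos: [0.5222, -0.0392, 0.1294]
tool_rot: [3.138, -0.0, 1.632]
contact_force: [-0.3, 0.3, 0.6]
opening: 0.0765
```

{"name": "send_rows", "arguments": {
  "series": [
    [0,0,0,0,0,0,1],
    [0,0,0,0,0,0,1],
    [0,0,0,0,0,0,1],
    [0,0,0,0,0,0,1],
    [0,0,0,0,0,0,1]
  ]
}}

```text
time: 3.03
tool_pos: [0.5212, -0.0394, 0.1277]
tool_rot: [3.141, -0.001, 1.632]
contact_force: [0.4, -0.2, 0.1]
opening: 0.043
```

{"name": "send_rows", "arguments": {
  "series": [
    [0,0,0,0,0,0,1],
    [0,0,0,0,0,0,1],
    [0,0,0,0,0,0,1],
    [0,0,0,0,0,0,1],
    [0,0,0,0,0,0,1]
  ]
}}

```text
time: 3.45
tool_pos: [0.5212, -0.0394, 0.1274]
tool_rot: [3.141, -0.001, 1.632]
contact_force: [0.3, -0.6, -0.7]
opening: 0.0138
```

{"name": "send_rows", "arguments": {
  "series": [
    [0,0,0,0,0,0,1],
    [0,0,0,0,0,0,1],
    [0,0,-0.01,0,0,0,1],
    [0,0,-0.02,0,0,0,1],
    [0,0,0,0,0,0,1]
  ]
}}

```text
time: 3.87
tool_pos: [0.5227, -0.0396, 0.1606]
tool_rot: [3.136, 0.0, 1.632]
contact_force: [1.3, -1.4, -2.6]
opening: 0.0135
```

Run:
```python
from h import *
s=observe(); print(s)
P=np.array([.5106,-.344]); a=np.radians(9.3); u=np.array([np.cos(a),np.sin(a)])
A=P-.20*u; B=P-.018*u
print(A,B)
zt=.2395-.0172
plan([(.50,-.04,zt+.01,93.4),(A[0],A[1],zt,99.3)],cl=1,step=.03)
```

```text
{'time': 3.8667, 'qpos': array([-2.22588929e-01,  4.00778977e-01,  1.63053009e+00,  1.25957642e-03,
        1.10492771e+00, -2.84206403e-01]), 'qvel': array([ 0.00027931,  0.02506982,  0.03750792,  0.0012019 , -0.09220564,
        0.00059135]), 'joint_efforts': array([ 5.08240226e-02, -4.36087024e+01, -2.07522959e+01,  1.67962461e-02,
        1.36702795e+00, -3.04489527e-03]), 'tool_pos': array([ 0.52273145, -0.03961519,  0.16055821]), 'tool_rot': array([3.13613555e+00, 4.18573022e-04, 1.63184987e+00]), 'contact_force': array([ 1.2862684 , -1.43396994, -2.56090877]), 'torque': array([-0.11856493, -0.14769565,  0.01077116]), 'opening': 0.013545352064285915}
[ 0.31322886 -0.37632076] [ 0.4928366  -0.34690887]
[[0,-0.007,-0.024,0.002,0,0.001,1],[0,-0.008,-0.024,0.002,0,0,1],[0.001,-0.007,-0.024,0.001,0,0.001,1],[-0.025,-0.016,0.001,0,0,-0.008,1],[-0.025,-0.016,0.001,0,0,-0.008,1]]
[[-0.025,-0.016,0.001,0,0,-0.008,1],[-0.025,-0.017,0.001,0,0,-0.008,1],[-0.024,-0.017,0.001,0,0,-0.008,1],[-0.024,-0.017,0.001,0,0,-0.008,1],[-0.024,-0.017,0.001,0,0,-0.008,1]]
[[-0.024,-0.017,0.001,0,0,-0.008,1],[-0.024,-0.017,0,0,0,-0.008,1],[-0.024,-0.018,0.001,0,0,-0.008,1],[-0.024,-0.018,0,0,0,-0.008,1],[-0.023,-0.018,0.001,0,0,-0.008,1]]
[[-0.023,-0.018,0,0,0,-0.007,1]]
end [ 0.3132 -0.376   0.2225] [1.7998e+02 3.0000e-02 9.9280e+01]
```

{"name": "send_rows", "arguments": {
  "series": [
    [0,-0.007,-0.024,0,0,0,1],
    [0,-0.008,-0.024,0,0,0,1],
    [0.001,-0.007,-0.024,0,0,0,1],
    [-0.025,-0.016,0.001,0,0,-0.008,1],
    [-0.025,-0.016,0.001,0,0,-0.008,1]
  ]
}}

```text
time: 4.28
tool_pos: [0.4707, -0.0915, 0.2286]
tool_rot: [3.138, 0.0, 1.651]
contact_force: [0.9, 0.0, -3.9]
opening: 0.0138
```

{"name": "send_rows", "arguments": {
  "series": [
    [-0.025,-0.016,0.001,0,0,-0.008,1],
    [-0.025,-0.017,0.001,0,0,-0.008,1],
    [-0.024,-0.017,0.001,0,0,-0.008,1],
    [-0.024,-0.017,0.001,0,0,-0.008,1],
    [-0.024,-0.017,0.001,0,0,-0.008,1]
  ]
}}

```text
time: 4.7
tool_pos: [0.3969, -0.2218, 0.2218]
tool_rot: [3.141, -0.001, 1.688]
contact_force: [0.6, -1.3, -3.1]
opening: 0.0137
```

{"name": "send_rows", "arguments": {
  "series": [
    [-0.024,-0.017,0.001,0,0,-0.008,1],
    [-0.024,-0.017,0,0,0,-0.008,1],
    [-0.024,-0.018,0.001,0,0,-0.008,1],
    [-0.024,-0.018,0,0,0,-0.008,1],
    [-0.023,-0.018,0.001,0,0,-0.008,1]
  ]
}}

```text
time: 5.12
tool_pos: [0.3256, -0.3517, 0.2188]
tool_rot: [3.141, -0.001, 1.728]
contact_force: [0.4, -0.9, -3.6]
opening: 0.0139
```

{"name": "send_rows", "arguments": {
  "series": [
    [-0.023,-0.018,0,0,0,-0.007,1],
    [0,0,0,0,0,0,1],
    [0,0,0,0,0,0,1],
    [0,0,0,0,0,0,1]
  ]
}}

```text
time: 5.45
tool_pos: [0.3123, -0.3756, 0.2185]
tool_rot: [3.141, -0.002, 1.734]
contact_force: [0.9, -0.3, -3.8]
opening: 0.0138
```

Run:
```python
from h import *
c=cam('scene','s1.png'); cw=cam('wrist','w2.png')
s=observe(); print(s['tool_pos'],s['tool_rot'],s['opening'])
W=cloud(c);x,y,z=W[...,0],W[...,1],W[...,2]
tp=s['tool_pos']
m=np.nan_to_num((z>tp[2]+.01)&(z<tp[2]+.032)&(abs(x-tp[0])<.03)&(abs(y-tp[1])<.075)).astype(bool)
q=W[m]; print(len(q)); 
if len(q): print(cv2.minAreaRect(q[:,:2].astype(np.float32)),q.mean(0))
m=np.nan_to_num((z>.05)&(z<.2)&(abs(x-tp[0])<.08)&(abs(y-tp[1])<.075)).astype(bool); q=W[m]; print(q[:,2].min(), q[:,2].max(),cv2.minEnclosingCircle(q[(q[:,2]<.19)][:,:2].astype(np.float32)))
P=np.array([.5106,-.344]); a=np.radians(9.3); u=np.array([np.cos(a),np.sin(a)]); v=np.array([-u[1],u[0]])
B=P-.018*u+.0025*v
plan([(B[0],B[1],.2225,99.3)],cl=1,step=.03)
cv2.imwrite('pics/s1c.png',cv2.resize(c['color'][150:330,60:360,::-1],None,fx=2.6,fy=2.6))
```

```text
[ 0.31278674 -0.37525366  0.21884591] [ 3.14084206e+00 -1.49023681e-03  1.73574103e+00] 0.013742113268683683
183
((0.32289665937423706, -0.37831321358680725), (0.03611794114112854, 0.12506960332393646), 8.6400146484375) [ 0.32010606 -0.36966834  0.23713766]
0.08935332866802315 0.19914888539843734 ((0.31097927689552307, -0.38012492656707764), 0.05459091439843178)
[[0,0.026,-0.001,0,0,0,1],[0,0.026,0,0,0,0,1],[0,0.026,-0.001,0,0,0.001,1],[0,0.026,0,0,0,0,1],[0,0.026,-0.001,0,0,0.001,1]]
[[0.001,0.026,0,0,-0.001,0,1],[0,0.026,-0.001,0.001,0,0.001,1]]
end [ 0.4922 -0.3445  0.223 ] [-1.7999e+02 -3.0000e-02  9.9280e+01]
```

View pics/s1c.png

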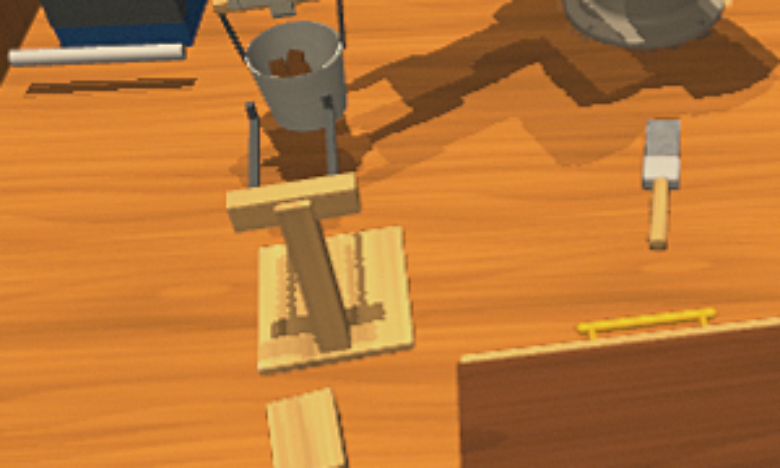

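View pics/w2.png

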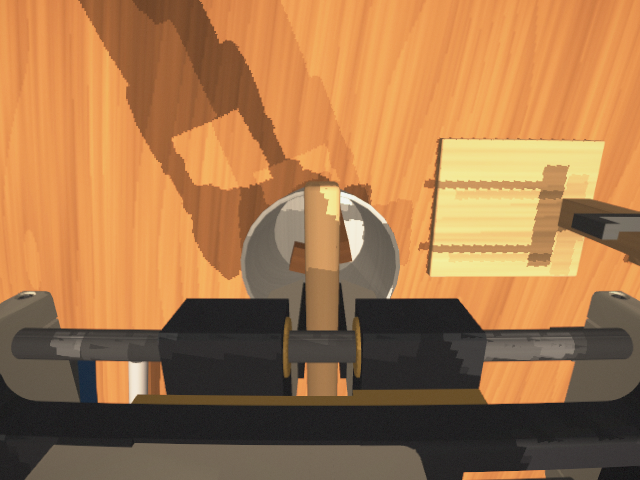

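{"name": "send_rows", "arguments": {
  "series": [
    [0,0.026,-0.001,0,0,0,1],
    [0,0.026,0,0,0,0,1],
    [0,0.026,-0.001,0,0,0,1],
    [0,0.026,0,0,0,0,1],
    [0,0.026,-0.001,0,0,0,1]
  ]
}}

```text
time: 5.97
tool_pos: [0.4424, -0.3534, 0.2221]
tool_rot: [3.141, -0.001, 1.736]
contact_force: [-0.5, -0.5, -3.0]
opening: 0.0137
```

{"name": "send_rows", "arguments": {
  "series": [
    [0.001,0.026,0,0,0,0,1],
    [0,0.026,-0.001,0,0,0,1],
    [0,0,0,0,0,0,1],
    [0,0,0,0,0,0,1]
  ]
}}

```text
time: 6.3
tool_pos: [0.4932, -0.3438, 0.2226]
tool_rot: [3.141, -0.001, 1.738]
contact_force: [-0.7, -0.1, -3.4]
opening: 0.0137
```

Run:
```python
from h import *
c=cam('scene','s2.png'); cw=cam('wrist','w3.png')
s=observe(); print(s['tool_pos'],s['tool_rot'],s['opening'],s['contact_force'])
cv2.imwrite('pics/s2c.png',cv2.resize(c['color'][150:330,60:360,::-1],None,fx=2.6,fy=2.6))
```

```text
[ 0.49156184 -0.34463052  0.22288374] [-3.14137449e+00 -1.49454297e-03  1.73603145e+00] 0.013546788781680955 [-0.08124063 -0.00814723 -3.95164929]
```

View pics/s2c.png

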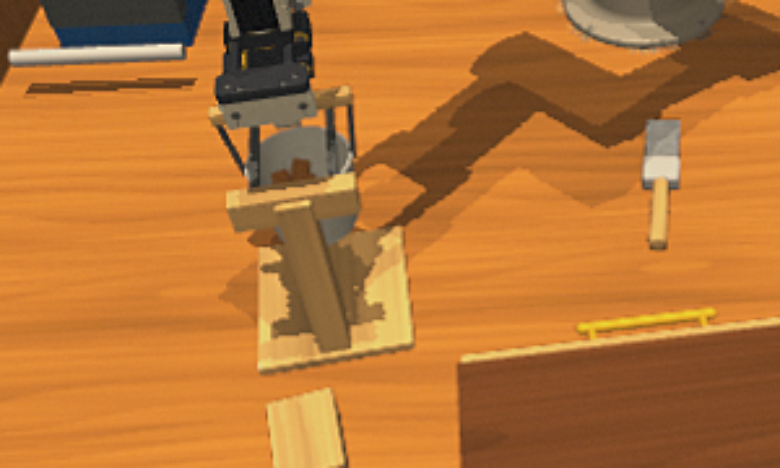

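View pics/w3.png

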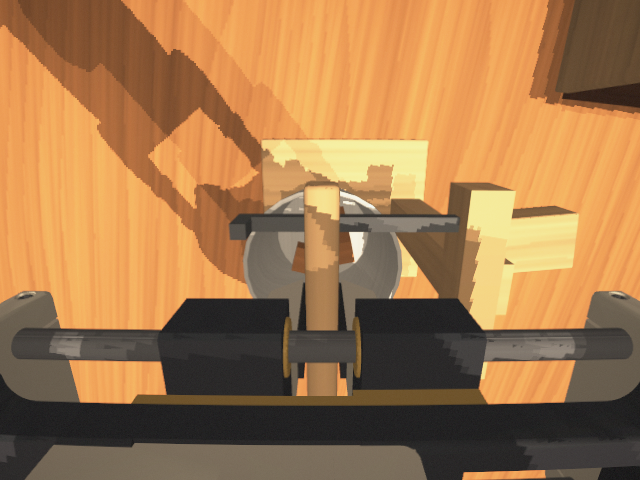

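The grip is above the prongs (left prong at rows 215–235, grip crossing it at column 322). Now I'll lower it.

{"name": "send_rows", "arguments": {
  "series": [
    [0,0,0.01,0,0,0,1],
    [0,0,0.01,0,0,0,1],
    [0,0,0.006,0,0,0,1],
    [0,0,0.004,0,0,0,1],
    [0,0,0.002,0,0,0,1]
  ]
}}

```text
time: 6.82
tool_pos: [0.4911, -0.3453, 0.19]
tool_rot: [-3.141, -0.002, 1.734]
contact_force: [-1.6, 0.5, -2.5]
opening: 0.014
```

{"name": "send_rows", "arguments": {
  "series": [
    [0,0,0.001,0,0,0,1],
    [0,0,0.001,0,0,0,1],
    [0,0,0,0,0,0,1]
  ]
}}

```text
time: 7.07
tool_pos: [0.4918, -0.3457, 0.1898]
tool_rot: [3.14, 0.0, 1.735]
contact_force: [-2.0, 0.5, -0.7]
opening: 0.0137
```

{"name": "send_rows", "arguments": {
  "series": [
    [0,0,0,0,0,0,0.4],
    [0,0,0,0,0,0,0.4],
    [0,0,0,0,0,0,0.4],
    [0,0,0,0,0,0,0.4],
    [0,0,0,0,0,0,0.4]
  ]
}}

```text
time: 7.48
tool_pos: [0.492, -0.3455, 0.1893]
tool_rot: [3.141, -0.0, 1.735]
contact_force: [0.0, -0.2, -0.4]
opening: 0.0427
```

Run:
```python
from h import *
c=cam('scene','s3.png'); cw=cam('wrist','w4.png')
s=observe(); print(s['tool_pos'],s['tool_rot'],s['opening'],s['contact_force'])
cv2.imwrite('pics/s3c.png',cv2.resize(c['color'][150:330,60:360,::-1],None,fx=2.6,fy=2.6))
```

```text
[ 0.49194658 -0.34547404  0.1892364 ] [ 3.14068740e+00 -6.25106045e-04  1.73484120e+00] 0.05056829062442069 [-0.66988771 -0.01371514 -0.1826705 ]
```

View pics/w4.png

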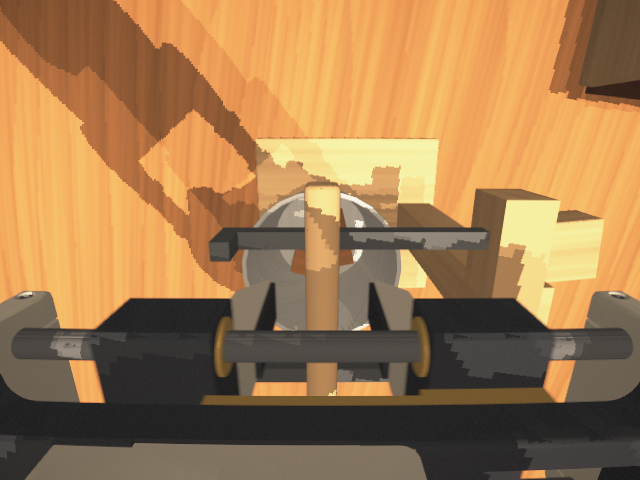

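Run:
```python
from h import *
plan([(.492,-.3455,.30,99.3),(.64,-.03,.26,95)],cl=.4)
```

```text
[[0,0,-0.037,0,0,0.001,0.4],[0,0,-0.037,0,0,0,0.4],[0,0,-0.037,0.001,-0.001,0.001,0.4],[0.029,0.02,0.004,0,0,0.007,0.4],[0.029,0.019,0.004,0,0,0.008,0.4]]
[[0.029,0.019,0.004,0,0,0.007,0.4],[0.029,0.019,0.004,0,0,0.008,0.4],[0.029,0.019,0.004,0,0,0.007,0.4],[0.03,0.019,0.004,0,0,0.008,0.4],[0.03,0.018,0.004,0,0,0.007,0.4]]
[[0.03,0.018,0.004,0,0,0.008,0.4],[0.029,0.018,0.004,0,0,0.007,0.4],[0.03,0.018,0.004,0,0,0.008,0.4]]
end [ 0.6396 -0.03    0.2601] [-1.800e+02  2.000e-02  9.499e+01]
```

{"name": "send_rows", "arguments": {
  "series": [
    [0,0,-0.02,0,0,0,0.4],
    [0,0,-0.03,0,0,0,0.4],
    [0,0,-0.037,0,0,0,0.4],
    [0,0,-0.024,0,0,0,0.4]
  ]
}}

```text
time: 7.92
tool_pos: [0.4922, -0.3458, 0.3035]
tool_rot: [3.139, 0.002, 1.735]
contact_force: [0.9, -0.3, 1.7]
opening: 0.0551
```

{"name": "send_rows", "arguments": {
  "series": [
    [0.029,0.019,0.004,0,0,0.007,0.4],
    [0.029,0.019,0.004,0,0,0.008,0.4],
    [0.029,0.019,0.004,0,0,0.007,0.4],
    [0.029,0.019,0.004,0,0,0.008,0.4],
    [0.029,0.019,0.004,0,0,0.007,0.4]
  ]
}}

```text
time: 8.33
tool_pos: [0.5646, -0.1866, 0.2804]
tool_rot: [3.141, -0.001, 1.697]
contact_force: [0.8, -0.3, -0.6]
opening: 0.055
```

{"name": "send_rows", "arguments": {
  "series": [
    [0.03,0.018,0.004,0,0,0.007,0.75],
    [0.03,0.018,0.004,0,0,0.008,0.75],
    [0.029,0.018,0.004,0,0,0.007,0.75],
    [0.03,0.018,0.004,0,0,0.008,0.75],
    [0,0,0,0,0,0,0.75]
  ]
}}

```text
time: 8.75
tool_pos: [0.6233, -0.0555, 0.2633]
tool_rot: [3.141, -0.004, 1.673]
contact_force: [-0.7, -1.0, -0.3]
opening: 0.0265
```

Run:
```python
from h import *
c=cam('scene','s4.png'); np.savez('/tmp/s4.npz',**c); cw=cam('wrist','w5.png'); np.savez('/tmp/w5.npz',**cw)
s=observe(); print(s['tool_pos'],s['tool_rot'],s['opening'],s['contact_force'])
cv2.imwrite('pics/s4c.png',cv2.resize(c['color'][150:330,60:360,::-1],None,fx=2.6,fy=2.6))
W=cloud(c);x,y,z=W[...,0],W[...,1],W[...,2]
q=W[np.nan_to_num((z>.2)&(z<.222)&(abs(x-.50)<.045)&(abs(y+.345)<.08)).astype(bool)]; print('grip',cv2.minAreaRect(q[:,:2].astype(np.float32)),q.mean(0))
q=W[np.nan_to_num((z>.125)&(z<.15)&(abs(x-.50)<.07)&(abs(y+.345)<.07)).astype(bool)]; print('rim',cv2.minEnclosingCircle(q[:,:2].astype(np.float32)))
W=cloud(cw);x,y,z=W[...,0],W[...,1],W[...,2]
for lo,hi,x0,x1,n in [(.085,.102,.62,.66,'bar'),(.11,.125,.65,.72,'front')]:
    q=W[np.nan_to_num((z>lo)&(z<hi)&(x>x0)&(x<x1)&(abs(y+.02)<.12)).astype(bool)]; print(n,len(q),cv2.minAreaRect(q[:,:2].astype(np.float32)) if len(q) else '')
    for yb in np.arange(-.1,.11,.02):
        t=q[abs(q[:,1]-yb)<.01]; 
        if len(t)>5: print('   ',round(yb,2),np.round([t[:,0].min(),np.percentile(t[:,0],5),np.median(t[:,0]),np.percentile(t[:,0],95),t[:,0].max(),np.median(t[:,2]),t[:,2].max()],4))
```

```text
[ 0.62210272 -0.06017892  0.26401615] [-3.14145253e+00 -8.06452489e-04  1.67068724e+00] 0.023759674424540998 [-0.50661735 -0.75908188 -0.35490531]
grip ((0.5018700361251831, -0.3505353331565857), (0.12371470034122467, 0.08796127140522003), 86.29624938964844) [ 0.49539015 -0.35121911  0.20928616]
rim ((0.5071183443069458, -0.3456591069698334), 0.06744898110628128)
bar 1792 ((0.6524413824081421, -0.025093495845794678), (0.02313268929719925, 0.1289132535457611), 4.407127857208252)
    -0.08 [0.6453 0.6464 0.6517 0.6585 0.6599 0.0961 0.0988]
    -0.06 [0.6438 0.6448 0.6494 0.6546 0.6559 0.0965 0.0995]
    -0.04 [0.6422 0.643  0.6477 0.6528 0.6541 0.0965 0.0993]
    -0.02 [0.6401 0.641  0.6459 0.6512 0.6527 0.0966 0.0991]
    0.0 [0.6383 0.6394 0.6443 0.6494 0.6508 0.0964 0.0992]
    0.02 [0.6368 0.6381 0.6451 0.6578 0.6598 0.0962 0.0992]
    0.04 [0.6362 0.6369 0.6415 0.6464 0.6568 0.0962 0.0991]
front 5502 ((0.6907148957252502, -0.010506905615329742), (0.02161238342523575, 0.22291353344917297), 4.99034309387207)
    -0.1 [0.6878 0.6887 0.6963 0.7088 0.71   0.1173 0.1249]
    -0.08 [0.6859 0.687  0.6945 0.7071 0.7081 0.1174 0.1249]
    -0.06 [0.684  0.6851 0.6926 0.7053 0.7062 0.1174 0.1249]
    -0.04 [0.6824 0.6833 0.6907 0.7036 0.7045 0.1174 0.1246]
    -0.02 [0.6808 0.6816 0.6891 0.7019 0.7028 0.1173 0.1249]
    0.0 [0.679  0.68   0.6873 0.7    0.7014 0.1174 0.1246]
    0.02 [0.6772 0.6783 0.6858 0.6985 0.6997 0.1176 0.1249]
    0.04 [0.6756 0.6766 0.6839 0.696  0.6971 0.1174 0.1249]
    0.06 [0.6733 0.6742 0.6821 0.6946 0.6954 0.1174 0.125 ]
    0.08 [0.6717 0.6726 0.6803 0.693  0.6939 0.1174 0.125 ]
    0.1 [0.6707 0.6717 0.679  0.6912 0.6923 0.1174 0.1249]
```

View pics/s4c.png

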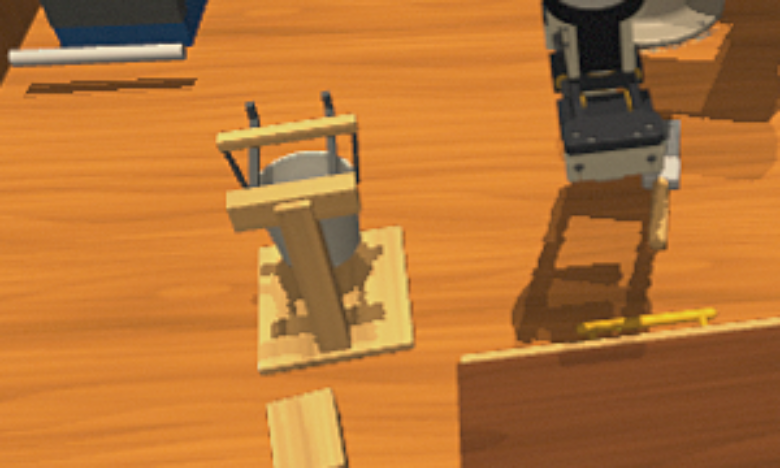

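View pics/w5.png

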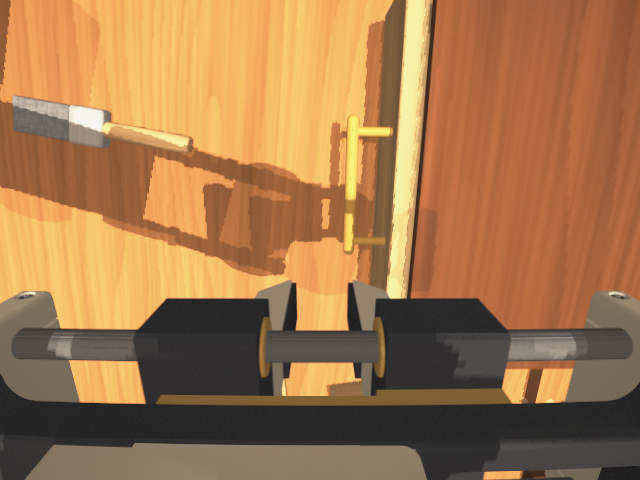

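Run:
```python
from h import *
plan([(.6465,-.026,.16,95)],cl=.77,step=.03)
```

```text
[[0.008,0.007,0.026,0,0,0.003,0.77],[0.008,0.007,0.026,0,0,0.003,0.77],[0.008,0.007,0.026,0,0,0.003,0.77],[0.008,0.007,0.026,0,-0.001,0.004,0.77]]
end [ 0.6469 -0.0256  0.16  ] [-1.7999e+02  1.0000e-02  9.4980e+01]
```

{"name": "send_rows", "arguments": {
  "series": [
    [0.008,0.007,0.026,0,0,0.003,0.77],
    [0.008,0.007,0.026,0,0,0.003,0.77],
    [0.008,0.007,0.026,0,0,0.003,0.77],
    [0.008,0.007,0.026,0,0,0.004,0.77],
    [0,0,0,0,0,0,0.77]
  ]
}}

```text
time: 9.27
tool_pos: [0.6445, -0.0268, 0.155]
tool_rot: [-3.133, -0.003, 1.654]
contact_force: [-0.4, 0.3, -0.3]
opening: 0.0213
```

{"name": "send_rows", "arguments": {
  "series": [
    [0,0,0,0,0,0,0.77],
    [0,0,0,0,0,0,0.77]
  ]
}}

```text
time: 9.43
tool_pos: [0.6474, -0.0284, 0.1624]
tool_rot: [3.139, 0.0, 1.654]
contact_force: [0.1, -0.3, 0.4]
opening: 0.0212
```

Run:
```python
from h import *
cw=cam('wrist','w6.png')
s=observe(); print(s['tool_pos'],s['tool_rot'],s['opening'],s['contact_force'])
plan([(.6465,-.026,.1,95),(.6465,-.026,.077,95)],cl=.77,step=.025)
```

```text
[ 0.64766463 -0.02837072  0.16298382] [3.13755130e+00 3.76686749e-04 1.65373037e+00] 0.02117360733110021 [ 0.40729542 -1.22901159  0.64201072]
[[0.001,0,0.021,0.001,0,-0.001,0.77],[0.001,-0.001,0.021,0.002,0,-0.002,0.77],[0,0,0.021,0.001,0,-0.001,0.77],[0,0,0.023,0,0,0,0.77]]
end [ 0.6467 -0.0265  0.077 ] [1.800e+02 2.000e-02 9.498e+01]
```

View pics/w6.png

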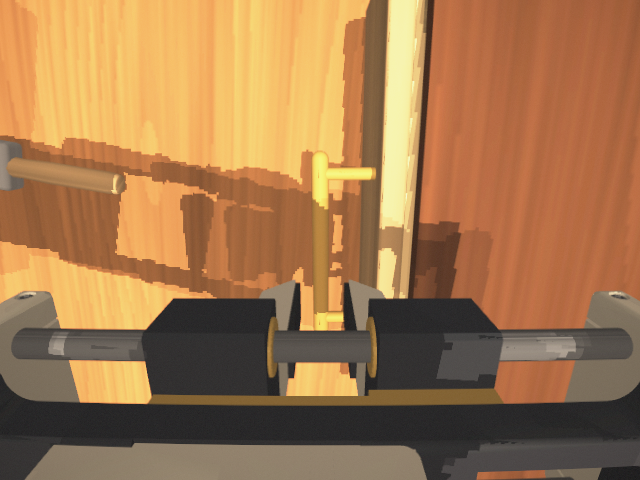

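{"name": "send_rows", "arguments": {
  "series": [
    [0,0,0.021,0,0,0,0.77],
    [0,0,0.021,0,0,0,0.77],
    [0,0,0.021,0,0,0,0.77],
    [0,0,0.018,0,0,0,0.77],
    [0,0,0.005,0,0,0,0.77]
  ]
}}

```text
time: 9.9
tool_pos: [0.6462, -0.0277, 0.0737]
tool_rot: [-3.141, -0.001, 1.654]
contact_force: [-0.8, 0.2, 0.1]
opening: 0.0213
```

{"name": "send_rows", "arguments": {
  "series": [
    [0,0,0,0,0,0,1],
    [0,0,0,0,0,0,1],
    [0,0,0,0,0,0,1],
    [0,0,0,0,0,0,1]
  ],
  "newtons": 20
}}

```text
time: 10.23
tool_pos: [0.6479, -0.0274, 0.0764]
tool_rot: [3.138, 0.0, 1.655]
contact_force: [-1.5, -1.8, 1.7]
opening: 0.0103
```

{"name": "send_rows", "arguments": {
  "series": [
    [0,-0.015,0,0,0,0,1],
    [0,-0.025,0,0,0,0,1],
    [0,-0.03,0,0,0,0,1],
    [0,-0.03,0,0,0,0,1],
    [0,-0.03,0,0,0,0,1]
  ]
}}

```text
time: 10.65
tool_pos: [0.5186, -0.0388, 0.0764]
tool_rot: [3.135, 0.002, 1.655]
contact_force: [2.7, -4.8, 3.5]
opening: 0.0104
```

{"name": "send_rows", "arguments": {
  "series": [
    [0,-0.025,0,0,0,0,1],
    [0,-0.02,0,0,0,0,1],
    [0,-0.012,0,0,0,0,1],
    [0,-0.007,0,0,0,0,1],
    [0,-0.002,0,0,0,0,1]
  ]
}}

```text
time: 11.07
tool_pos: [0.4545, -0.0445, 0.0765]
tool_rot: [3.132, 0.002, 1.654]
contact_force: [10.6, -0.3, -4.7]
opening: 0.0107
```

{"name": "send_rows", "arguments": {
  "series": [
    [0,-0.001,0,0,0,0,1],
    [0,-0.001,0,0,0,0,1],
    [0,0,0,0,0,0,1]
  ]
}}

```text
time: 11.32
tool_pos: [0.4545, -0.0445, 0.0765]
tool_rot: [3.13, 0.002, 1.654]
contact_force: [10.3, -1.0, -2.7]
opening: 0.0104
```

{"name": "send_rows", "arguments": {
  "series": [
    [0,0.003,0,0,0,0,0.77],
    [0,0,0,0,0,0,0.77],
    [0,0,0,0,0,0,0.77],
    [0,0,0,0,0,0,0.77]
  ]
}}

```text
time: 11.65
tool_pos: [0.4524, -0.043, 0.0745]
tool_rot: [3.141, -0.001, 1.655]
contact_force: [0.2, -0.0, -0.7]
opening: 0.0211
```

{"name": "send_rows", "arguments": {
  "series": [
    [0,0,-0.02,0,0,0,0.77],
    [0,0,-0.035,0,0,0,0.77],
    [0,0,-0.038,0,0,0,0.77],
    [0,0,-0.038,0,0,0,0.77],
    [0,0,-0.03,0,0,0,0.77]
  ]
}}

```text
time: 12.07
tool_pos: [0.4525, -0.0433, 0.2382]
tool_rot: [3.139, -0.0, 1.655]
contact_force: [1.3, -0.1, 0.6]
opening: 0.0209
```

Run:
```python
from h import *
s=observe(); print(s['tool_pos'],s['tool_rot'],s['opening'],s['contact_force'])
c=cam('scene','s5.png'); np.savez('/tmp/s5.npz',**c); ct=cam('top','t5.png'); np.savez('/tmp/t5.npz',**ct)
```

```text
[ 0.45247861 -0.04328028  0.23823546] [ 3.13926636e+00 -3.25860021e-04  1.65489349e+00] 0.020889602319886885 [ 1.33270065 -0.07513058  0.55009814]
```

View pics/s5.png

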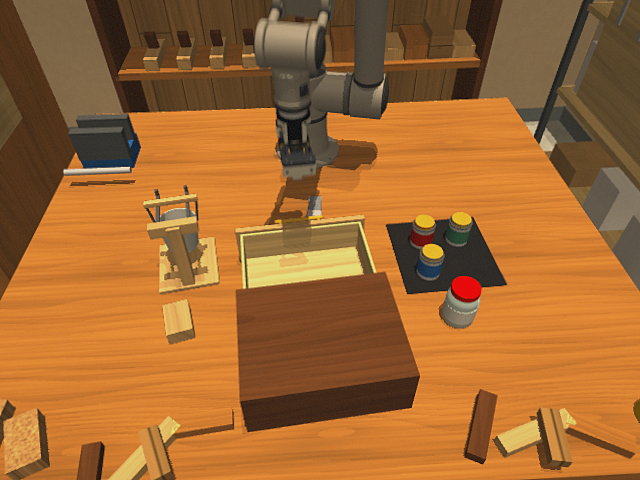

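View pics/t5.png

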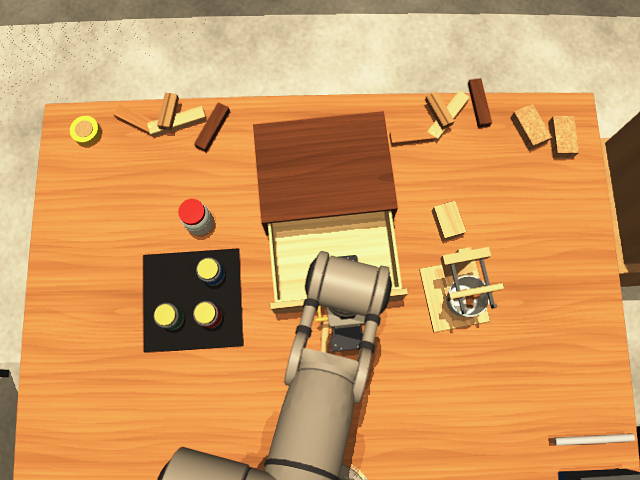

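Drawer open with its front at about row 222–225 in the scene view, pail hanging, tins not moved. Next I measure the interior.

Run:
```python
from h import *
a=np.radians(4.95); u=np.array([np.cos(a),np.sin(a)]); v=np.array([-u[1],u[0]])
H=np.array([.6465,-.0255])-.1976*u
print('handle',H)
for n in ['s5','t5']:
    c=dict(np.load('/tmp/%s.npz'%n)); W=cloud(c); d=W[...,:2]-H; X=d@u; Y=d@v; z=W[...,2]
    fl=np.nan_to_num((z>.012)&(z<.034)&(X>.04)&(X<.3)&(abs(Y)<.2)).astype(bool)
    print(n,'floor',fl.sum(),np.round(np.percentile(X[fl],[.5,2,98,99.5]),4),np.round(np.percentile(Y[fl],[.5,2,98,99.5]),4),np.median(z[fl]))
    fr=np.nan_to_num((z>.112)&(z<.124)&(X>.01)&(X<.08)&(abs(Y)<.19)).astype(bool)
    print('front',fr.sum(),np.round(np.percentile(X[fr],[1,5,50,95,99]),4),np.round(np.percentile(Y[fr],[1,99]),4))
    sd=np.nan_to_num((z>.102)&(z<.112)&(X>.08)&(X<.2)&(abs(Y)<.19)).astype(bool)
    for sgn in (1,-1):
        t=Y[sd&(sgn*Y>0)]; print('side',len(t),np.round(np.percentile(t,[2,50,98]),4) if len(t) else '')
    rf=np.nan_to_num((z>.124)&(z<.138)&(X>.1)&(X<.3)&(abs(Y)<.15)).astype(bool)
    print('roof edge',np.round(np.percentile(X[rf],[.5,2]),4))
```

```text
handle [ 0.44963697 -0.04255019]
s5 floor 3661 [0.0566 0.0581 0.1588 0.161 ] [-0.1496 -0.1453  0.1448  0.1483] 0.022576366404853387
front 651 [0.0377 0.0404 0.0495 0.0559 0.0571] [-0.164   0.1609]
side 102 [0.1477 0.1506 0.1546]
side 98 [-0.1554 -0.1523 -0.1495]
roof edge [0.2509 0.2524]
t5 floor 5978 [0.0752 0.0833 0.2762 0.2786] [-0.1494 -0.1471  0.1434  0.1464] 0.020910109524612697
front 282 [0.0378 0.0388 0.0455 0.0528 0.0549] [-0.1663  0.1622]
side 109 [0.1463 0.1491 0.1523]
side 119 [-0.1553 -0.1519 -0.1488]
roof edge [0.2502 0.2511]
```

Run:
```python
from h import *
plan([(.473,.291,.24,95)],cl=1,step=.034)
```

```text
[[0.033,0.005,0,0.001,0,0,1],[0.033,0.005,0,0.001,0,0,1],[0.033,0.005,0,0.001,0,0,1],[0.033,0.004,0,0.001,0,0,1],[0.033,0.005,0,0.001,0,-0.001,1]]
[[0.033,0.005,0,0.001,0,0,1],[0.034,0.004,0,0.001,0.001,-0.001,1],[0.033,0.005,0,0.001,0,0,1],[0.034,0.004,0,0.001,0.001,-0.001,1],[0.033,0.005,0,0.001,0,0,1]]
end [0.4734 0.291  0.2399] [-1.7999e+02  2.0000e-02  9.4990e+01]
```

{"name": "send_rows", "arguments": {
  "series": [
    [0.033,0.005,0,0,0,0,1],
    [0.033,0.005,0,0,0,0,1],
    [0.033,0.005,0,0,0,0,1],
    [0.033,0.004,0,0,0,0,1],
    [0.033,0.005,0,0,0,0,1]
  ]
}}

```text
time: 12.58
tool_pos: [0.4617, 0.1245, 0.2347]
tool_rot: [-3.14, -0.001, 1.654]
contact_force: [0.3, -1.3, 0.7]
opening: 0.0004
```

{"name": "send_rows", "arguments": {
  "series": [
    [0.033,0.005,0,0,0,0,1],
    [0.034,0.004,0,0,0,0,1],
    [0.033,0.005,0,0,0,0,1],
    [0.034,0.004,0,0,0,0,1],
    [0.033,0.005,0,0,0,0,1]
  ]
}}

```text
time: 13.0
tool_pos: [0.4706, 0.293, 0.2346]
tool_rot: [-3.14, -0.0, 1.655]
contact_force: [1.0, -0.6, 0.1]
opening: 0.0004
```

```bash
cat >> h.py <<'E'
def tins(c, x0=.3,x1=.78,y0=.12,y1=.52,zl=.060,zh=.095,zr=None):
    """lid tops: colour-brass pixels connected comps in the height band"""
    W=cloud(c); x,y,z=W[...,0],W[...,1],W[...,2]
    m=np.nan_to_num((z>zl)&(z<zh)&(x>x0)&(x<x1)&(y>y0)&(y<y1)).astype(np.uint8)
    k,l,s,_=cv2.connectedComponentsWithStats(m)
    for i in range(1,k):
        if s[i,4]<60: continue
        q=W[l==i]; zt=np.percentile(q[:,2],90); t=q[q[:,2]>zt-.004]
        (cx,cy),r=cv2.minEnclosingCircle(t[:,:2].astype(np.float32))
        print('px',s[i].tolist(),'ztop %.4f'%np.median(t[:,2]),'mean',np.round(t[:,:2].mean(0),4),'circ',round(cx,4),round(cy,4),round(r,4))
E
python3 - <<'E'
from h import *
cw=cam('wrist','w7.png'); np.savez('/tmp/w7.npz',**cw)
s=observe(); print(s['tool_pos'],s['tool_rot'],s['opening'],s['contact_force'])
tins(cw)
E
```

```text
[0.47056922 0.29817062 0.2344077 ] [-3.14106275 -0.00401106  1.65765218] 0.0001915748878947385 [-1.79227319  2.91431911 -0.29551505]
px [295, 69, 72, 76, 4290] ztop 0.0815 mean [0.4701 0.3928] circ 0.4701 0.3927 0.0265
px [548, 165, 83, 83, 2645] ztop 0.0876 mean [0.7034 0.3333] circ 0.7253 0.3285 0.0349
px [291, 187, 66, 65, 3330] ztop 0.0815 mean [0.473  0.2939] circ 0.473 0.2929 0.0263
px [407, 201, 66, 64, 3273] ztop 0.0813 mean [0.5837 0.2896] circ 0.5843 0.2887 0.0264
px [452, 360, 123, 35, 2653] ztop 0.0915 mean [0.6811 0.1395] circ 0.6819 0.1407 0.0623
px [315, 365, 12, 21, 116] ztop 0.0923 mean [0.4838 0.1277] circ 0.484 0.1276 0.0058
```

View pics/w7.png

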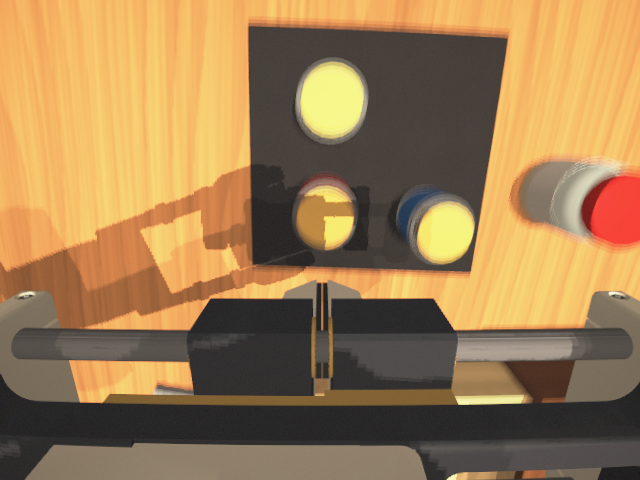

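Run:
```python
from h import *
s=observe(); print(s['tool_pos'])
plan([(.4728,.292,.095,95)],cl=1,step=.03)
```

```text
[0.47056922 0.29817062 0.2344077 ]
[[-0.001,0,0.028,0,-0.001,0,1],[-0.001,0,0.028,0,-0.001,0,1],[-0.002,0.001,0.028,0,-0.001,0,1],[-0.001,0,0.028,0,-0.001,0,1],[-0.002,0.001,0.027,-0.001,0,0,1]]
end [0.4731 0.2916 0.0954] [179.97  -0.    94.98]
```

{"name": "send_rows", "arguments": {
  "series": [
    [0,0,0.028,0,0,0,1],
    [0,0,0.028,0,0,0,1],
    [0,0,0.028,0,0,0,1],
    [0,0,0.028,0,0,0,1],
    [0,0,0.027,0,0,0,1]
  ]
}}

```text
time: 13.47
tool_pos: [0.4705, 0.2912, 0.0944]
tool_rot: [-3.14, -0.0, 1.655]
contact_force: [0.4, 1.0, -0.4]
opening: -0.0
```

{"name": "send_rows", "arguments": {
  "series": [
    [0,0,0,0,0,0,1],
    [0,0,0,0,0,0,1]
  ]
}}

```text
time: 13.63
tool_pos: [0.4704, 0.2909, 0.0953]
tool_rot: [-3.138, 0.001, 1.655]
contact_force: [-0.6, 0.2, 1.4]
opening: 0.0004
```

{"name": "send_rows", "arguments": {
  "series": [
    [0.001,0.002,0.005,0,0,0,1],
    [0,0,0.005,0,0,0,1],
    [0,0,0.003,0,0,0,1],
    [0,0,0.002,0,0,0,1],
    [0,0,0.002,0,0,0,1]
  ]
}}

```text
time: 14.05
tool_pos: [0.4739, 0.2929, 0.0807]
tool_rot: [3.14, -0.001, 1.655]
contact_force: [-3.1, -1.3, 9.1]
opening: 0.0005
```

{"name": "send_rows", "arguments": {
  "series": [
    [0,0,0.002,0,0,0,1],
    [0,0,0.002,0,0,0,1],
    [0,0,0.002,0,0,0,1]
  ]
}}

```text
time: 14.3
tool_pos: [0.4739, 0.2929, 0.0752]
tool_rot: [3.139, -0.001, 1.655]
contact_force: [-2.6, -2.2, 9.0]
opening: 0.0004
```

{"name": "send_rows", "arguments": {
  "series": [
    [0,0,0.002,0,0,0,1],
    [0,0,0.001,0,0,0,1],
    [0,0,0.001,0,0,0,1],
    [0,0,0.001,0,0,0,1]
  ]
}}

```text
time: 14.63
tool_pos: [0.4741, 0.293, 0.072]
tool_rot: [3.138, -0.002, 1.655]
contact_force: [-8.3, -4.9, 31.0]
opening: 0.0008
```

{"name": "send_rows", "arguments": {
  "series": [
    [0,0,-0.004,0,0,0,1],
    [0,0,-0.015,0,0,0,0],
    [0,0,-0.015,0,0,0,0],
    [0,0,0,0,0,0,0],
    [0,0,0,0,0,0,0]
  ]
}}

```text
time: 15.05
tool_pos: [0.4741, 0.2929, 0.1034]
tool_rot: [3.139, -0.002, 1.655]
contact_force: [0.2, 0.1, -0.4]
opening: 0.0227
```

{"name": "send_rows", "arguments": {
  "series": [
    [0,0,0,0,0,0,0],
    [0,0,0,0,0,0,0],
    [0,0,0,0,0,0,0],
    [0,0,0,0,0,0,0],
    [0,0,0,0,0,0,0]
  ]
}}

```text
time: 15.47
tool_pos: [0.4733, 0.2926, 0.1023]
tool_rot: [-3.142, -0.001, 1.655]
contact_force: [-0.8, 0.0, 0.3]
opening: 0.0557
```

{"name": "send_rows", "arguments": {
  "series": [
    [0,0,0,0,0,0,0],
    [0,0,0,0,0,0,0],
    [0,0,0,0,0,0,0],
    [0,0,0,0,0,0,0],
    [0,0,0,0,0,0,0]
  ]
}}

```text
time: 15.88
tool_pos: [0.4736, 0.2927, 0.1028]
tool_rot: [3.141, -0.001, 1.655]
contact_force: [-0.4, -0.3, -0.4]
opening: 0.0888
```

Run:
```python
from h import *
s=observe(); print(s['tool_pos'],s['opening'],s['contact_force'])
cw=cam('wrist','w8.png'); c=cam('scene'); tins(cw); print(); tins(c,zl=.05)
```

```text
[0.47358042 0.2926966  0.10277251] 0.08879774057357588 [-0.35280649 -0.31539965 -0.42492602]
px [269, 21, 124, 131, 12605] ztop 0.0815 mean [0.4702 0.3932] circ 0.4702 0.3929 0.0265
px [267, 220, 106, 102, 8447] ztop 0.0716 mean [0.473  0.2943] circ 0.4729 0.2927 0.0313
px [450, 242, 110, 79, 5005] ztop 0.0814 mean [0.58   0.3004] circ 0.5839 0.2916 0.0259

px [448, 212, 25, 23, 414] ztop 0.0801 mean [0.4719 0.3917] circ 0.4696 0.3922 0.0272
px [412, 216, 24, 22, 332] ztop 0.0710 mean [0.4747 0.2848] circ 0.4737 0.2911 0.0327
px [419, 244, 26, 25, 490] ztop 0.0802 mean [0.585  0.2865] circ 0.5845 0.2864 0.0274
px [445, 286, 36, 31, 527] ztop 0.0875 mean [0.7474 0.316 ] circ 0.7315 0.3235 0.0348
```

View pics/w8.png

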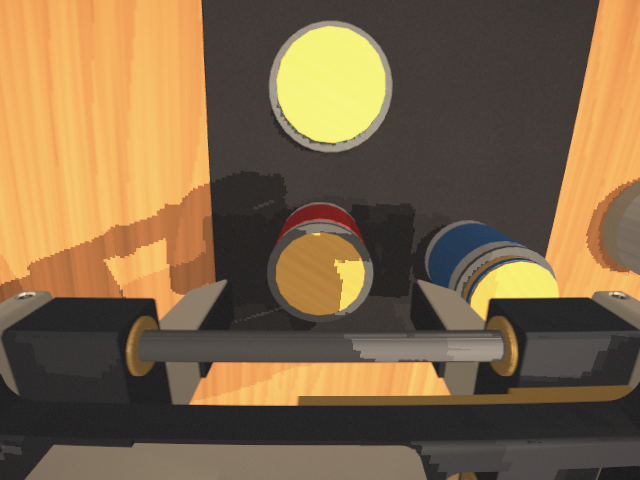

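Red lid is home (top at 71.6 mm) and the tin is centred between the fingers. I'll descend and grip.

{"name": "send_rows", "arguments": {
  "series": [
    [0,0,0.015,0,0,0,0],
    [0,0,0.018,0,0,0,0],
    [0,0,0.015,0,0,0,0],
    [0,0,0.01,0,0,0,0],
    [0,0,0.003,0,0,0,0]
  ]
}}

```text
time: 16.4
tool_pos: [0.4727, 0.2923, 0.0401]
tool_rot: [-3.14, 0.0, 1.655]
contact_force: [0.2, -0.4, 0.5]
opening: 0.0915
```

{"name": "send_rows", "arguments": {
  "series": [
    [0,0,0,0,0,0,1],
    [0,0,0,0,0,0,1],
    [0,0,0,0,0,0,1],
    [0,0,0,0,0,0,1],
    [0,0,0,0,0,0,1]
  ],
  "newtons": 25
}}

```text
time: 16.82
tool_pos: [0.474, 0.2929, 0.0424]
tool_rot: [3.14, -0.001, 1.655]
contact_force: [-0.2, 0.4, -0.8]
opening: 0.0629
```

{"name": "send_rows", "arguments": {
  "series": [
    [0,0,0,0,0,0,1],
    [0,0,0,0,0,0,1],
    [0,0,0,0,0,0,1]
  ]
}}

```text
time: 17.07
tool_pos: [0.4733, 0.2928, 0.0423]
tool_rot: [3.141, -0.001, 1.655]
contact_force: [-2.4, -1.6, 5.4]
opening: 0.0596
```

Run:
```python
from h import *
s=observe(); print(s['tool_pos'],s['opening'],s['contact_force'])
plan([(.4735,.29,.20,95),(.5797,.043,.20,95)],cl=1,step=.03)
```

```text
[0.47334891 0.29279161 0.04230185] 0.05955164943795054 [-2.3922372  -1.55695806  5.42283677]
[[0,0,-0.026,0,0,-0.001,1],[-0.001,0,-0.026,0,0,0,1],[0,0,-0.026,0,0,-0.001,1],[-0.001,0,-0.027,0,0,0,1],[0,0,-0.026,0,0,-0.001,1]]
[[-0.001,0,-0.027,0.001,-0.001,0,1],[-0.028,0.009,0,0,0,0,1],[-0.028,0.009,0,0,0,0,1],[-0.028,0.009,0,0,0,0,1],[-0.028,0.01,0,0,0,0,1]]
[[-0.029,0.009,0,0,0,0,1],[-0.028,0.01,0,0,0,0,1],[-0.029,0.009,0,0,0,0,1],[-0.028,0.01,0,0,0,0,1],[-0.029,0.009,0,0,0,0,1]]
end [0.5794 0.0429 0.2003] [-179.97    0.     94.99]
```

{"name": "send_rows", "arguments": {
  "series": [
    [0,0,-0.015,0,0,0,1],
    [0,0,-0.026,0,0,0,1],
    [0,0,-0.03,0,0,0,1],
    [0,0,-0.035,0,0,0,1],
    [0,0,-0.035,0,0,0,1]
  ]
}}

```text
time: 17.48
tool_pos: [0.4727, 0.2922, 0.1831]
tool_rot: [-3.14, 0.0, 1.655]
contact_force: [1.8, 1.0, -4.7]
opening: 0.0595
```

{"name": "send_rows", "arguments": {
  "series": [
    [-0.003,0,-0.017,0,0,0,1],
    [-0.028,0.009,0,0,0,0,1],
    [-0.028,0.009,0,0,0,0,1],
    [-0.028,0.009,0,0,0,0,1],
    [-0.028,0.01,0,0,0,0,1]
  ]
}}

```text
time: 17.9
tool_pos: [0.5198, 0.1799, 0.1991]
tool_rot: [-3.141, -0.001, 1.656]
contact_force: [0.9, 0.8, -4.3]
opening: 0.0595
```

{"name": "send_rows", "arguments": {
  "series": [
    [-0.029,0.009,0,0,0,0,1],
    [-0.028,0.01,0,0,0,0,1],
    [-0.029,0.009,0,0,0,0,1],
    [-0.028,0.01,0,0,0,0,1],
    [-0.029,0.009,0,0,0,0,1]
  ]
}}

```text
time: 18.32
tool_pos: [0.5789, 0.0411, 0.1987]
tool_rot: [-3.141, -0.001, 1.655]
contact_force: [1.0, -0.7, -4.9]
opening: 0.0599
```

{"name": "send_rows", "arguments": {
  "series": [
    [0,0,0,0,0,0,1],
    [0,0,0,0,0,0,1],
    [0,0,0,0,0,0,1]
  ]
}}

```text
time: 18.57
tool_pos: [0.5783, 0.0427, 0.1987]
tool_rot: [-3.141, -0.001, 1.654]
contact_force: [-0.1, 0.4, -4.5]
opening: 0.0597
```

Run:
```python
from h import *
s=observe(); print(s['tool_pos'],s['tool_rot'],s['opening'],s['contact_force'])
cw=cam('wrist','w9.png');c=cam('scene','s9.png')
plan([(.5797,.043,.08,95),(.5797,.043,.0635,95)],cl=1,step=.02)
```

```text
[0.57826574 0.04269099 0.19873906] [-3.14050421e+00 -1.47465299e-03  1.65420445e+00] 0.05974923988609309 [-0.14060666  0.44588677 -4.46118942]
[[0,0,0.02,0,0,0,1],[0,0,0.02,0,0,0,1],[0,0,0.02,0,0,-0.001,1],[0,0,0.02,0,0,0,1],[0,0.001,0.02,0,-0.001,-0.001,1]]
[[-0.001,0,0.019,0,0,0,1],[0,0,0.017,0,0,0,1]]
end [0.5793 0.0428 0.0632] [-1.7998e+02 -1.0000e-02  9.4990e+01]
```

View pics/w9.png

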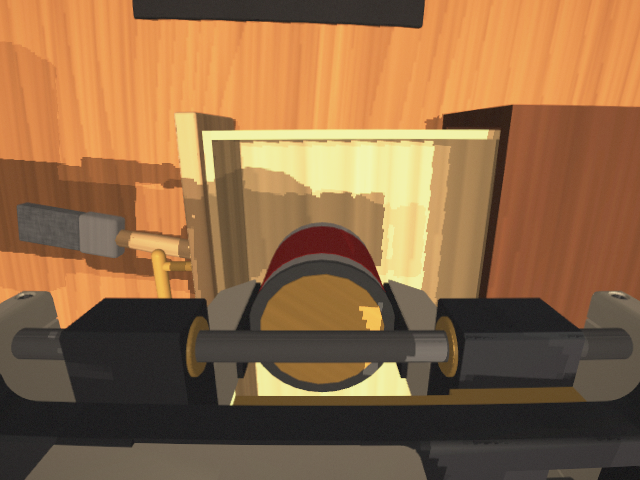

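View pics/s9.png

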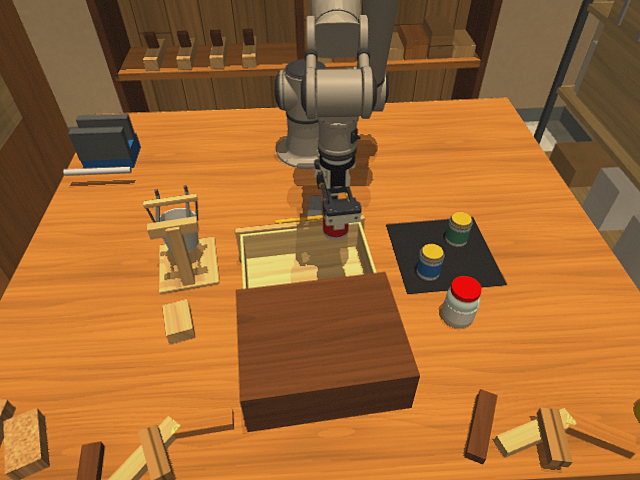

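{"name": "send_rows", "arguments": {
  "series": [
    [0,0,0.02,0,0,0,1],
    [0,0,0.025,0,0,0,1],
    [0,0,0.025,0,0,0,1],
    [0,0,0.025,0,0,0,1],
    [0,0.001,0.02,0,0,0,1]
  ]
}}

```text
time: 19.08
tool_pos: [0.5787, 0.0441, 0.0829]
tool_rot: [-3.141, -0.001, 1.657]
contact_force: [0.2, -0.2, -4.5]
opening: 0.0599
```

{"name": "send_rows", "arguments": {
  "series": [
    [0,0,0.014,0,0,0,1],
    [0,0,0.005,0,0,0,1],
    [0,0,0,0,0,0,1],
    [0,0,0,0,0,0,1]
  ]
}}

```text
time: 19.42
tool_pos: [0.5802, 0.0434, 0.0663]
tool_rot: [3.14, -0.001, 1.656]
contact_force: [0.1, 0.2, -3.9]
opening: 0.0598
```

{"name": "send_rows", "arguments": {
  "series": [
    [0,0,0.002,0,0,0,1],
    [0,0,0.0015,0,0,0,1],
    [0,0,0.001,0,0,0,1],
    [0,0,0,0,0,0,1]
  ]
}}

```text
time: 19.75
tool_pos: [0.58, 0.0427, 0.0614]
tool_rot: [3.14, -0.001, 1.655]
contact_force: [-0.3, 0.1, -4.2]
opening: 0.0594
```

{"name": "send_rows", "arguments": {
  "series": [
    [0,0,0.001,0,0,0,1],
    [0,0,0,0,0,0,1]
  ]
}}

```text
time: 19.92
tool_pos: [0.5807, 0.0428, 0.0614]
tool_rot: [3.139, -0.001, 1.655]
contact_force: [-0.7, 0.4, 3.4]
opening: 0.0594
```

{"name": "send_rows", "arguments": {
  "series": [
    [0,0,0,0,0,0,0.1],
    [0,0,0,0,0,0,0.1],
    [0,0,0,0,0,0,0.1],
    [0,0,0,0,0,0,0.1],
    [0,0,0,0,0,0,0.1]
  ]
}}

```text
time: 20.33
tool_pos: [0.5799, 0.0427, 0.06]
tool_rot: [3.141, -0.001, 1.655]
contact_force: [0.5, -0.3, 0.3]
opening: 0.0821
```

{"name": "send_rows", "arguments": {
  "series": [
    [0,0,-0.015,0,0,0,0.1],
    [0,0,-0.025,0,0,0,0.1],
    [0,0,-0.035,0,0,0,1],
    [0,0,-0.035,0,0,0,1],
    [0,0,-0.035,0,0,0,1]
  ]
}}

```text
time: 20.75
tool_pos: [0.5794, 0.0426, 0.2064]
tool_rot: [-3.142, -0.001, 1.655]
contact_force: [0.5, -0.3, 0.3]
opening: 0.0676
```

Run:
```python
from h import *
cw=cam('wrist','w10.png');c=cam('scene','s10.png')
s=observe(); print(s['tool_pos'],s['tool_rot'],s['opening'],s['contact_force'])
tins(c,zl=.05); print(); tins(cw,zl=.07,zh=.1,y0=-.2,y1=.12)
plan([(.4702,.392,.2,95)],cl=1,step=.034)
```

```text
[0.58285498 0.04253521 0.21154853] [3.12908285e+00 8.17653972e-04 1.65487682e+00] 0.05947494840030955 [-0.04160699 -0.45079908  0.50157109]
px [448, 212, 25, 22, 428] ztop 0.0805 mean [0.4709 0.39  ] circ 0.4706 0.3913 0.0287
px [419, 244, 26, 25, 493] ztop 0.0805 mean [0.585  0.2864] circ 0.5856 0.2894 0.0282
px [445, 286, 36, 31, 528] ztop 0.0879 mean [0.7473 0.3145] circ 0.7301 0.3244 0.0344

px [207, 125, 13, 6, 67] ztop 0.0964 mean [0.4918 0.118 ] circ 0.4917 0.118 0.0018
px [218, 140, 20, 145, 1413] ztop 0.0968 mean [0.5033 0.0559] circ 0.5033 0.0524 0.0576
px [285, 193, 77, 77, 4562] ztop 0.0906 mean [0.5814 0.044 ] circ 0.5813 0.0427 0.0312
px [155, 246, 40, 52, 933] ztop 0.0960 mean [0.4572 0.0033] circ 0.4586 0.0007 0.0238
px [238, 362, 12, 43, 364] ztop 0.0968 mean [ 0.5176 -0.1044] circ 0.5176 -0.1056 0.0223
[[0.033,-0.008,0.001,0.001,0,0,1],[0.032,-0.008,0.001,0.001,0,0,1],[0.033,-0.007,0.001,0.001,0,0,1],[0.032,-0.008,0.001,0.001,0,0,1],[0.033,-0.007,0.001,0.001,0,0,1]]
[[0.032,-0.008,0.001,0.001,0,-0.001,1],[0.033,-0.007,0.001,0.001,0,0,1],[0.032,-0.007,0.001,0.001,0,-0.001,1],[0.033,-0.008,0.001,0.002,0,0,1],[0.032,-0.007,0.001,0.001,0,-0.001,1]]
[[0.033,-0.008,0.001,0.002,0.001,0,1]]
end [0.4699 0.3922 0.1996] [-1.7997e+02 -1.0000e-02  9.4990e+01]
```

View pics/w10.png

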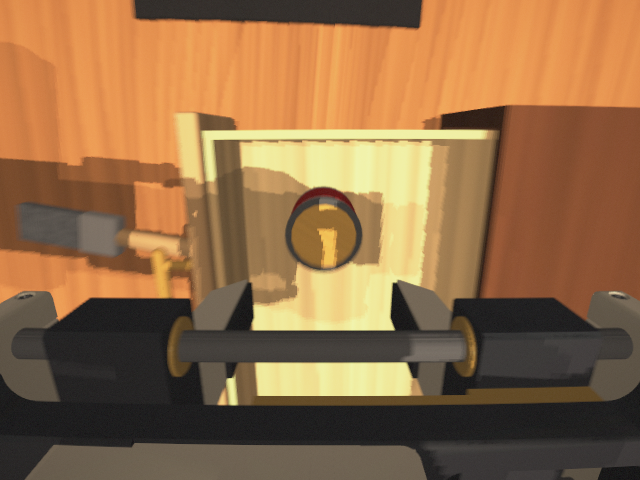

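{"name": "send_rows", "arguments": {
  "series": [
    [0.033,-0.008,0.001,0,0,0,1],
    [0.032,-0.008,0.001,0,0,0,1],
    [0.033,-0.007,0.001,0,0,0,1],
    [0.032,-0.008,0.001,0,0,0,1],
    [0.033,-0.007,0.001,0,0,0,1]
  ]
}}

```text
time: 21.27
tool_pos: [0.5273, 0.203, 0.1995]
tool_rot: [-3.141, -0.001, 1.654]
contact_force: [0.8, 0.1, 0.3]
opening: 0.0259
```

{"name": "send_rows", "arguments": {
  "series": [
    [0.032,-0.008,0.001,0,0,0,1],
    [0.033,-0.007,0.001,0,0,0,1],
    [0.032,-0.007,0.001,0,0,0,1],
    [0.033,-0.008,0.001,0,0,0,1],
    [0.032,-0.007,0.001,0,0,0,1]
  ]
}}

```text
time: 21.68
tool_pos: [0.4768, 0.3616, 0.1945]
tool_rot: [-3.141, -0.0, 1.655]
contact_force: [0.5, -0.3, -0.5]
opening: 0.0006
```

{"name": "send_rows", "arguments": {
  "series": [
    [0.033,-0.008,0.001,0,0,0,1],
    [0,0,0.03,0,0,0,1],
    [0,0,0.03,0,0,0,1],
    [0,0,0,0,0,0,1],
    [0,0,0,0,0,0,1]
  ]
}}

```text
time: 22.1
tool_pos: [0.4661, 0.3918, 0.1327]
tool_rot: [-3.138, 0.001, 1.655]
contact_force: [0.6, 1.3, 0.8]
opening: 0.0002
```

Run:
```python
from h import *
s=observe(); print(s['tool_pos'],s['tool_rot'],s['opening'])
cw=cam('wrist','w11.png');c=cam('scene','s11.png')
tins(c,zl=.05); print(); tins(cw)
plan([(.4702,.392,.095,95)],cl=1,step=.03)
```

```text
[0.46605419 0.39183596 0.13268622] [-3.13819678e+00  1.34148379e-03  1.65491686e+00] 0.00015773082650499825
px [448, 212, 25, 23, 428] ztop 0.0806 mean [0.4704 0.3902] circ 0.4703 0.3905 0.0285
px [419, 244, 26, 25, 490] ztop 0.0807 mean [0.5857 0.2866] circ 0.5855 0.2869 0.0271
px [445, 286, 36, 31, 530] ztop 0.0870 mean [0.7477 0.3158] circ 0.7304 0.3235 0.035

px [281, 208, 93, 82, 5847] ztop 0.0815 mean [0.4699 0.3975] circ 0.4701 0.3932 0.0262
px [452, 362, 53, 43, 1971] ztop 0.0813 mean [0.5868 0.3029] circ 0.5889 0.3009 0.0229
[[0,0.001,0.02,0.001,-0.001,-0.002,1],[-0.001,0.001,0.021,0.001,-0.001,-0.002,1]]
end [0.4702 0.3918 0.0947] [1.7998e+02 1.0000e-02 9.5000e+01]
```

View pics/w11.png

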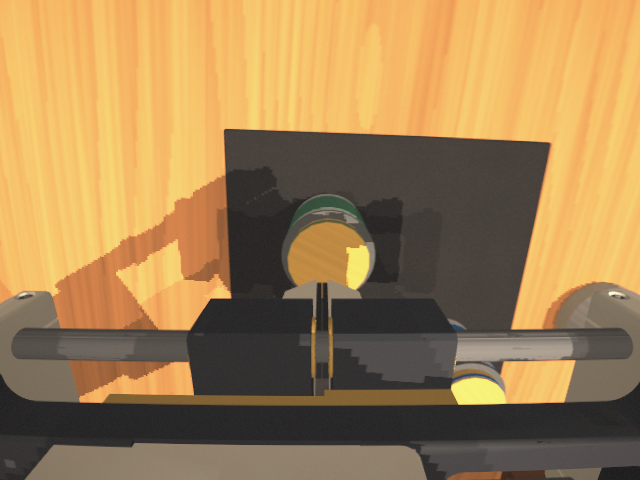

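{"name": "send_rows", "arguments": {
  "series": [
    [0,0.004,0.02,0,0,0,1],
    [0.001,0,0.018,0,0,0,1],
    [0,0,0.005,0,0,0,1],
    [0,0,0.004,0,0,0,1],
    [0,0,0.003,0,0,0,1]
  ]
}}

```text
time: 22.62
tool_pos: [0.4719, 0.394, 0.0856]
tool_rot: [3.139, -0.002, 1.654]
contact_force: [-0.3, -0.3, 0.3]
opening: 0.0005
```

{"name": "send_rows", "arguments": {
  "series": [
    [0,0,0.002,0,0,0,1],
    [0,0,0.002,0,0,0,1],
    [0,0,0.002,0,0,0,1],
    [0,0,0.002,0,0,0,1],
    [0,0,0.001,0,0,0,1]
  ]
}}

```text
time: 23.03
tool_pos: [0.4717, 0.3942, 0.0773]
tool_rot: [3.138, -0.002, 1.655]
contact_force: [-1.1, -1.6, 9.8]
opening: 0.0004
```

{"name": "send_rows", "arguments": {
  "series": [
    [0,0,0.002,0,0,0,1],
    [0,0,0.002,0,0,0,1],
    [0,0,0.002,0,0,0,1],
    [0,0,0.001,0,0,0,1]
  ]
}}

```text
time: 23.37
tool_pos: [0.4719, 0.3944, 0.072]
tool_rot: [3.137, -0.002, 1.655]
contact_force: [-6.5, -5.4, 25.8]
opening: 0.0003
```

{"name": "send_rows", "arguments": {
  "series": [
    [0,0,-0.004,0,0,0,1],
    [0,0,-0.015,0,0,0,0],
    [-0.001,-0.001,-0.015,0,0,0,0],
    [0,0,0,0,0,0,0],
    [0,0,0,0,0,0,0]
  ]
}}

```text
time: 23.78
tool_pos: [0.4707, 0.3932, 0.1033]
tool_rot: [3.139, -0.002, 1.655]
contact_force: [-0.6, 0.1, -0.5]
opening: 0.0224
```

{"name": "send_rows", "arguments": {
  "series": [
    [0,0,0,0,0,0,0],
    [0,0,0,0,0,0,0],
    [0,0,0,0,0,0,0],
    [0,0,0,0,0,0,0],
    [0,0,0,0,0,0,0]
  ]
}}

```text
time: 24.2
tool_pos: [0.47, 0.3927, 0.1018]
tool_rot: [-3.142, -0.0, 1.655]
contact_force: [-0.3, 0.1, 0.2]
opening: 0.0561
```

{"name": "send_rows", "arguments": {
  "series": [
    [0,0,0,0,0,0,0],
    [0,0,0,0,0,0,0],
    [0,0,0,0,0,0,0],
    [0,0,0,0,0,0,0],
    [0,0,0,0,0,0,0]
  ]
}}

```text
time: 24.62
tool_pos: [0.4701, 0.3928, 0.1023]
tool_rot: [3.141, -0.001, 1.655]
contact_force: [-0.7, 0.2, 0.8]
opening: 0.0889
```

Run:
```python
from h import *
s=observe(); print(s['tool_pos'],s['opening'],s['contact_force'])
cw=cam('wrist','w12.png'); c=cam('scene'); tins(cw); print(); tins(c,zl=.05)
```

```text
[0.47014601 0.39277097 0.10234955] 0.08889616674365841 [-0.67303285  0.22009889  0.77990326]
px [267, 220, 107, 103, 8476] ztop 0.0716 mean [0.47   0.3944] circ 0.4702 0.3926 0.0314

px [448, 213, 24, 22, 361] ztop 0.0707 mean [0.4707 0.3867] circ 0.4711 0.3912 0.0317
px [419, 244, 26, 24, 489] ztop 0.0804 mean [0.5855 0.286 ] circ 0.5852 0.2867 0.0279
px [445, 286, 36, 31, 531] ztop 0.0870 mean [0.7468 0.3153] circ 0.7315 0.3231 0.0352
```

View pics/w12.png

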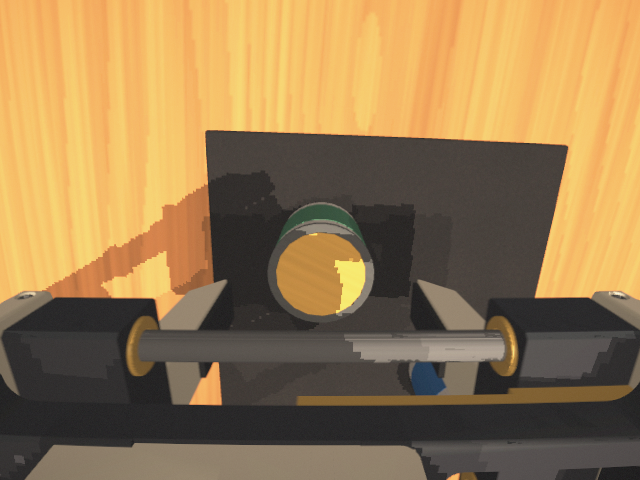

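Green lid is home (71.6 mm) and the tin is centred between the fingers at (320,275). Descending to grip.

{"name": "send_rows", "arguments": {
  "series": [
    [0,0,0.015,0,0,0,0],
    [0,0,0.018,0,0,0,0],
    [0,0,0.015,0,0,0,0],
    [0,0,0.01,0,0,0,0],
    [0,0,0.0025,0,0,0,0]
  ]
}}

```text
time: 25.13
tool_pos: [0.4693, 0.3922, 0.04]
tool_rot: [-3.139, 0.001, 1.655]
contact_force: [-0.4, 0.4, 0.1]
opening: 0.0917
```

{"name": "send_rows", "arguments": {
  "series": [
    [0,0,0,0,0,0,1],
    [0,0,0,0,0,0,1],
    [0,0,0,0,0,0,1],
    [0,0,0,0,0,0,1],
    [0,0,0,0,0,0,1]
  ],
  "newtons": 25
}}

```text
time: 25.55
tool_pos: [0.4705, 0.393, 0.0426]
tool_rot: [3.14, -0.001, 1.655]
contact_force: [-0.2, 0.7, -0.2]
opening: 0.0631
```

{"name": "send_rows", "arguments": {
  "series": [
    [0,0,0,0,0,0,1],
    [0,0,0,0,0,0,1],
    [0,0,0,0,0,0,1]
  ]
}}

```text
time: 25.8
tool_pos: [0.4702, 0.393, 0.0425]
tool_rot: [3.141, -0.001, 1.655]
contact_force: [-2.5, -1.3, 6.2]
opening: 0.0597
```

Run:
```python
from h import *
s=observe(); print(s['tool_pos'],s['opening'],s['contact_force'])
p=s['tool_pos']
plan([(p[0],p[1],.20,95),(.5862,-.0317,.20,95)],cl=1,step=.032)
```

```text
[0.47018241 0.39296231 0.04249596] 0.059724037514174905 [-2.48543256 -1.25083248  6.20250155]
[[0,0,-0.032,0,0,-0.001,1],[0,0,-0.031,0,0,-0.001,1],[0,0,-0.032,0,0,0,1],[0,0,-0.031,0.001,-0.001,-0.001,1],[0,0,-0.032,0,0,0,1]]
[[-0.031,0.006,0,0,0,0,1],[-0.031,0.006,0,0,0,0,1],[-0.031,0.006,0,0,0,0,1],[-0.031,0.006,0,0,0,0,1],[-0.031,0.005,0,0,0,0,1]]
[[-0.031,0.006,0,0,0,0,1],[-0.031,0.005,0,0,0,0,1],[-0.031,0.006,0,0,0,0,1],[-0.031,0.005,0,0,0,0,1],[-0.031,0.006,0,0,0,0,1]]
[[-0.031,0.005,0,0,0,0,1],[-0.031,0.006,0,0,0,0,1],[-0.03,0.005,0,0,0,0,1],[-0.031,0.006,0,0,0,0,1]]
end [ 0.5864 -0.0317  0.2004] [ 1.800e+02 -1.000e-02  9.498e+01]
```

{"name": "send_rows", "arguments": {
  "series": [
    [0,0,-0.018,0,0,0,1],
    [0,0,-0.03,0,0,0,1],
    [0,0,-0.035,0,0,0,1],
    [0,0,-0.037,0,0,0,1],
    [0,0,-0.037,0,0,0,1]
  ]
}}

```text
time: 26.22
tool_pos: [0.4695, 0.3922, 0.1993]
tool_rot: [-3.14, 0.0, 1.655]
contact_force: [1.3, 1.3, -3.1]
opening: 0.0598
```

{"name": "send_rows", "arguments": {
  "series": [
    [-0.031,0.006,0,0,0,0,1],
    [-0.031,0.006,0,0,0,0,1],
    [-0.031,0.006,0,0,0,0,1],
    [-0.031,0.006,0,0,0,0,1],
    [-0.031,0.005,0,0,0,0,1]
  ]
}}

```text
time: 26.63
tool_pos: [0.5119, 0.2391, 0.1979]
tool_rot: [-3.141, -0.0, 1.655]
contact_force: [0.7, -0.3, -3.3]
opening: 0.0595
```

{"name": "send_rows", "arguments": {
  "series": [
    [-0.031,0.006,0,0,0,0,1],
    [-0.031,0.005,0,0,0,0,1],
    [-0.031,0.006,0,0,0,0,1],
    [-0.031,0.005,0,0,0,0,1],
    [-0.031,0.006,0,0,0,0,1]
  ]
}}

```text
time: 27.05
tool_pos: [0.5526, 0.0869, 0.1978]
tool_rot: [-3.141, -0.001, 1.655]
contact_force: [1.5, 0.9, -3.7]
opening: 0.059
```

{"name": "send_rows", "arguments": {
  "series": [
    [-0.031,0.005,0,0,0,0,1],
    [-0.031,0.006,0,0,0,0,1],
    [-0.03,0.005,0,0,0,0,1],
    [-0.031,0.006,0,0,0,0,1],
    [0,0,0,0,0,0,1]
  ]
}}

```text
time: 27.47
tool_pos: [0.586, -0.0379, 0.1974]
tool_rot: [3.141, 0.002, 1.65]
contact_force: [-0.7, 0.4, -2.6]
opening: 0.0592
```

{"name": "send_rows", "arguments": {
  "series": [
    [0,0,0,0,0,0,1],
    [0,0,0,0,0,0,1]
  ]
}}

```text
time: 27.63
tool_pos: [0.5846, -0.032, 0.1977]
tool_rot: [-3.141, -0.002, 1.654]
contact_force: [-0.6, 0.7, -3.1]
opening: 0.0596
```

Run:
```python
from h import *
s=observe(); print(s['tool_pos'],s['tool_rot'],s['opening'],s['contact_force'])
cw=cam('wrist','w13.png');c=cam('scene','s13.png'); tins(c,zl=.05)
plan([(.5862,-.0317,.08,95),(.5862,-.0317,.0645,95)],cl=1,step=.025)
```

```text
[ 0.58458771 -0.03200981  0.1976734 ] [-3.14058238e+00 -1.65231306e-03  1.65417844e+00] 0.059633851000180996 [-0.6493046   0.69058828 -3.08597698]
px [419, 244, 26, 24, 488] ztop 0.0806 mean [0.5854 0.2867] circ 0.5849 0.2874 0.0279
px [445, 286, 36, 31, 535] ztop 0.0877 mean [0.748  0.3157] circ 0.7315 0.3236 0.0345
[[0,0,0.024,0,0,0,1],[0,0,0.024,0,0,-0.001,1],[0,0,0.023,0,0,0,1],[0,0.001,0.024,0,-0.001,-0.001,1],[-0.001,0,0.023,0,0,0,1]]
[[0,0,0.016,0,0,0,1]]
end [ 0.5857 -0.0319  0.0641] [-1.7999e+02 -2.0000e-02  9.4990e+01]
```

View pics/w13.png

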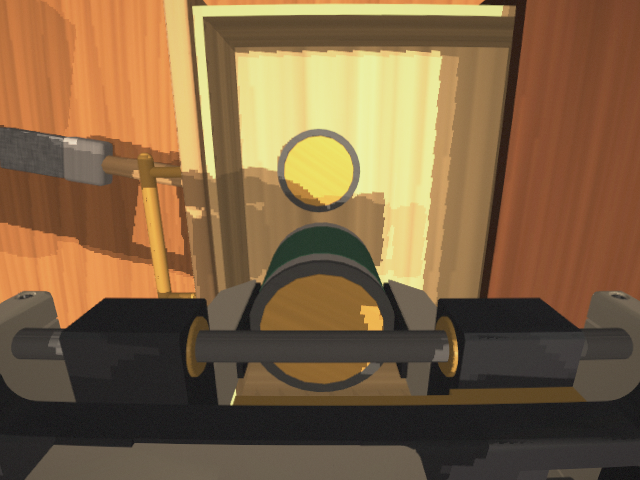

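{"name": "send_rows", "arguments": {
  "series": [
    [0,0,0.02,0,0,0,1],
    [0,0,0.025,0,0,0,1],
    [0,0,0.025,0,0,0,1],
    [0,0,0.025,0,0,0,1],
    [0,0.001,0.02,0,0,0,1]
  ]
}}

```text
time: 28.15
tool_pos: [0.5871, -0.0319, 0.0838]
tool_rot: [3.138, 0.001, 1.656]
contact_force: [0.6, -0.8, -3.1]
opening: 0.0509
```

{"name": "send_rows", "arguments": {
  "series": [
    [0,0,0.012,0,0,0,1],
    [0,0,0.005,0,0,0,1],
    [0,0,0,0,0,0,1],
    [0,0,0,0,0,0,1]
  ]
}}

```text
time: 28.48
tool_pos: [0.5906, -0.0306, 0.0718]
tool_rot: [3.129, 0.001, 1.657]
contact_force: [0.6, 2.8, 21.1]
opening: 0.0429
```

{"name": "send_rows", "arguments": {
  "series": [
    [0,0,0.002,0,0,0,1],
    [0,0,0.0015,0,0,0,1],
    [0,0,0.0005,0,0,0,1],
    [0,0,0,0,0,0,1]
  ]
}}

```text
time: 28.82
tool_pos: [0.593, -0.0304, 0.0714]
tool_rot: [3.122, 0.002, 1.657]
contact_force: [-0.9, 6.2, 39.0]
opening: 0.0431
```

Opening shrank and force rose: the tin slipped. I'll back off and look.

{"name": "send_rows", "arguments": {
  "series": [
    [0,0,-0.006,0,0,0,1],
    [0,0,-0.001,0,0,0,1]
  ]
}}

```text
time: 28.98
tool_pos: [0.5895, -0.0306, 0.0744]
tool_rot: [3.131, 0.001, 1.657]
contact_force: [0.6, 2.1, 13.3]
opening: 0.0382
```

Run:
```python
from h import *
s=observe(); print(s['tool_pos'],s['tool_rot'],s['opening'],s['contact_force'])
cw=cam('wrist','w14.png');c=cam('scene','s14.png'); tins(c,zl=.05);ct=cam('top','t14.png')
cv2.imwrite('pics/s14c.png',cv2.resize(c['color'][190:310,220:400,::-1],None,fx=4,fy=4))
```

```text
[ 0.58947662 -0.03058217  0.07437738] [3.13114469e+00 9.86075438e-04 1.65691615e+00] 0.03821246185563778 [ 0.55863554  2.13605028 13.32305082]
px [419, 244, 26, 24, 488] ztop 0.0806 mean [0.585  0.2866] circ 0.5852 0.2867 0.0267
px [445, 286, 36, 31, 528] ztop 0.0876 mean [0.7473 0.3155] circ 0.7303 0.3242 0.0344
```

View pics/w14.png

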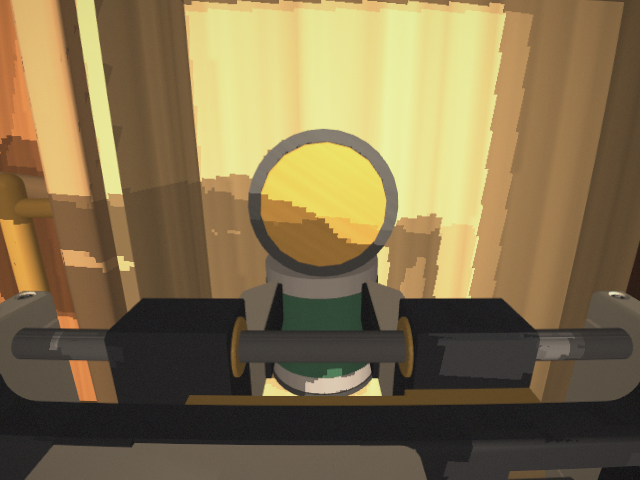

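View pics/s14c.png

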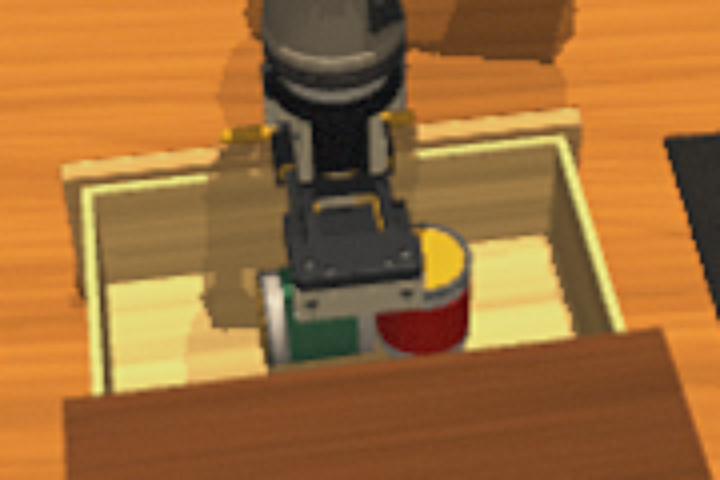

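Run:
```python
from h import *
cw=cam('wrist'); np.savez('/tmp/w14.npz',**cw); W=cloud(cw)
c=cam('scene'); ct=cam('top','t14b.png'); np.savez('/tmp/s14.npz',**c)
a=np.radians(4.95); u=np.array([np.cos(a),np.sin(a)]); v=np.array([-u[1],u[0]]); B=np.array([.5912,-.0313])
for n,q in [('wrist',W),('scene',cloud(c))]:
    d=q[...,:2]-B; X=d@u; Y=d@v; z=q[...,2]; I=(abs(X)<.10)&(abs(Y)<.145)
    m=np.nan_to_num(I&(z>.086)&(z<.096)).astype(np.uint8); k,l,s,_=cv2.connectedComponentsWithStats(m)
    for i in range(1,k):
        if s[i,4]<100: continue
        t=np.c_[X[l==i],Y[l==i]].astype(np.float32); print(n,'top',s[i].tolist(),cv2.minEnclosingCircle(t),t.mean(0))
    g=(q[...,2]>.03)&I&(cw if n=='wrist' else c)['color'][...,1].astype(int).__gt__((cw if n=='wrist' else c)['color'][...,0]*1.3)
    g=np.nan_to_num(g).astype(bool); 
    if g.sum(): print(n,'green',g.sum(),'X',np.percentile(X[g],[2,50,98]),'Y',np.percentile(Y[g],[2,50,98]),'z',np.percentile(z[g],[2,50,98]))
```

```text
wrist top [112, 0, 56, 298, 3710] ((-0.07171209156513214, 0.06760118901729584), 0.0594085156917572) [-0.07222385  0.07387786]
wrist top [248, 129, 150, 148, 17384] ((-0.0005393935134634376, 0.05054893344640732), 0.03107193298637867) [-0.00065931  0.05220361]
wrist top [239, 289, 42, 42, 477] ((-0.028365008533000946, 0.001976458355784416), 0.012856605462729931) [-0.0263682   0.00944087]
wrist top [363, 289, 42, 42, 479] ((0.02637721225619316, 0.0020016185007989407), 0.012950967997312546) [0.02436285 0.00949168]
wrist green 3439 X [-0.01958626 -0.0007416   0.01793399] Y [-0.03748017 -0.00616417  0.00508931] z [0.07600582 0.08161898 0.08385855]
scene top [318, 228, 40, 9, 109] ((-0.07449766248464584, 0.09347082674503326), 0.05145499110221863) [-0.0739109   0.09254454]
scene top [246, 236, 46, 9, 123] ((-0.0728999674320221, -0.08549525588750839), 0.058026496320962906) [-0.07331502 -0.08593963]
scene top [323, 246, 16, 18, 182] ((0.000994339119642973, 0.059878285974264145), 0.031621742993593216) [0.00042887 0.06290142]
scene green 233 X [-0.06645738  0.02575478  0.03415434] Y [-0.06689318 -0.02015442  0.05859369] z [0.04144365 0.06552689 0.41611588]
```

View pics/t14b.png

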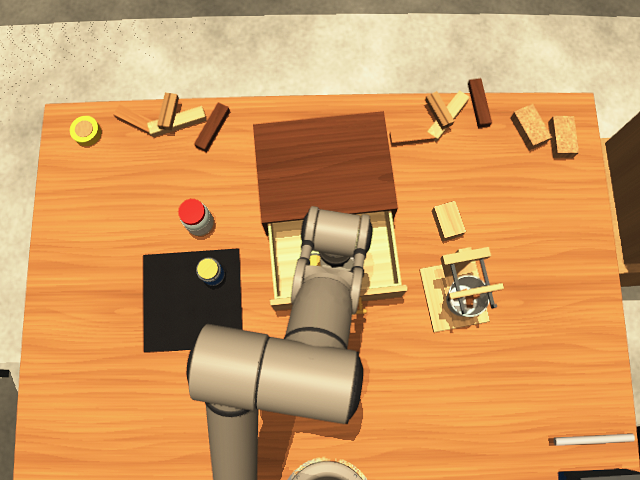

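Red had been knocked about 25 mm to bay y≈0.05 and the green tin came down on it; green is now lying on its side, axis along y. I'll release it, rise and inspect.

{"name": "send_rows", "arguments": {
  "series": [
    [0,0,-0.002,0,0,0,0.4],
    [0,0,0,0,0,0,0.4],
    [0,0,-0.002,0,0,0,0.3],
    [0,0,-0.005,0,0,0,0.3],
    [0,0,-0.02,0,0,0,0.3]
  ]
}}

```text
time: 29.7
tool_pos: [0.5839, -0.0312, 0.096]
tool_rot: [-3.136, -0.003, 1.655]
contact_force: [-0.3, 0.8, -0.2]
opening: 0.0631
```

{"name": "send_rows", "arguments": {
  "series": [
    [0,0,-0.03,0,0,0,0],
    [0,0,-0.035,0,0,0,0],
    [0,0,-0.035,0,0,0,0],
    [0,0,-0.02,0,0,0,0],
    [0,0,0,0,0,0,0]
  ]
}}

```text
time: 30.12
tool_pos: [0.5881, -0.0323, 0.2239]
tool_rot: [3.132, 0.002, 1.655]
contact_force: [0.6, -0.4, -0.6]
opening: 0.0903
```

Run:
```python
from h import *
s=observe(); print(s['tool_pos'],s['tool_rot'],s['opening'],s['contact_force'])
cw=cam('wrist','w15.png'); np.savez('/tmp/w15.npz',**cw)
c=cam('scene','s15.png'); np.savez('/tmp/s15.npz',**c)
cv2.imwrite('pics/s15c.png',cv2.resize(c['color'][190:310,220:400,::-1],None,fx=4,fy=4))
```

```text
[ 0.58811215 -0.03225147  0.2239329 ] [3.13240950e+00 1.55647358e-03 1.65517090e+00] 0.09025890090078291 [ 0.56969537 -0.38398792 -0.59370791]
```

View pics/w15.png

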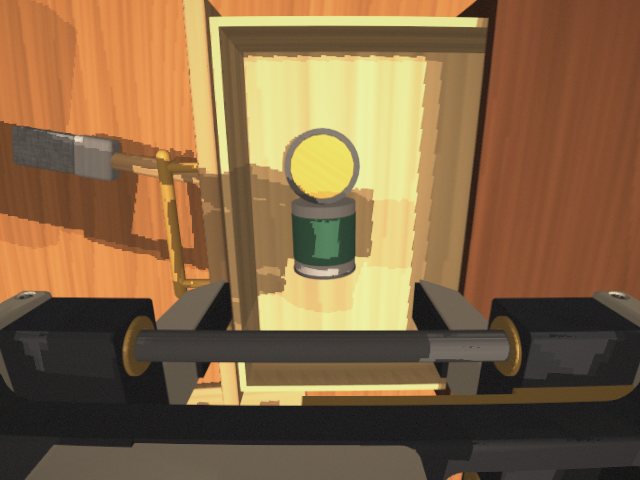

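View pics/s15c.png

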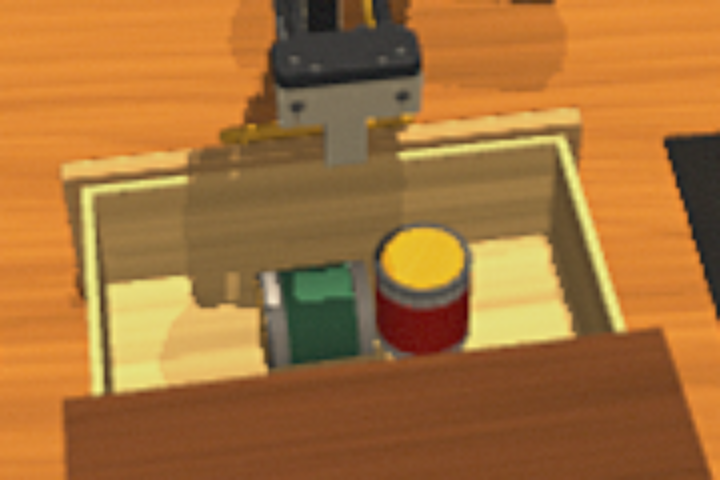

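Run:
```python
from h import *
c=dict(np.load('/tmp/w15.npz'))['color'][:,:,::-1]
s=dict(np.load('/tmp/s15.npz'))['color'][:,:,::-1]
a=cv2.resize(c[110:300,240:410],None,fx=3,fy=3,interpolation=cv2.INTER_CUBIC); b=cv2.resize(s[235:290,275:345],None,fx=4,fy=6,interpolation=cv2.INTER_CUBIC)
im=np.zeros((570,800,3),np.uint8); im[:a.shape[0],:a.shape[1]]=a; im[:b.shape[0],515:515+b.shape[1]]=b
cv2.imwrite('pics/z15.png',im)
```

```text
(no output)
```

View pics/z15.png

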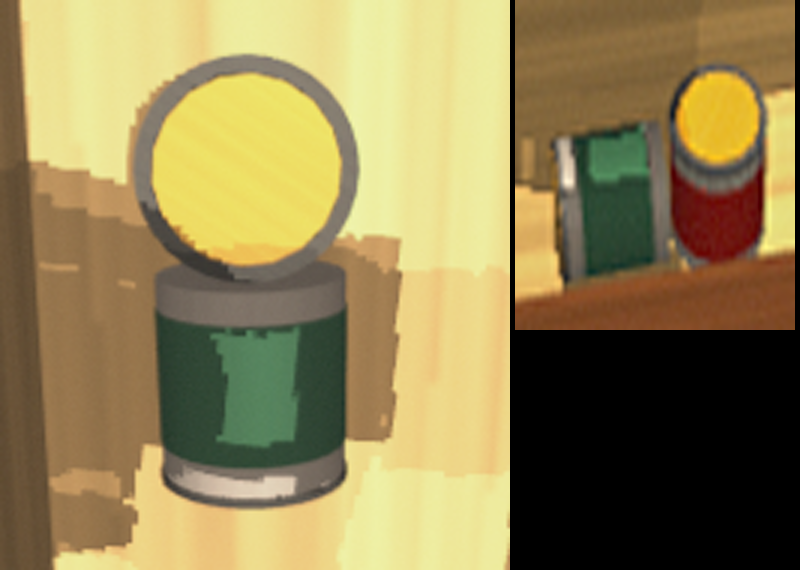

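Rim geometry and the grey end face at +y say the foot points +y and the lid −y. I'll stand it back up by gripping it and tilting the tool sideways, so first a small test of which way q4 tilts.

{"name": "send_rows", "arguments": {
  "series": [
    [0,0,0,0,0.1,0,0],
    [0,0,0,0,0.1,0,0],
    [0,0,0,0,0,0,0]
  ]
}}

```text
time: 30.47
tool_pos: [0.5852, -0.034, 0.2158]
tool_rot: [-3.138, -0.206, 1.651]
contact_force: [-0.7, -1.0, 0.2]
opening: 0.0919
```

Run:
```python
from h import *
s=observe(); print(s['tool_pos'],s['tool_rot'],s['qpos'])
c=cam('top','t16.png'); c=c['color'][:,:,::-1]
cv2.imwrite('pics/t16c.png',cv2.resize(c[210:320,255:420],None,fx=4.5,fy=4.5,interpolation=cv2.INTER_CUBIC))
```

```text
[ 0.58524957 -0.03403887  0.21583455] [-3.13772847 -0.20553214  1.6508556 ] [-0.29292613  0.49322545  1.33481895  0.19274818  1.39624946 -0.41483305]
```

View pics/t16c.png

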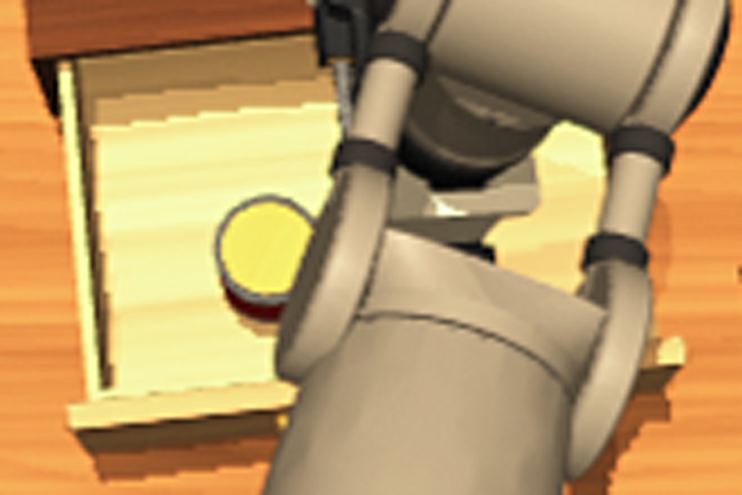

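Run:
```python
from h import *
cw=dict(np.load('/tmp/w15.npz')); W=cloud(cw)
z=W[...,2]; v,uu=np.mgrid[0:480,0:640]
m=np.nan_to_num((z>.06)&(z<.0855)&(v>195)&(v<280)&(uu>285)&(uu<360)).astype(bool)
q=W[m]; print(m.sum(),np.percentile(q[:,2],[2,50,98,100]))
r=cv2.minAreaRect(q[:,:2].astype(np.float32)); print(r,np.round(cv2.boxPoints(r),4).tolist())
# ridge
t=q[q[:,2]>np.percentile(q[:,2],98)-.003]; print('ridge',cv2.minAreaRect(t[:,:2].astype(np.float32)),cv2.fitLine(t[:,:2].astype(np.float32),cv2.DIST_L2,0,.01,.01).ravel())
m=np.nan_to_num((z>.086)&(z<.095)&(v>120)&(v<210)&(uu>280)&(uu<365)).astype(bool); print('red',cv2.minEnclosingCircle(W[m][:,:2].astype(np.float32)),np.median(W[m][:,2]))
s=observe(); print(s['tool_pos'])
```

```text
4590 [0.06252816 0.07946191 0.08383175 0.085029  ]
((0.594179093837738, -0.04877297207713127), (0.059491533786058426, 0.06792360544204712), 5.658987045288086) [[0.5612000226974487, -0.017899999395012856], [0.5679000020027161, -0.08550000190734863], [0.6270999908447266, -0.07959999889135361], [0.6204000115394592, -0.012000000104308128]]
ridge ((0.5943034291267395, -0.0485227033495903), (0.029687700793147087, 0.06764616817235947), 6.8409881591796875) [ 0.11293817 -0.99360204  0.59367174 -0.04766415]
red ((0.5859619379043579, 0.019325248897075653), 0.030924156308174133) 0.09059831767569312
[ 0.5852078  -0.03376195  0.21600958]
```

{"name": "send_rows", "arguments": {
  "series": [
    [0,0,0,0,-0.1,0,0],
    [0,0,0,0,-0.1,0,0],
    [0,0,-0.02,0,0,0.12,0],
    [0,0,-0.02,0,0,0.12,0],
    [0,0,0,0,0,0.12,0]
  ]
}}

```text
time: 30.93
tool_pos: [0.5871, -0.031, 0.2616]
tool_rot: [3.135, 0.001, 1.291]
contact_force: [-0.1, -0.4, 0.8]
opening: 0.0922
```

{"name": "send_rows", "arguments": {
  "series": [
    [0,0,0,0,0,0.12,0],
    [0,0,0,0,0,0.12,0],
    [0,0,0,0,0,0.12,0],
    [0,0,0,0,0,0.12,0],
    [0,0,0,0,0,0.12,0]
  ]
}}

```text
time: 31.35
tool_pos: [0.5856, -0.0314, 0.2575]
tool_rot: [3.141, 0.002, 0.69]
contact_force: [-0.4, -0.4, 0.5]
opening: 0.0916
```

{"name": "send_rows", "arguments": {
  "series": [
    [0,0,0,0,0,0.12,0],
    [0,0,0,0,0,0.12,0],
    [0,0,0,0,0,0.12,0],
    [0,0,0,0,0,0.12,0],
    [0,0,0,0,0,0.12,0]
  ]
}}

```text
time: 31.77
tool_pos: [0.5856, -0.0314, 0.2575]
tool_rot: [3.14, 0.001, 0.09]
contact_force: [-0.2, 0.0, 0.1]
opening: 0.0917
```

{"name": "send_rows", "arguments": {
  "series": [
    [0,0,0,0,0,0.12,0],
    [0,0,0,0,0,0.12,0],
    [0,0,0,0,0,0.12,0],
    [0,0,0,0,0,0.12,0],
    [0,0,0,0,0,0.12,0]
  ]
}}

```text
time: 32.18
tool_pos: [0.5856, -0.0314, 0.2575]
tool_rot: [3.14, 0.0, -0.51]
contact_force: [0.4, 0.3, -0.7]
opening: 0.092
```

{"name": "send_rows", "arguments": {
  "series": [
    [0,0,0,0,0,0.12,0],
    [0,0,0,0,0,0.12,0],
    [0,0,0,0,0,0.12,0],
    [0,0,0,0,0,0.12,0],
    [0,0,0,0,0,0.12,0]
  ]
}}

```text
time: 32.6
tool_pos: [0.5856, -0.0314, 0.2575]
tool_rot: [3.14, -0.001, -1.11]
contact_force: [-0.1, 0.3, 0.8]
opening: 0.0919
```

Run:
```python
from h import *
s=observe(); print(s['tool_pos'],s['tool_rot'],s['qpos'])
plan([(.595,-.0565,.23,-84)],cl=0)
```

```text
[ 0.5855663  -0.03138165  0.25745789] [ 3.14003661e+00 -7.44979411e-04 -1.11044975e+00] [-1.83360324e-01  4.37064987e-01  1.29262754e+00 -1.54909399e-03
  1.41269784e+00  2.49813083e+00]
[[0.0067,0.0007,0.0069,0,0,0.089,0],[0.0067,0.0001,0.0069,0,0,0.089,0],[0.0067,-0.0006,0.0068,0.001,-0.001,0.089,0],[0.0066,-0.0011,0.0069,0,0,0.089,0]]
end [ 0.595  -0.0565  0.23  ] [ 1.7998e+02 -1.0000e-02 -8.4020e+01]
```

{"name": "send_rows", "arguments": {
  "series": [
    [0.007,0.001,0.007,0,0,0.089,0],
    [0.007,0,0.007,0,0,0.089,0],
    [0.007,-0.001,0.007,0,0,0.089,0],
    [0.007,-0.001,0.007,0,0,0.089,0],
    [0,0,0,0,0,0,0]
  ]
}}

```text
time: 33.02
tool_pos: [0.5954, -0.0585, 0.2279]
tool_rot: [3.138, -0.0, -1.464]
contact_force: [-0.4, 0.1, 0.4]
opening: 0.0919
```

{"name": "send_rows", "arguments": {
  "series": [
    [0,0,0,0,0,0,0],
    [0,0,0,0,0,0,0]
  ]
}}

```text
time: 33.18
tool_pos: [0.5961, -0.0577, 0.2305]
tool_rot: [-3.141, 0.0, -1.458]
contact_force: [0.0, 0.3, -0.0]
opening: 0.0917
```

Run:
```python
from h import *
s=observe(); print(s['tool_pos'],s['tool_rot'],s['qpos'])
cw=cam('wrist','w17.png'); np.savez('/tmp/w17.npz',**cw); W=cloud(cw); z=W[...,2]; d=W[...,:2]-[.594,-.0485]
m=np.nan_to_num((z>.06)&(z<.0855)&(abs(d[...,0])<.05)&(abs(d[...,1])<.05)).astype(np.uint8)
k,l,st,_=cv2.connectedComponentsWithStats(m)
for i in range(1,k):
    if st[i,4]<300: continue
    q=W[l==i]; r=cv2.minAreaRect(q[:,:2].astype(np.float32)); print(st[i].tolist(),r)
```

```text
[ 0.59608216 -0.057655    0.23045156] [-3.14131730e+00  1.83420103e-04 -1.45800449e+00] [-2.24488290e-01  4.76503089e-01  1.30310182e+00  2.70083675e-04
  1.36178861e+00  2.80425654e+00]
[292, 192, 64, 97, 4967] ((0.5932847261428833, -0.03968401625752449), (0.05882579833269119, 0.08851967006921768), 6.1615495681762695)
```

View pics/w17.png

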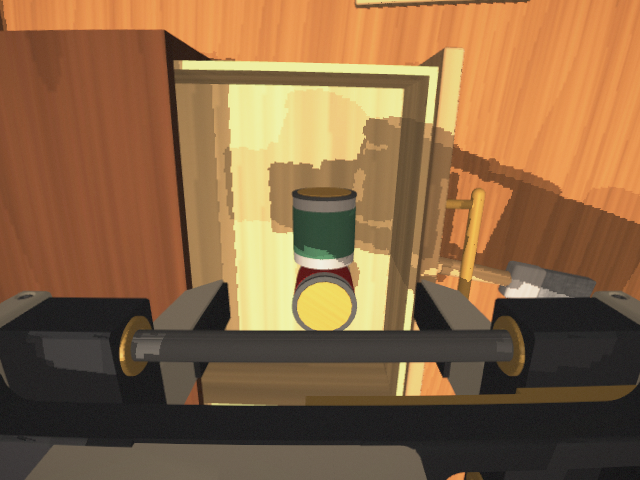

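{"name": "send_rows", "arguments": {
  "series": [
    [0,0,0.03,0,0,0,0],
    [0,0,0.035,0,0,0,0],
    [0,0,0.035,0,0,0,0],
    [0,0,0.03,0,0,0,0],
    [0,0,0.02,0,0,0,0]
  ]
}}

```text
time: 33.65
tool_pos: [0.5949, -0.0575, 0.0779]
tool_rot: [3.139, 0.001, -1.459]
contact_force: [0.1, 0.1, 0.2]
opening: 0.0917
```

{"name": "send_rows", "arguments": {
  "series": [
    [0,0,0.012,0,0,0,0],
    [0,0,0.008,0,0,0,0],
    [0,0,0,0,0,0,0],
    [0,0,0,0,0,0,0]
  ]
}}

```text
time: 33.98
tool_pos: [0.5967, -0.0581, 0.0611]
tool_rot: [-3.14, 0.0, -1.46]
contact_force: [-0.6, -0.6, 0.2]
opening: 0.0916
```

{"name": "send_rows", "arguments": {
  "series": [
    [0,0,0.003,0,0,0,0],
    [0,0,0.002,0,0,0,0],
    [0,0,0.001,0,0,0,1],
    [0,0,0,0,0,0,1],
    [0,0,0,0,0,0,1]
  ],
  "newtons": 20
}}

```text
time: 34.4
tool_pos: [0.5965, -0.0583, 0.0548]
tool_rot: [-3.14, 0.001, -1.461]
contact_force: [0.5, -0.2, -0.2]
opening: 0.0762
```

{"name": "send_rows", "arguments": {
  "series": [
    [0,0,0,0,0,0,1],
    [0,0,0,0,0,0,1],
    [0,0,0,0,0,0,1],
    [0,0,0,0,0,0,1],
    [0,0,0,0,0,0,1]
  ]
}}

```text
time: 34.82
tool_pos: [0.5962, -0.0583, 0.0546]
tool_rot: [-3.141, 0.001, -1.461]
contact_force: [-0.6, 0.1, 1.5]
opening: 0.0591
```

{"name": "send_rows", "arguments": {
  "series": [
    [0,0,0,0,0,0,1],
    [0,0,0,0,0,0,1],
    [0,0,-0.005,0,0,0,1],
    [0,0,-0.008,0,0,0,1],
    [0,0,-0.008,0,0,0,1]
  ],
  "newtons": 35
}}

```text
time: 35.23
tool_pos: [0.5961, -0.0582, 0.0757]
tool_rot: [3.141, 0.001, -1.461]
contact_force: [0.6, -0.2, -3.6]
opening: 0.0588
```

Run:
```python
from h import *
s=observe(); print(s['tool_pos'],s['opening'],s['contact_force'])
cw=cam('wrist','w18.png')
```

```text
[ 0.5960643  -0.05818592  0.07566627] 0.0587928108712368 [ 0.63864175 -0.16781743 -3.56894698]
```

View pics/w18.png

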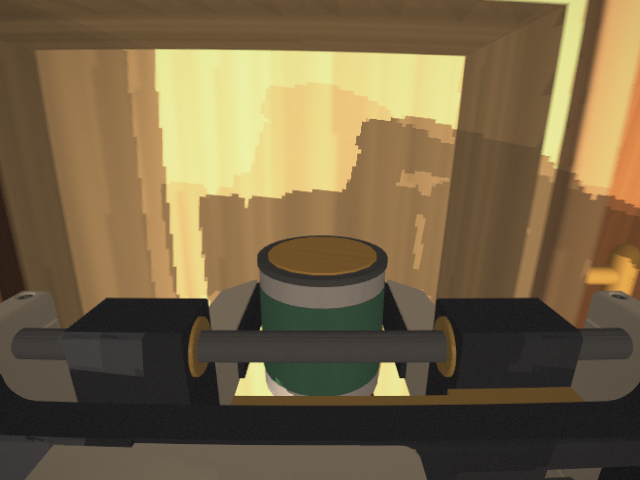

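{"name": "send_rows", "arguments": {
  "series": [
    [0,0,-0.02,0,0,0,1],
    [0,0,-0.03,0,0,0,1],
    [0,0,-0.035,0,0,0,1],
    [0,0,-0.035,0,0,0,1],
    [0,0,-0.035,0,0,0,1]
  ]
}}

```text
time: 35.7
tool_pos: [0.5959, -0.0583, 0.2325]
tool_rot: [-3.141, 0.001, -1.461]
contact_force: [1.6, -1.1, -2.7]
opening: 0.0586
```

{"name": "send_rows", "arguments": {
  "series": [
    [0,0,-0.03,0,0,-0.06,1],
    [0,0,-0.01,0,0,-0.12,1],
    [0,0,0,0,0,-0.12,1],
    [0,0,0,0,0,-0.12,1],
    [0,0,0,0,0,-0.12,1]
  ]
}}

```text
time: 36.12
tool_pos: [0.5961, -0.0584, 0.2713]
tool_rot: [-3.14, -0.0, -0.915]
contact_force: [-0.7, -0.9, -3.8]
opening: 0.0586
```

{"name": "send_rows", "arguments": {
  "series": [
    [0,0,0,0,0,-0.12,1],
    [0,0,0,0,0,-0.12,1],
    [0,0,0,0,0,-0.12,1],
    [0,0,0,0,0,-0.12,1],
    [0,0,0,0,0,-0.12,1]
  ]
}}

```text
time: 36.53
tool_pos: [0.5961, -0.0583, 0.2708]
tool_rot: [-3.14, -0.001, -0.315]
contact_force: [0.6, -0.1, -3.8]
opening: 0.0583
```

{"name": "send_rows", "arguments": {
  "series": [
    [0,0,0,0,0,-0.12,1],
    [0,0,0,0,0,-0.12,1],
    [0,0,0,0,0,-0.12,1],
    [0,0,0,0,0,-0.12,1],
    [0,0,0,0,0,-0.12,1]
  ]
}}

```text
time: 36.95
tool_pos: [0.5961, -0.0584, 0.2709]
tool_rot: [-3.141, -0.001, 0.285]
contact_force: [0.3, -0.2, -2.8]
opening: 0.0585
```

{"name": "send_rows", "arguments": {
  "series": [
    [0,0,0,0,0,-0.12,1],
    [0,0,0,0,0,-0.12,1],
    [0,0,0,0,0,-0.12,1],
    [0,0,0,0,0,-0.12,1],
    [0,0,0,0,0,-0.12,1]
  ]
}}

```text
time: 37.37
tool_pos: [0.5961, -0.0584, 0.2708]
tool_rot: [3.141, -0.001, 0.885]
contact_force: [0.3, 0.0, -3.5]
opening: 0.0581
```

{"name": "send_rows", "arguments": {
  "series": [
    [0,0,0,0,0,-0.12,1],
    [0,0,0,0,0,-0.12,1],
    [0,0,0,0,0,-0.12,1],
    [0,0,0,0,0,-0.12,1],
    [0,0,0,0,0,-0.06,1]
  ]
}}

```text
time: 37.78
tool_pos: [0.5961, -0.0584, 0.2708]
tool_rot: [3.141, -0.001, 1.425]
contact_force: [-0.4, 1.1, -3.4]
opening: 0.0586
```

Run:
```python
from h import *
s=observe(); print(s['tool_pos'],s['tool_rot'],s['qpos'],s['opening'],s['contact_force'])
cw=cam('scene','s19.png'); tins(cw,zl=.05)
```

```text
[ 0.59606753 -0.05835711  0.27082081] [ 3.14088188e+00 -1.09542952e-03  1.42498246e+00] [-2.26119757e-01  4.53650713e-01  1.23012124e+00  1.15636945e-03
  1.45720018e+00 -8.04362216e-02] 0.058566081733327134 [-0.39574069  1.07268198 -3.41444715]
px [419, 244, 26, 25, 493] ztop 0.0807 mean [0.5853 0.2869] circ 0.5852 0.2864 0.0275
px [445, 286, 36, 31, 527] ztop 0.0873 mean [0.7469 0.3139] circ 0.7305 0.3233 0.0348
```

View pics/s19.png

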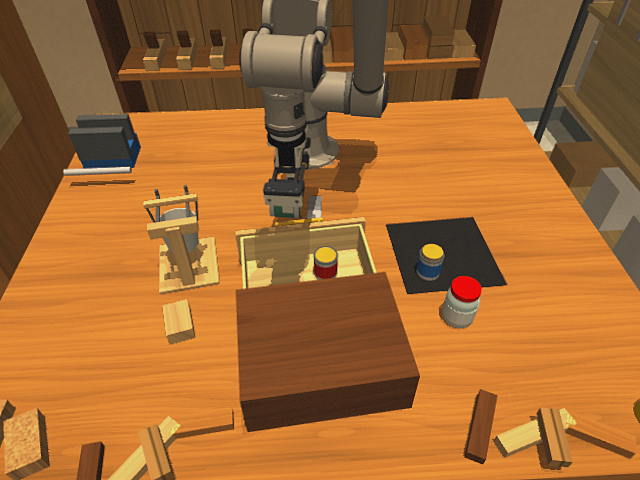

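{"name": "send_rows", "arguments": {
  "series": [
    [0.033,0,-0.012,0,0,0,1],
    [0.035,0,-0.012,0,0,0,1],
    [0.035,0,-0.012,0,0,0,1],
    [0.035,0,-0.012,0,0,0,1],
    [0.035,0,-0.012,0,0,0,1]
  ]
}}

```text
time: 38.25
tool_pos: [0.6222, 0.1141, 0.3317]
tool_rot: [3.141, -0.001, 1.417]
contact_force: [0.6, -0.0, -3.1]
opening: 0.0587
```

{"name": "send_rows", "arguments": {
  "series": [
    [0.033,0,-0.01,0,0,0,1],
    [0,0,0,0,0.1,0,1],
    [0,0,0,0,0.1,0,1],
    [0,0,0,0,0.1,0,1],
    [0,0,0,0,0.1,0,1]
  ]
}}

```text
time: 38.67
tool_pos: [0.6273, 0.1458, 0.3417]
tool_rot: [3.139, -0.405, 1.419]
contact_force: [-0.3, -1.1, -3.1]
opening: 0.0587
```

{"name": "send_rows", "arguments": {
  "series": [
    [0,0,0,0,0.1,0,1],
    [0,0,0,0,0.1,0,1],
    [0,0,0,0,0.1,0,1],
    [0,0,0,0,0.1,0,1],
    [0,0,0,0,0.1,0,1]
  ]
}}

```text
time: 39.08
tool_pos: [0.6275, 0.1443, 0.3415]
tool_rot: [3.139, -0.904, 1.418]
contact_force: [0.5, -0.8, -3.5]
opening: 0.0588
```

Run:
```python
from h import *
s=observe(); print(s['tool_pos'],np.round(R.from_euler('xyz',s['tool_rot']).as_matrix(),3),s['qpos'],s['opening'],s['contact_force'])
cw=cam('scene','s20.png'); cam('wrist','w20.png')
```

```text
[0.62747331 0.1442962  0.34150299] [[ 0.094  0.988  0.122]
 [ 0.611 -0.154  0.776]
 [ 0.786  0.002 -0.618]] [-0.30083183  0.4812642   1.32398088  0.89154124  1.53782534 -0.27516652] 0.058845110046465636 [ 0.46467863 -0.79556424 -3.54401617]
```

View pics/s20.png

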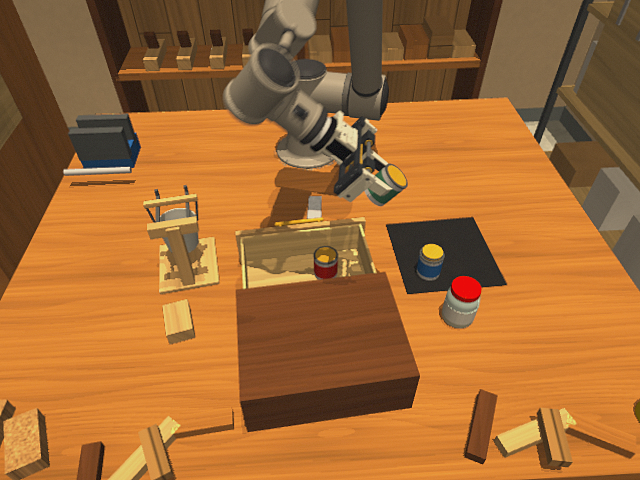

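{"name": "send_rows", "arguments": {
  "series": [
    [0,0,0,0,0.1,0,1],
    [0,0,0,0,0.1,0,1],
    [0,0,0,0,0.1,0,1],
    [0,0,0,0,0.1,0,1],
    [0,0,0,0,0.1,0,1]
  ]
}}

```text
time: 39.6
tool_pos: [0.6274, 0.1454, 0.3414]
tool_rot: [3.132, -1.4, 1.43]
contact_force: [0.5, -0.2, -3.6]
opening: 0.0589
```

{"name": "send_rows", "arguments": {
  "series": [
    [0,0,0,0,0.1,0,1],
    [0,0,0,0,0.05,0,1],
    [0,0,0,0,0,0,1],
    [0,0,0,0,0,0,1]
  ]
}}

```text
time: 39.93
tool_pos: [0.6274, 0.1459, 0.3402]
tool_rot: [-3.117, -1.547, 1.397]
contact_force: [0.3, -0.4, -1.9]
opening: 0.0585
```

Run:
```python
from h import *
s=observe(); print(s['tool_pos'],np.round(R.from_euler('xyz',s['tool_rot']).as_matrix(),3),s['qpos'],s['opening'],s['contact_force'])
c=cam('scene','s21.png'); np.savez('/tmp/s21.npz',**c)
W=cloud(c); T=R.from_euler('xyz',s['tool_rot']).as_matrix(); p=(W-s['tool_pos'])@T
# lid top: brass pixels
col=c['color'].astype(int); m=np.nan_to_num((np.abs(p)<.07).all(-1)&(col[...,2]<.55*col[...,0])&(col[...,0]>110)).astype(bool)
q=W[m]; print(m.sum(),q.mean(0)); cen=q.mean(0); U,S,V=np.linalg.svd(q-cen); print('normal',V[2],S)
cv2.imwrite('pics/s21c.png',cv2.resize(c['color'][100:240,300:480,::-1],None,fx=4,fy=4))
```

```text
[0.62739193 0.14587175 0.34022786] [[ 0.004  0.989  0.149]
 [ 0.024 -0.149  0.989]
 [ 1.    -0.001 -0.024]] [-0.40966885  0.69229864  1.52102755  1.39331376  1.76340292 -0.66227106] 0.058484741435776574 [ 0.26979569 -0.41394371 -1.90095312]
369 [0.6288062  0.14724329 0.36161866]
normal [0.15348982 0.12366916 0.98038095] [0.31413486 0.29032881 0.16055595]
```

View pics/s21c.png

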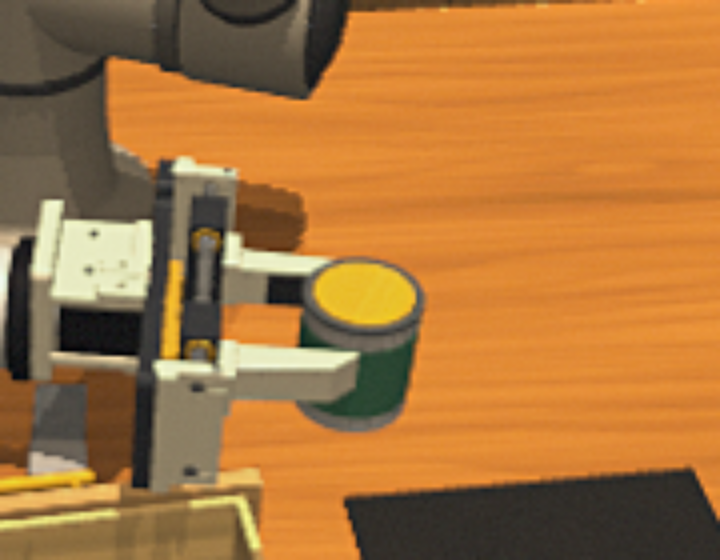

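{"name": "send_rows", "arguments": {
  "series": [
    [0,0,0,0,-0.1,0,1],
    [0,0,0,0,-0.1,0,1],
    [0,0,0,0,-0.1,0,1],
    [0,0,0,0,0,0,1],
    [0,0,0,0,0,0,1]
  ]
}}

```text
time: 40.4
tool_pos: [0.6271, 0.1459, 0.3434]
tool_rot: [3.122, -1.25, 1.439]
contact_force: [0.4, -0.2, -3.3]
opening: 0.0588
```

```bash
cat >> h.py <<'E'
def shift(tgts, step=.03, cl=1):
    s=observe(); r=R.from_euler('xyz',s['tool_rot']); p=np.array(s['tool_pos'])
    for t in tgts:
        t=np.array(t,float); d=r.inv().apply(t-p); n=max(1,int(np.ceil(np.linalg.norm(d)/step)))
        print('to',t,n,'rows of',np.round(d/n,4)); p=t
def axisfit(c,cen,rad=.07):
    W=cloud(c); col=c['color'].astype(int)
    m=np.nan_to_num((np.linalg.norm(W-cen,axis=-1)<rad)&(col[...,2]<.5*col[...,0])&(col[...,1]>.55*col[...,0])&(col[...,0]>120)).astype(np.uint8)
    k,l,s,_=cv2.connectedComponentsWithStats(m); i=1+np.argmax(s[1:,4]); l=cv2.erode((l==i).astype(np.uint8),np.ones((3,3)))
    q=W[l>0]; 
    for _ in range(8):
        ce=q.mean(0); n=np.linalg.svd(q-ce)[2][2]; d=(W[l>0]-ce)@n; q=W[l>0][abs(d)<max(.0015,np.median(abs(d))*2)]
    n=n*np.sign(n[2]); print('lid',len(q),np.round(ce,4),'normal',np.round(n,3),s[i].tolist())
E
python3 - <<'E'
from h import *
s=observe(); print(s['tool_pos'],np.round(R.from_euler('xyz',s['tool_rot']).as_matrix(),3),s['qpos'],s['opening'],s['contact_force'])
c=cam('scene','s22.png'); axisfit(c,s['tool_pos']+[0,0,.03])
c=dict(np.load('/tmp/s21.npz')); axisfit(c,np.array([.6274,.1459,.37]))
shift([(.725,.10,.26),(.725,.10,.20)])
E
```

```text
[0.62710708 0.14591992 0.34337997] [[ 0.041  0.989  0.144]
 [ 0.312 -0.15   0.938]
 [ 0.949  0.006 -0.315]] [-0.38400539  0.57063938  1.44503879  1.18232913  1.63196854 -0.50109599] 0.05882452174451581 [ 0.44116226 -0.17893702 -3.30919085]
lid 185 [0.6301 0.1531 0.3658] normal [0.027 0.326 0.945] [383, 164, 24, 18, 291]
lid 190 [0.6298 0.1471 0.3638] normal [-0.007  0.036  0.999] [378, 166, 26, 16, 326]
to [0.725 0.1   0.26 ] 5 rows of [-0.0175  0.0207 -0.0006]
to [0.725 0.1   0.2  ] 3 rows of [-0.019  -0.      0.0063]
```

{"name": "send_rows", "arguments": {
  "series": [
    [-0.0175,0.0207,0,0,0,0,1],
    [-0.0175,0.0207,0,0,0,0,1],
    [-0.0175,0.0207,0,0,0,0,1],
    [-0.0175,0.0207,0,0,0,0,1],
    [-0.0175,0.0207,0,0,0,0,1]
  ]
}}

```text
time: 40.87
tool_pos: [0.7259, 0.1018, 0.255]
tool_rot: [-3.131, -1.253, 1.409]
contact_force: [0.2, -0.9, -3.4]
opening: 0.0586
```

{"name": "send_rows", "arguments": {
  "series": [
    [-0.015,0,0.005,0,0,0,1],
    [-0.015,0,0.005,0,0,0,1],
    [-0.012,0,0.004,0,0,0,1],
    [0,0,0,0,0,0,1],
    [0,0,0,0,0,0,1]
  ]
}}

```text
time: 41.28
tool_pos: [0.7252, 0.1024, 0.2122]
tool_rot: [-3.133, -1.253, 1.41]
contact_force: [-0.0, -0.3, -3.2]
opening: 0.059
```

Run:
```python
from h import *
s=observe(); print(s['tool_pos'],np.round(R.from_euler('xyz',s['tool_rot']).as_matrix(),3),s['qpos'],s['opening'],s['contact_force'])
c=cam('scene','s23.png'); axisfit(c,s['tool_pos']+[0,0,.03])
shift([(.725,.10,.190)])
```

```text
[0.72518216 0.10239589 0.21222545] [[ 0.05   0.988  0.143]
 [ 0.309 -0.152  0.939]
 [ 0.95  -0.003 -0.313]] [-0.38933984  0.89693284  1.18761321  1.17792156  1.61217764 -0.5574774 ] 0.05904779488414989 [-0.03652458 -0.26748304 -3.20916831]
lid 202 [0.7292 0.1089 0.2349] normal [0.046 0.303 0.952] [363, 243, 24, 21, 355]
to [0.725 0.1   0.19 ] 1 rows of [-0.0232 -0.0002  0.0051]
```

View pics/s23.png

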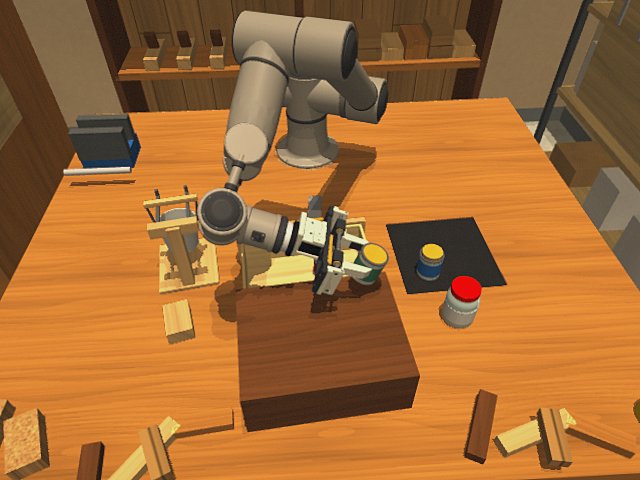

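{"name": "send_rows", "arguments": {
  "series": [
    [-0.012,0,0.004,0,0,0,1],
    [-0.009,0,0.003,0,0,0,1],
    [-0.004,0,0.001,0,0,0,1],
    [0,0,0,0,0,0,1]
  ],
  "newtons": 15
}}

```text
time: 41.67
tool_pos: [0.7251, 0.1022, 0.1855]
tool_rot: [-3.135, -1.251, 1.413]
contact_force: [0.1, 0.2, -4.1]
opening: 0.0589
```

{"name": "send_rows", "arguments": {
  "series": [
    [-0.0015,0,0.0005,0,0,0,1],
    [-0.0015,0,0.0005,0,0,0,1],
    [-0.0015,0,0.0005,0,0,0,1],
    [0,0,0,0,0,0,1]
  ]
}}

```text
time: 42.0
tool_pos: [0.7255, 0.1021, 0.1823]
tool_rot: [3.14, -1.251, 1.42]
contact_force: [0.5, 0.3, -3.7]
opening: 0.0592
```

{"name": "send_rows", "arguments": {
  "series": [
    [-0.0015,0,0.0005,0,0,0,1],
    [-0.0015,0,0.0005,0,0,0,1],
    [0,0,0,0,0,0,1]
  ],
  "newtons": 8
}}

```text
time: 42.25
tool_pos: [0.7257, 0.1019, 0.1805]
tool_rot: [3.135, -1.253, 1.425]
contact_force: [-1.0, -2.5, 1.6]
opening: 0.0593
```

{"name": "send_rows", "arguments": {
  "series": [
    [-0.0015,0,0.0005,0,0,0,1],
    [-0.0015,0,0.0005,0,0,0,1],
    [0,0,0,0,0,0,1]
  ]
}}

```text
time: 42.5
tool_pos: [0.7261, 0.1017, 0.1797]
tool_rot: [3.127, -1.255, 1.433]
contact_force: [-3.0, -4.9, 10.0]
opening: 0.0592
```

Run:
```python
from h import *
s=observe(); print(s['tool_pos'],s['opening'],s['contact_force'])
c=cam('scene','s24.png'); axisfit(c,s['tool_pos']+[0,0,.03])
```

```text
[0.72605672 0.10165608 0.17969138] 0.05920698946269921 [-2.95261643 -4.87655876  9.95920678]
lid 216 [0.7286 0.1085 0.2027] normal [0.043 0.304 0.952] [362, 254, 23, 21, 346]
```

{"name": "send_rows", "arguments": {
  "series": [
    [0.005,0,-0.001,0,0,0,1],
    [0,0,0,0,0.1,0,1],
    [0,0,0,0,0.1,0,1],
    [0,0,0,0,0,0,1],
    [0,0,0,0,0,0,1]
  ],
  "newtons": 15
}}

```text
time: 42.97
tool_pos: [0.7253, 0.1027, 0.1785]
tool_rot: [-3.109, -1.448, 1.386]
contact_force: [-0.1, -0.5, -2.6]
opening: 0.0589
```

Run:
```python
from h import *
s=observe(); print(s['tool_pos'],np.round(R.from_euler('xyz',s['tool_rot']).as_matrix(),3),s['opening'],s['contact_force'])
c=cam('scene','s25.png'); axisfit(c,s['tool_pos']+[0,0,.03])
cv2.imwrite('pics/s25c.png',cv2.resize(c['color'][180:320,180:400,::-1],None,fx=3.6,fy=3.6))
```

```text
[0.72530189 0.10268293 0.17852404] [[ 0.022  0.988  0.15 ]
 [ 0.12  -0.152  0.981]
 [ 0.993 -0.004 -0.122]] 0.05894523695624917 [-0.14684203 -0.46749228 -2.55166356]
lid 241 [0.728  0.1046 0.2025] normal [0.008 0.136 0.991] [360, 255, 24, 19, 362]
```

View pics/s25c.png

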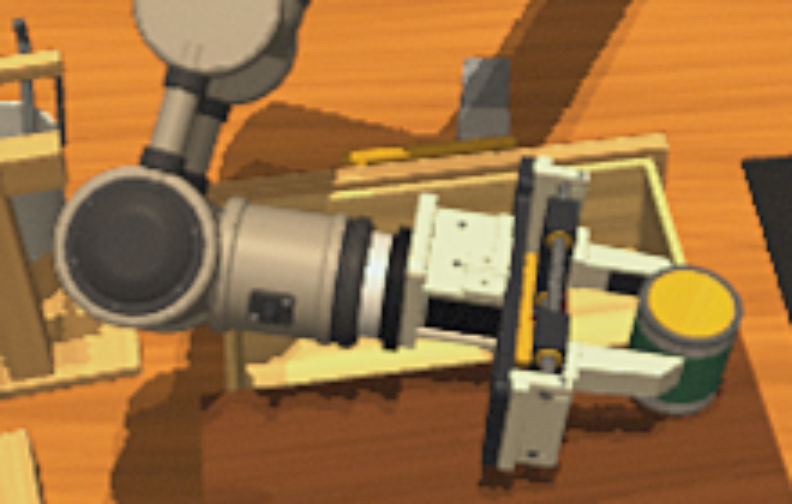

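{"name": "send_rows", "arguments": {
  "series": [
    [-0.001,0,0,0,0,0,1],
    [-0.001,0,0,0,0,0,1],
    [0,0,0,0,0,0,1]
  ]
}}

```text
time: 43.27
tool_pos: [0.7258, 0.1026, 0.18]
tool_rot: [3.122, -1.449, 1.438]
contact_force: [-0.5, -0.2, -3.1]
opening: 0.059
```

{"name": "send_rows", "arguments": {
  "series": [
    [-0.001,0,0,0,0,0,1],
    [-0.001,0,0,0,0,0,1],
    [0,0,0,0,0,0,1],
    [0,0,0,0,0,0,1]
  ]
}}

```text
time: 43.6
tool_pos: [0.7256, 0.1022, 0.1772]
tool_rot: [3.138, -1.451, 1.422]
contact_force: [0.1, -0.1, -3.4]
opening: 0.0593
```

{"name": "send_rows", "arguments": {
  "series": [
    [-0.001,0,0,0,0,0,1],
    [0,0,0,0,0,0,1]
  ]
}}

```text
time: 43.77
tool_pos: [0.7256, 0.102, 0.1763]
tool_rot: [3.136, -1.451, 1.424]
contact_force: [-0.6, -0.4, -2.3]
opening: 0.0591
```

{"name": "send_rows", "arguments": {
  "series": [
    [-0.001,0,0,0,0,0,1],
    [0,0,0,0,0,0,0.2],
    [0,0,0,0,0,0,0.2],
    [0,0,0,0,0,0,0.1],
    [0,0,0,0,0,0,0.1]
  ]
}}

```text
time: 44.18
tool_pos: [0.7256, 0.1021, 0.1755]
tool_rot: [3.134, -1.451, 1.426]
contact_force: [-0.8, 0.1, 0.0]
opening: 0.0803
```

{"name": "send_rows", "arguments": {
  "series": [
    [0,0,0,0,0,0,0],
    [0,0,0,0,0,0,0],
    [0,0,0,0,0,0,0]
  ]
}}

```text
time: 44.43
tool_pos: [0.7255, 0.1021, 0.1752]
tool_rot: [3.137, -1.451, 1.423]
contact_force: [-1.6, 0.4, -1.1]
opening: 0.0914
```

Run:
```python
from h import *
s=observe(); print(s['tool_pos'],np.round(R.from_euler('xyz',s['tool_rot']).as_matrix(),3),s['opening'],s['contact_force'])
c=cam('scene','s26.png'); axisfit(c,s['tool_pos']+[0,0,.03])
cv2.imwrite('pics/s26c.png',cv2.resize(c['color'][180:320,180:400,::-1],None,fx=3.6,fy=3.6))
```

```text
[0.72552088 0.102059   0.17524183] [[ 0.018  0.988  0.15 ]
 [ 0.118 -0.151  0.981]
 [ 0.993  0.001 -0.119]] 0.09143321093018525 [-1.60082663  0.44535869 -1.06390457]
lid 224 [0.7249 0.0971 0.1972] normal [-0.004  0.017  1.   ] [355, 256, 25, 19, 364]
```

View pics/s26c.png

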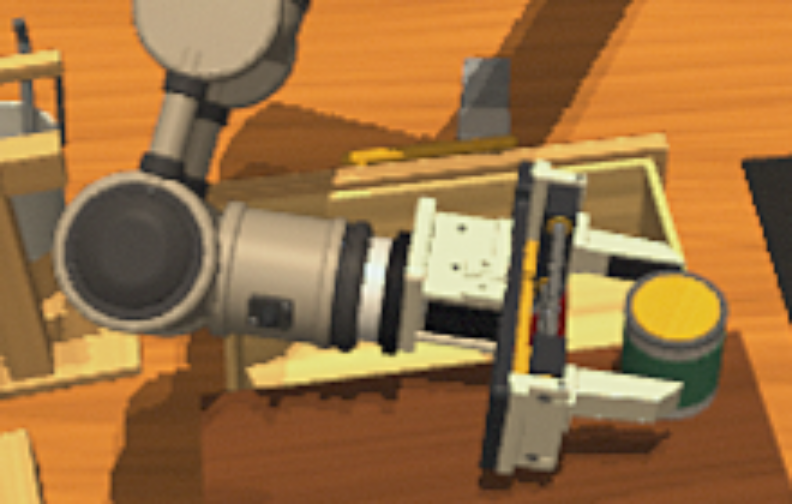

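Green stands upright on the chest roof (lid normal vertical). I'll rise straight up, then turn the tool back down.

{"name": "send_rows", "arguments": {
  "series": [
    [0.015,0,-0.0018,0,0,0,0],
    [0.02,0,-0.0024,0,0,0,0],
    [0.03,0,-0.0036,0,0,0,0],
    [0.035,0,-0.0042,0,0,0,0],
    [0.035,0,-0.0042,0,0,0,0]
  ]
}}

```text
time: 44.9
tool_pos: [0.7252, 0.1022, 0.3135]
tool_rot: [3.142, -1.451, 1.419]
contact_force: [0.3, 0.5, -0.7]
opening: 0.0916
```

{"name": "send_rows", "arguments": {
  "series": [
    [0.02,0,-0.002,0,-0.1,0,0],
    [0,0,0,0,-0.12,0,0],
    [0,0,0,0,-0.12,0,0],
    [0,0,0,0,-0.12,0,0],
    [0,0,0,0,-0.12,0,0]
  ]
}}

```text
time: 45.32
tool_pos: [0.7255, 0.1014, 0.3338]
tool_rot: [3.136, -0.865, 1.42]
contact_force: [0.1, 1.0, -1.2]
opening: 0.0914
```

{"name": "send_rows", "arguments": {
  "series": [
    [0,0,0,0,-0.12,0,0],
    [0,0,0,0,-0.12,0,0],
    [0,0,0,0,-0.12,0,0],
    [0,0,0,0,-0.12,0,0],
    [0,0,0,0,-0.12,0,0]
  ]
}}

```text
time: 45.73
tool_pos: [0.7254, 0.102, 0.3345]
tool_rot: [3.137, -0.266, 1.418]
contact_force: [0.2, -0.2, -0.8]
opening: 0.092
```

Run:
```python
from h import *
s=observe(); print(s['tool_pos'],s['tool_rot'],s['qpos'])
c=cam('scene','s27.png'); axisfit(c,np.array([.725,.097,.2]))
plan([(.715,.097,.29,95)],cl=0)
cv2.imwrite('pics/s27c.png',cv2.resize(c['color'][180:320,180:400,::-1],None,fx=3.6,fy=3.6))
```

```text
[0.72536087 0.10202975 0.33453716] [ 3.13669297 -0.2661494   1.41768978] [-0.08007413  0.69989858  0.66702291  0.26914577  1.74340715  0.124356  ]
lid 169 [0.7264 0.1001 0.1971] normal [-0.018 -0.024  1.   ] [356, 256, 24, 19, 331]
[[-0.007,-0.003,0.014,0.013,-0.086,-0.078,0],[-0.006,-0.003,0.014,0.012,-0.086,-0.078,0],[-0.005,-0.004,0.015,0.013,-0.087,-0.078,0]]
end [0.715  0.0966 0.29  ] [-179.98    0.     95.01]
```

View pics/s27c.png

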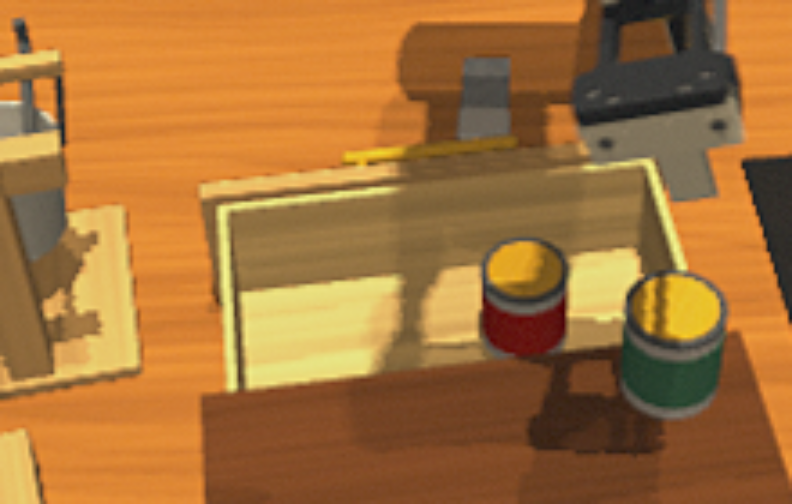

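{"name": "send_rows", "arguments": {
  "series": [
    [-0.007,-0.003,0.014,0.013,-0.086,-0.078,0],
    [-0.006,-0.003,0.014,0.012,-0.086,-0.078,0],
    [-0.005,-0.003,0.015,0.013,-0.087,-0.078,0],
    [0,0,0,0,0,0,0],
    [0,0,0,0,0,0,0]
  ]
}}

```text
time: 46.2
tool_pos: [0.7154, 0.0946, 0.2852]
tool_rot: [-3.136, -0.016, 1.654]
contact_force: [0.8, 0.6, 0.9]
opening: 0.0918
```

```bash
cat >> h.py <<'E'
def top(c,cen,zl,zh,rad=.05):
    W=cloud(c); z=W[...,2]; m=np.nan_to_num((z>zl)&(z<zh)&(np.linalg.norm(W[...,:2]-np.array(cen),axis=-1)<rad)).astype(np.uint8)
    k,l,s,_=cv2.connectedComponentsWithStats(m)
    if k<2: print('none'); return
    i=1+np.argmax(s[1:,4]); q=W[l==i]; print('top',s[i].tolist(),cv2.minEnclosingCircle(q[:,:2].astype(np.float32)),'z',np.percentile(q[:,2],[5,50,95]))
E
python3 - <<'E'
from h import *
s=observe(); print(s['tool_pos'],s['tool_rot'],s['qpos'])
c=cam('wrist','w27.png'); top(c,[.725,.1],.188,.206)
E
```

```text
[0.71544892 0.09460919 0.28521965] [-3.13608286 -0.01550019  1.65400896] [ 0.01871075  0.72777836  0.71484885  0.01525059  1.70544811 -0.06254622]
top [293, 200, 85, 82, 5379] ((0.7248410582542419, 0.09818745404481888), 0.03120560199022293) z [0.19625098 0.19762056 0.19886432]
```

View pics/w27.png

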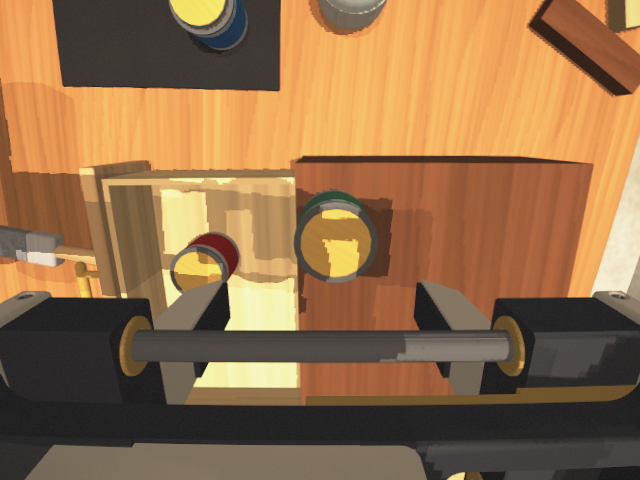

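Run:
```python
from h import *
plan([(.7248,.0982,.24,95),(.7248,.0982,.168,95)],cl=0,step=.025)
```

```text
[[0.002,0.005,0.023,-0.002,-0.008,-0.003,0],[0.001,0.004,0.023,-0.001,-0.007,-0.003,0],[0,0,0.024,0,0,0,0],[0,0,0.024,0,0,0,0],[0,0,0.024,0,0,0,0]]
end [0.7245 0.0978 0.1683] [-179.98   -0.     95.03]
```

{"name": "send_rows", "arguments": {
  "series": [
    [0.002,0.005,0.018,-0.002,-0.008,-0.003,0],
    [0.001,0.004,0.015,-0.001,-0.007,-0.003,0],
    [0,0,0,0,0,0,0],
    [0,0,0,0,0,0,0],
    [0,0,0,0,0,0,0]
  ]
}}

```text
time: 46.67
tool_pos: [0.7251, 0.0963, 0.2544]
tool_rot: [3.14, 0.003, 1.659]
contact_force: [0.0, 0.8, 0.1]
opening: 0.0914
```

Run:
```python
from h import *
s=observe(); print(s['tool_pos'],s['tool_rot'])
plan([(.7248,.0982,.168,95)],cl=0,step=.02)
```

```text
[0.72509182 0.09632441 0.25444494] [3.14030784e+00 2.50003888e-03 1.65873273e+00]
[[0,0,0.017,0,0,0,0],[0.001,0,0.017,0,0.001,0,0],[0,0,0.017,0,0,0,0],[0.001,0,0.018,0.001,0.001,0,0],[0,0,0.017,0,0,0.001,0]]
end [0.725  0.0982 0.1684] [1.7998e+02 3.0000e-02 9.4980e+01]
```

{"name": "send_rows", "arguments": {
  "series": [
    [0,0,0.02,0,0,0,0],
    [0.001,0,0.02,0,0,0,0],
    [0,0,0.02,0,0,0,0],
    [0.001,0,0.017,0,0,0,0],
    [0,0,0.008,0,0,0,0]
  ]
}}

```text
time: 47.08
tool_pos: [0.724, 0.0986, 0.1667]
tool_rot: [-3.139, 0.003, 1.66]
contact_force: [-0.3, -0.5, -0.3]
opening: 0.0915
```

{"name": "send_rows", "arguments": {
  "series": [
    [0,0,0,0,0,0,0],
    [0,0,0,0,0,0,1],
    [0,0,0,0,0,0,1],
    [0,0,0,0,0,0,1],
    [0,0,0,0,0,0,1]
  ],
  "newtons": 25
}}

```text
time: 47.5
tool_pos: [0.7249, 0.099, 0.1691]
tool_rot: [3.14, 0.004, 1.661]
contact_force: [-0.3, -0.3, -0.0]
opening: 0.0696
```

{"name": "send_rows", "arguments": {
  "series": [
    [0,0,0,0,0,0,1],
    [0,0,0,0,0,0,1],
    [0,0,0,0,0,0,1],
    [0,0,0,0,0,0,1]
  ]
}}

```text
time: 47.83
tool_pos: [0.7245, 0.099, 0.1683]
tool_rot: [-3.141, 0.004, 1.661]
contact_force: [-0.5, -0.3, 3.6]
opening: 0.0596
```

Run:
```python
from h import *
p=observe()['tool_pos']
plan([(p[0],p[1],.24,95),(.5888,-.0616,.21,95)],cl=1,step=.03)
```

```text
[[0,0,-0.024,0,0.001,0.001,1],[0,0,-0.024,0,0.001,0.001,1],[0,0,-0.024,0,0.002,0.001,1],[-0.019,-0.019,0.004,0,0,0,1],[-0.018,-0.019,0.004,0,0,0,1]]
[[-0.019,-0.019,0.004,0,0,0,1],[-0.018,-0.018,0.004,0,0,0,1],[-0.019,-0.019,0.004,0,0,0,1],[-0.018,-0.018,0.003,0,0,0,1],[-0.019,-0.019,0.004,0,0,0,1]]
[[-0.018,-0.018,0.003,0,0,0,1]]
end [ 0.589  -0.0613  0.2103] [-1.7998e+02 -1.0000e-02  9.5010e+01]
```

{"name": "send_rows", "arguments": {
  "series": [
    [0,0,-0.024,0,0.001,0,1],
    [0,0,-0.024,0,0.001,0,1],
    [0,0,-0.024,0,0.002,0,1],
    [-0.019,-0.019,0.004,0,0,0,1],
    [-0.018,-0.019,0.004,0,0,0,1]
  ]
}}

```text
time: 48.25
tool_pos: [0.6907, 0.0594, 0.2324]
tool_rot: [3.139, 0.0, 1.663]
contact_force: [0.7, -0.6, -4.1]
opening: 0.0595
```

{"name": "send_rows", "arguments": {
  "series": [
    [-0.019,-0.019,0.004,0,0,0,1],
    [-0.018,-0.018,0.004,0,0,0,1],
    [-0.019,-0.019,0.004,0,0,0,1],
    [-0.018,-0.018,0.003,0,0,0,1],
    [-0.019,-0.019,0.004,0,0,0,1]
  ]
}}

```text
time: 48.67
tool_pos: [0.6044, -0.0427, 0.2117]
tool_rot: [-3.139, -0.001, 1.661]
contact_force: [0.9, -0.9, -2.7]
opening: 0.0594
```

{"name": "send_rows", "arguments": {
  "series": [
    [-0.018,-0.018,0.003,0,0,0,1],
    [0,0,0,0,0,0,1],
    [0,0,0,0,0,0,1],
    [0,0,0,0,0,0,1]
  ]
}}

```text
time: 49.0
tool_pos: [0.5896, -0.0614, 0.2094]
tool_rot: [-3.14, -0.001, 1.661]
contact_force: [0.6, 0.8, -3.0]
opening: 0.0595
```

Run:
```python
from h import *
s=observe(); print(s['tool_pos'],s['tool_rot'],s['opening'],s['contact_force'])
c=cam('wrist','w28.png'); top(c,[.586,.02],.084,.097,.07); c=cam('scene'); top(c,[.586,.02],.084,.097,.07); tins(c,zl=.05); axisfit(c,s['tool_pos']+[0,0,.03])
plan([(.5888,-.0616,.08,95)],cl=1,step=.025)
```

```text
[ 0.58960846 -0.06137609  0.20943971] [-3.14032317e+00 -7.85627324e-04  1.66082955e+00] 0.059492260961421725 [ 0.63076113  0.83672386 -3.01231946]
top [286, 86, 82, 85, 5463] ((0.5865952372550964, 0.01929381489753723), 0.03102685511112213) z [0.08915172 0.09064952 0.09200844]
top [314, 246, 25, 19, 378] ((0.5860573053359985, 0.018473664298653603), 0.032562848180532455) z [0.08652959 0.08989196 0.09255956]
px [419, 244, 26, 24, 488] ztop 0.0806 mean [0.5853 0.2863] circ 0.5845 0.2883 0.0274
px [445, 286, 36, 31, 537] ztop 0.0875 mean [0.7481 0.3157] circ 0.7299 0.3239 0.0338
lid 0 [nan nan nan] normal [0. 0. 1.] [297, 196, 1, 1, 1]
[[0,0,0.022,0,0,0.001,1],[0,0,0.022,0,0,0.001,1],[0,0,0.021,0,0,0.001,1],[0,0,0.022,0,0,0,1],[0,-0.001,0.021,-0.001,0,0.001,1]]
[[-0.001,0,0.022,0,0,0,1]]
end [ 0.5889 -0.0619  0.0795] [-1.8e+02 -3.0e-02  9.5e+01]h.py:61: RuntimeWarning: Mean of empty slice.
  ce=q.mean(0); n=np.linalg.svd(q-ce)[2][2]; d=(W[l>0]-ce)@n; q=W[l>0][abs(d)<max(.0015,np.median(abs(d))*2)]
  ret = um.true_divide(
  return _methods._mean(a, axis=axis, dtype=dtype,
  ret = ret.dtype.type(ret / rcount)
```

View pics/w28.png

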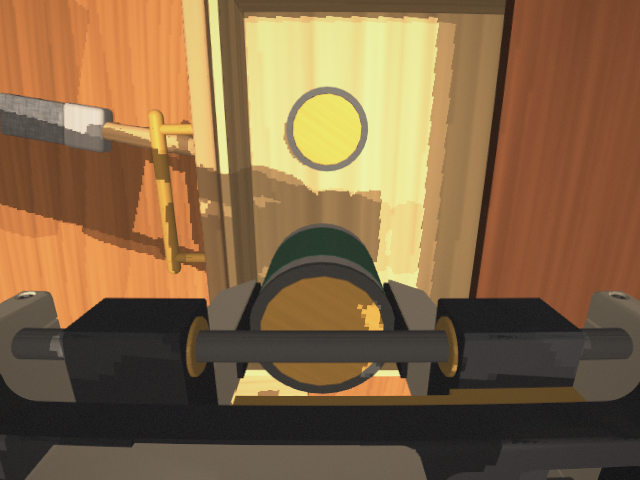

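{"name": "send_rows", "arguments": {
  "series": [
    [0,0,0.02,0,0,0,1],
    [0,0,0.028,0,0,0,1],
    [0,0,0.03,0,0,0,1],
    [0,0,0.03,0,0,0,1],
    [0,-0.001,0.02,0,0,0,1]
  ]
}}

```text
time: 49.52
tool_pos: [0.5876, -0.0605, 0.0787]
tool_rot: [-3.138, -0.001, 1.663]
contact_force: [-0.7, -0.4, -4.0]
opening: 0.0595
```

{"name": "send_rows", "arguments": {
  "series": [
    [0,0,0.012,0,0,0,1],
    [0,0,0.005,0,0,0,1],
    [0,0,0,0,0,0,1],
    [0,0,0,0,0,0,1]
  ]
}}

```text
time: 49.85
tool_pos: [0.589, -0.0613, 0.0652]
tool_rot: [-3.141, 0.0, 1.662]
contact_force: [0.7, -0.3, -2.7]
opening: 0.0595
```

{"name": "send_rows", "arguments": {
  "series": [
    [0,0,0.002,0,0,0,1],
    [0,0,0.001,0,0,0,1],
    [0,0,0.001,0,0,0,1],
    [0,0,0,0,0,0,1]
  ]
}}

```text
time: 50.18
tool_pos: [0.5886, -0.0618, 0.0613]
tool_rot: [3.141, 0.0, 1.661]
contact_force: [0.8, -0.3, -2.1]
opening: 0.0596
```

{"name": "send_rows", "arguments": {
  "series": [
    [0,0,0.001,0,0,0,1],
    [0,0,0,0,0,0,0.1],
    [0,0,0,0,0,0,0.1],
    [0,0,0,0,0,0,0.1],
    [0,0,0,0,0,0,0.1]
  ]
}}

```text
time: 50.6
tool_pos: [0.5883, -0.0619, 0.0599]
tool_rot: [-3.141, -0.0, 1.661]
contact_force: [-0.1, 0.1, 0.1]
opening: 0.0801
```

{"name": "send_rows", "arguments": {
  "series": [
    [0,0,0,0,0,0,0.1],
    [0,0,-0.015,0,0,0,0.1],
    [0,0,-0.03,0,0,0,0.1],
    [0,0,-0.037,0,0,0,1],
    [0,0,-0.037,0,0,0,1]
  ]
}}

```text
time: 51.02
tool_pos: [0.5877, -0.0617, 0.1794]
tool_rot: [-3.138, -0.001, 1.661]
contact_force: [0.4, 0.1, 0.5]
opening: 0.0737
```

Run:
```python
from h import *
c=cam('wrist','w29.png'); top(c,[.586,.02],.084,.097,.05); top(c,[.589,-.062],.084,.097,.045)
c=cam('scene'); tins(c,zl=.05)
s=observe(); print(s['tool_pos'],s['tool_rot'],s['opening'],s['contact_force'])
plan([(.5845,.2875,.22,60)],cl=1,step=.035)
```

```text
top [285, 81, 92, 95, 6852] ((0.5869245529174805, 0.019432509317994118), 0.0310429185628891) z [0.08918384 0.0906595  0.09198146]
top [282, 204, 84, 80, 5273] ((0.5896673202514648, -0.06233097240328789), 0.03117932192981243) z [0.08920028 0.09061084 0.09181471]
px [419, 244, 26, 24, 490] ztop 0.0808 mean [0.5853 0.2868] circ 0.5859 0.2872 0.027
px [445, 286, 36, 31, 532] ztop 0.0879 mean [0.7475 0.3165] circ 0.7297 0.3237 0.0347
[ 0.59163927 -0.06249375  0.18543307] [3.1310494  0.00370184 1.66121545] 0.06595346673287678 [0.24330933 0.01195523 1.30604012]
[[0.032,0.002,-0.003,0.001,0,0.056,1],[0.032,0.001,-0.003,0.001,0,0.056,1],[0.032,-0.001,-0.003,0.001,0,0.056,1],[0.032,-0.003,-0.003,0.001,0,0.056,1],[0.031,-0.005,-0.003,0.001,0,0.056,1]]
[[0.031,-0.007,-0.003,0.001,0,0.056,1],[0.031,-0.008,-0.003,0.001,0,0.056,1],[0.03,-0.01,-0.004,0.001,0,0.056,1],[0.029,-0.012,-0.003,0.001,0,0.055,1],[0.029,-0.013,-0.004,0.001,0,0.056,1]]
[[0.028,-0.015,-0.003,0.001,0,0.055,1]]
end [0.5848 0.2875 0.2196] [1.7998e+02 1.0000e-02 6.0000e+01]
```

View pics/w29.png

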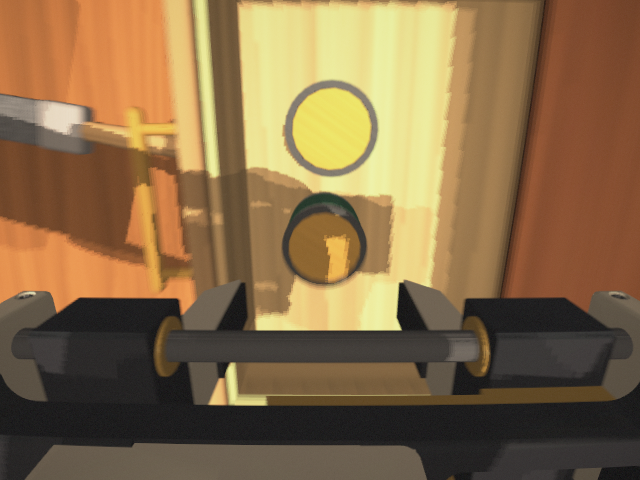

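{"name": "send_rows", "arguments": {
  "series": [
    [0.032,0.002,-0.003,0.001,0,0.056,1],
    [0.032,0.001,-0.003,0.001,0,0.056,1],
    [0.032,-0.001,-0.003,0.001,0,0.056,1],
    [0.032,-0.003,-0.003,0.001,0,0.056,1],
    [0.031,-0.005,-0.003,0.001,0,0.056,1]
  ]
}}

```text
time: 51.53
tool_pos: [0.5853, 0.0993, 0.1932]
tool_rot: [-3.135, 0.001, 1.378]
contact_force: [0.3, -0.7, -0.4]
opening: 0.0326
```

{"name": "send_rows", "arguments": {
  "series": [
    [0.031,-0.007,-0.003,0.001,0,0.056,1],
    [0.031,-0.008,-0.003,0.001,0,0.056,1],
    [0.03,-0.01,-0.004,0.001,0,0.056,1],
    [0.029,-0.012,-0.003,0.001,0,0.055,1],
    [0.029,-0.013,-0.004,0.001,0,0.056,1]
  ]
}}

```text
time: 51.95
tool_pos: [0.5821, 0.2578, 0.2102]
tool_rot: [-3.13, 0.004, 1.099]
contact_force: [1.1, -0.9, -0.4]
opening: 0.0014
```

{"name": "send_rows", "arguments": {
  "series": [
    [0.028,-0.015,0,0,0,0.055,1],
    [0,0,0.02,0,0,0,1],
    [0,0,0.02,0,0,0,1],
    [0,0,0,0,0,0,1],
    [0,0,0,0,0,0,1]
  ]
}}

```text
time: 52.37
tool_pos: [0.5807, 0.2879, 0.1695]
tool_rot: [-3.129, 0.007, 1.047]
contact_force: [-0.3, -0.3, 1.3]
opening: 0.0004
```

Run:
```python
from h import *
s=observe(); print(s['tool_pos'],s['tool_rot'],s['opening'],s['contact_force'])
c=cam('wrist','w30.png'); top(c,[.585,.2875],.076,.09,.06)
plan([(.5847,.2885,.092,60)],cl=1,step=.025)
```

```text
[0.58066575 0.28790797 0.1695145 ] [-3.12891777  0.00651426  1.04728265] 0.0004108824283572146 [-0.33990417 -0.28894947  1.28868607]
top [291, 205, 72, 70, 3847] ((0.5846952795982361, 0.28851407766342163), 0.026379017159342766) z [0.08004572 0.08132066 0.08240107]
[[0.001,0.001,0.02,-0.003,0.001,0,1],[0,0.001,0.02,-0.003,0.001,0,1],[0.001,0.001,0.019,-0.002,0.001,0,1],[0,0,0.02,-0.003,0.001,0,1]]
end [0.5846 0.2883 0.092 ] [1.7998e+02 1.0000e-02 5.9980e+01]
```

View pics/w30.png

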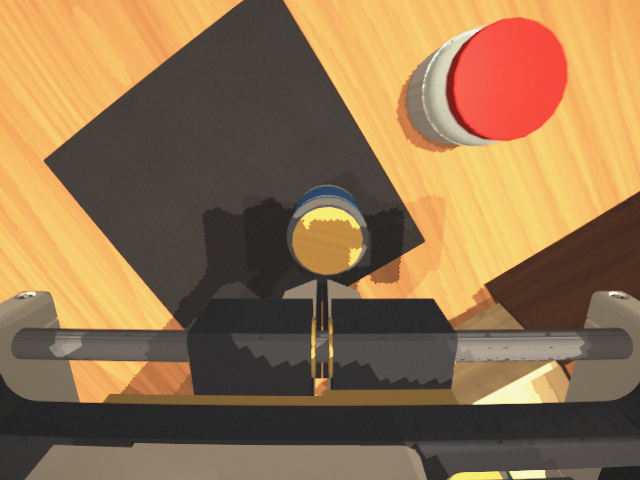

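{"name": "send_rows", "arguments": {
  "series": [
    [0.001,0.001,0.02,-0.003,0.001,0,1],
    [0,0.001,0.02,-0.003,0.001,0,1],
    [0.001,0.001,0.019,-0.002,0.001,0,1],
    [0,0,0.018,-0.003,0.001,0,1],
    [0,0,0,0,0,0,1]
  ]
}}

```text
time: 52.83
tool_pos: [0.5834, 0.2875, 0.0916]
tool_rot: [-3.139, 0.003, 1.046]
contact_force: [-1.1, 0.2, -0.9]
opening: 0.0002
```

{"name": "send_rows", "arguments": {
  "series": [
    [0,0,0,0,0,0,1],
    [0,0,0.004,0,0,0,1],
    [0,0,0.003,0,0,0,1],
    [0,0,0.003,0,0,0,1]
  ]
}}

```text
time: 53.17
tool_pos: [0.5853, 0.2887, 0.0852]
tool_rot: [3.14, -0.002, 1.047]
contact_force: [-0.3, 0.1, -0.8]
opening: 0.0004
```

{"name": "send_rows", "arguments": {
  "series": [
    [0,0,0.002,0,0,0,1],
    [0,0,0.002,0,0,0,1],
    [0,0,0.002,0,0,0,1],
    [0,0,0.002,0,0,0,1],
    [0,0,0.002,0,0,0,1]
  ]
}}

```text
time: 53.58
tool_pos: [0.5849, 0.2886, 0.0756]
tool_rot: [3.14, -0.001, 1.047]
contact_force: [-3.5, -1.8, 8.8]
opening: 0.0009
```

{"name": "send_rows", "arguments": {
  "series": [
    [0,0,0.002,0,0,0,1],
    [0,0,0.001,0,0,0,1],
    [0,0,0.001,0,0,0,1]
  ]
}}

```text
time: 53.83
tool_pos: [0.585, 0.2887, 0.0722]
tool_rot: [3.14, -0.002, 1.047]
contact_force: [-5.4, -2.2, 17.9]
opening: 0.0007
```

{"name": "send_rows", "arguments": {
  "series": [
    [0,0,0.001,0,0,0,1],
    [0,0,0.001,0,0,0,1]
  ]
}}

```text
time: 54.0
tool_pos: [0.5852, 0.2888, 0.072]
tool_rot: [3.139, -0.002, 1.047]
contact_force: [-9.7, -4.4, 28.4]
opening: 0.0003
```

{"name": "send_rows", "arguments": {
  "series": [
    [0,0,-0.005,0,0,0,1],
    [0,0,-0.015,0,0,0,0],
    [0,0,-0.015,0,0,0,0],
    [0,0,0,0,0,0,0],
    [0,0,0,0,0,0,0]
  ]
}}

```text
time: 54.42
tool_pos: [0.585, 0.2887, 0.1036]
tool_rot: [3.14, -0.002, 1.047]
contact_force: [0.3, 0.2, -0.2]
opening: 0.0227
```

{"name": "send_rows", "arguments": {
  "series": [
    [0,0,0,0,0,0,0],
    [0,0,0,0,0,0,0],
    [0,0,0,0,0,0,0],
    [0,0,0,0,0,0,0],
    [0,0,0,0,0,0,0]
  ]
}}

```text
time: 54.83
tool_pos: [0.5844, 0.2884, 0.1024]
tool_rot: [3.142, 0.0, 1.047]
contact_force: [-0.1, -0.4, 0.5]
opening: 0.0557
```

{"name": "send_rows", "arguments": {
  "series": [
    [0,0,0,0,0,0,0],
    [0,0,0,0,0,0,0],
    [0,0,0,0,0,0,0],
    [0,0,0,0,0,0,0],
    [0,0,0,0,0,0,0]
  ]
}}

```text
time: 55.25
tool_pos: [0.5846, 0.2885, 0.103]
tool_rot: [3.141, -0.0, 1.047]
contact_force: [0.5, 0.7, -1.1]
opening: 0.0886
```

Run:
```python
from h import *
s=observe(); print(s['tool_pos'],s['tool_rot'],s['opening'],s['contact_force'])
c=cam('wrist','w31.png'); top(c,[.585,.2885],.065,.09,.06)
```

```text
[0.58457423 0.28854078 0.10301143] [ 3.14090189e+00 -3.38110144e-04  1.04717729e+00] 0.08864819331176332 [ 0.46023358  0.70999525 -1.07936962]
top [268, 223, 106, 100, 8278] ((0.584470808506012, 0.28826606273651123), 0.03131432086229324) z [0.07024946 0.07160788 0.0727601 ]
```

View pics/w31.png

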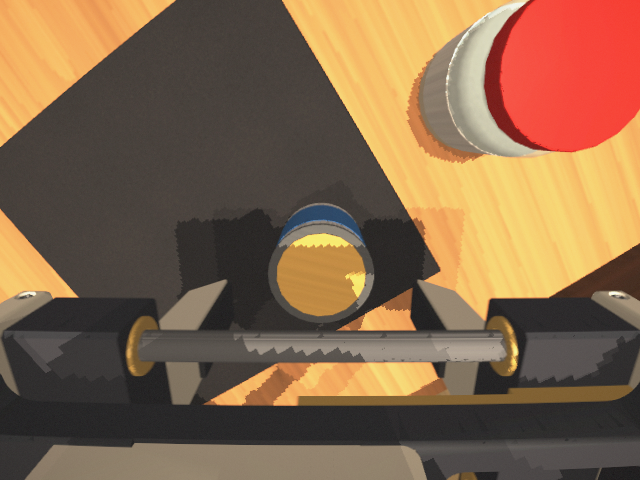

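Blue lid is home (71.6 mm) and the tin is centred at (320,275). Gripping it now.

{"name": "send_rows", "arguments": {
  "series": [
    [0,0,0.015,0,0,0,0],
    [0,0,0.018,0,0,0,0],
    [0,0,0.015,0,0,0,0],
    [0,0,0.01,0,0,0,0],
    [0,0,0.003,0,0,0,0]
  ]
}}

```text
time: 55.72
tool_pos: [0.5836, 0.2881, 0.04]
tool_rot: [-3.14, 0.002, 1.047]
contact_force: [0.5, -0.3, -0.3]
opening: 0.092
```

{"name": "send_rows", "arguments": {
  "series": [
    [0,0,0,0,0,0,1],
    [0,0,0,0,0,0,1],
    [0,0,0,0,0,0,1],
    [0,0,0,0,0,0,1],
    [0,0,0,0,0,0,1]
  ],
  "newtons": 25
}}

```text
time: 56.13
tool_pos: [0.585, 0.2887, 0.0428]
tool_rot: [3.14, -0.001, 1.047]
contact_force: [-0.4, -0.4, 0.9]
opening: 0.0633
```

{"name": "send_rows", "arguments": {
  "series": [
    [0,0,0,0,0,0,1],
    [0,0,0,0,0,0,1],
    [0,0,0,0,0,0,1]
  ]
}}

```text
time: 56.38
tool_pos: [0.5848, 0.2887, 0.0427]
tool_rot: [3.141, -0.001, 1.047]
contact_force: [-0.5, 0.7, 4.8]
opening: 0.0596
```

Run:
```python
from h import *
s=observe(); print(s['tool_pos'],s['opening'],s['contact_force'])
p=s['tool_pos']
a=np.radians(4.95); u=np.array([np.cos(a),np.sin(a)]); v=np.array([-u[1],u[0]]); B=np.array([.5912,-.0313])
t=B-.005*u-.107*v; print('target',t)
for n,q in [('red',(.5869,.0194)),('green',(.5896,-.0623))]: d=np.array(q)-B; print(n,d@u,d@v)
plan([(p[0],p[1],.21,60),(t[0],t[1],.21,95)],cl=1,step=.033)
```

```text
[0.58481564 0.28871705 0.04266474] 0.05960214955524171 [-0.53706411  0.69513443  4.82973336]
target [ 0.59545129 -0.13833236]
red 9.075612703509772e-05 0.05088193946112319
green -0.004268909942124266 -0.030746323486004506
[[0,0,-0.028,0,0,0,1],[0,0,-0.028,0,0,0,1],[0,0,-0.028,0,0,0,1],[0,0,-0.028,0,0,0,1],[0,0,-0.028,0.001,-0.001,0,1]]
[[0,0,-0.027,0,0,0,1],[-0.028,0.017,0,0,0,-0.047,1],[-0.029,0.016,0,0,0,-0.047,1],[-0.029,0.014,0,0,0,-0.047,1],[-0.03,0.013,0,0,0,-0.047,1]]
[[-0.031,0.012,0,0,0,-0.047,1],[-0.031,0.01,0,0,0,-0.047,1],[-0.032,0.009,0,0,0,-0.047,1],[-0.032,0.007,0,0,0,-0.047,1],[-0.032,0.006,0,0,0,-0.047,1]]
[[-0.033,0.004,0,0,0,-0.047,1],[-0.033,0.002,0,0,0,-0.047,1],[-0.033,0.001,0,0,0,-0.047,1],[-0.033,0,0,0,0,-0.047,1]]
end [ 0.5956 -0.1386  0.2097] [179.99  -0.    95.  ]
```

{"name": "send_rows", "arguments": {
  "series": [
    [0,0,-0.018,0,0,0,1],
    [0,0,-0.028,0,0,0,1],
    [0,0,-0.032,0,0,0,1],
    [0,0,-0.032,0,0,0,1],
    [0,0,-0.032,0,0,0,1]
  ]
}}

```text
time: 56.8
tool_pos: [0.5839, 0.2882, 0.1844]
tool_rot: [-3.141, 0.001, 1.047]
contact_force: [1.4, -0.0, -2.5]
opening: 0.0598
```

{"name": "send_rows", "arguments": {
  "series": [
    [0,0,-0.025,0,0,0,1],
    [-0.028,0.017,0,0,0,-0.047,1],
    [-0.029,0.016,0,0,0,-0.047,1],
    [-0.029,0.014,0,0,0,-0.047,1],
    [-0.03,0.013,0,0,0,-0.047,1]
  ]
}}

```text
time: 57.22
tool_pos: [0.587, 0.1565, 0.2082]
tool_rot: [-3.141, 0.001, 1.238]
contact_force: [0.5, 0.3, -2.2]
opening: 0.0595
```

{"name": "send_rows", "arguments": {
  "series": [
    [-0.031,0.012,0,0,0,-0.047,1],
    [-0.031,0.01,0,0,0,-0.047,1],
    [-0.032,0.009,0,0,0,-0.047,1],
    [-0.032,0.007,0,0,0,-0.047,1],
    [-0.032,0.006,0,0,0,-0.047,1]
  ]
}}

```text
time: 57.63
tool_pos: [0.5918, -0.0081, 0.2083]
tool_rot: [-3.141, 0.0, 1.472]
contact_force: [0.9, 0.4, -3.8]
opening: 0.0593
```

{"name": "send_rows", "arguments": {
  "series": [
    [-0.033,0.004,0,0,0,-0.047,1],
    [-0.033,0.002,0,0,0,-0.047,1],
    [-0.033,0.001,0,0,0,-0.047,1],
    [-0.033,0,0,0,0,-0.047,1],
    [0,0,0,0,0,0,1]
  ]
}}

```text
time: 58.05
tool_pos: [0.5949, -0.145, 0.2079]
tool_rot: [-3.141, 0.003, 1.655]
contact_force: [-1.5, 1.4, -3.2]
opening: 0.0599
```

{"name": "send_rows", "arguments": {
  "series": [
    [0,0,0,0,0,0,1],
    [0,0,0,0,0,0,1]
  ]
}}

```text
time: 58.22
tool_pos: [0.5951, -0.1385, 0.2082]
tool_rot: [-3.141, -0.001, 1.657]
contact_force: [0.6, 0.4, -3.1]
opening: 0.0596
```

Run:
```python
from h import *
s=observe(); print(s['tool_pos'],s['tool_rot'],s['opening'],s['contact_force'])
c=cam('wrist','w32.png'); top(c,[.587,.02],.084,.097,.045); top(c,[.589,-.062],.084,.097,.04)
c=cam('scene','s32.png'); top(c,[.587,.02],.084,.097,.045); top(c,[.589,-.062],.084,.097,.04)
plan([(.5955,-.1383,.07,95)],cl=1,step=.03)
```

```text
[ 0.59508439 -0.13849647  0.20824613] [-3.14095229e+00 -9.43382768e-04  1.65710459e+00] 0.05959992643993952 [ 0.57975599  0.37235886 -3.14112414]
top [285, 0, 88, 64, 4623] ((0.5871224999427795, 0.01867731660604477), 0.030904598534107208) z [0.08911759 0.09066014 0.09205923]
top [282, 92, 82, 85, 5426] ((0.5898629426956177, -0.06214518845081329), 0.03101547248661518) z [0.08916582 0.09066315 0.09194648]
top [314, 246, 25, 19, 381] ((0.585995614528656, 0.018657056614756584), 0.0321858711540699) z [0.08644755 0.08982211 0.09251595]
top [281, 248, 25, 20, 383] ((0.58866286277771, -0.06427980214357376), 0.03305676952004433) z [0.08685565 0.0899366  0.09298588]
[[0,0,0.028,0,0,0,1],[0,0,0.028,0,0,0,1],[0,0,0.028,0,0,0,1],[0,0,0.027,0,0,0.001,1],[-0.001,0,0.028,0,0,0,1]]
end [ 0.5954 -0.1385  0.0697] [-1.8e+02 -3.0e-02  9.5e+01]
```

View pics/w32.png

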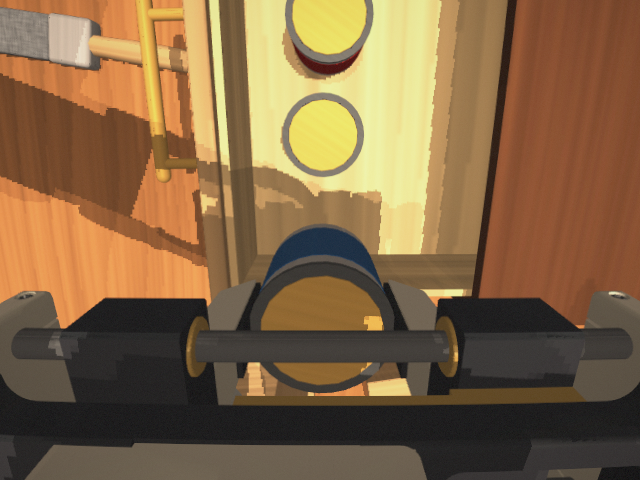

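{"name": "send_rows", "arguments": {
  "series": [
    [0,0,0.02,0,0,0,1],
    [0,0,0.028,0,0,0,1],
    [0,0,0.03,0,0,0,1],
    [0,0,0.03,0,0,0,1],
    [0,0,0.02,0,0,0,1]
  ]
}}

```text
time: 58.73
tool_pos: [0.5944, -0.1368, 0.0783]
tool_rot: [-3.139, -0.001, 1.66]
contact_force: [-1.1, 0.0, -2.7]
opening: 0.0596
```

{"name": "send_rows", "arguments": {
  "series": [
    [0,0,0.01,0,0,0,1],
    [0,0,0.005,0,0,0,1],
    [0,0,0,0,0,0,1],
    [0,0,0,0,0,0,1]
  ]
}}

```text
time: 59.07
tool_pos: [0.5965, -0.1387, 0.0673]
tool_rot: [3.139, 0.001, 1.659]
contact_force: [-0.2, 0.4, -2.7]
opening: 0.0598
```

{"name": "send_rows", "arguments": {
  "series": [
    [0,0,0.002,0,0,0,1],
    [0,0,0.001,0,0,0,1],
    [0,0,0,0,0,0,1]
  ]
}}

```text
time: 59.32
tool_pos: [0.5959, -0.1389, 0.0638]
tool_rot: [3.14, 0.001, 1.658]
contact_force: [-0.9, 0.7, -2.8]
opening: 0.0594
```

{"name": "send_rows", "arguments": {
  "series": [
    [0,0,0.001,0,0,0,1],
    [0,0,0.001,0,0,0,1],
    [0,0,0.001,0,0,0,1],
    [0,0,0,0,0,0,1]
  ]
}}

```text
time: 59.65
tool_pos: [0.5966, -0.1389, 0.0616]
tool_rot: [3.138, 0.001, 1.658]
contact_force: [0.5, 0.7, 5.8]
opening: 0.0595
```

Contact. Releasing.

{"name": "send_rows", "arguments": {
  "series": [
    [0,0,0,0,0,0,0.1],
    [0,0,0,0,0,0,0.1],
    [0,0,0,0,0,0,0.1],
    [0,0,0,0,0,0,0.1],
    [0,0,0,0,0,0,0.1]
  ]
}}

```text
time: 60.07
tool_pos: [0.5956, -0.1388, 0.0599]
tool_rot: [3.141, 0.0, 1.658]
contact_force: [0.2, -0.1, -0.3]
opening: 0.0818
```

{"name": "send_rows", "arguments": {
  "series": [
    [0,0,-0.015,0,0,0,0.1],
    [0,0,-0.03,0,0,0,0.1],
    [0,0,-0.037,0,0,0,0.1],
    [0,0,-0.037,0,0,0,0.1],
    [0,0,-0.03,0,0,0,0.1]
  ]
}}

```text
time: 60.48
tool_pos: [0.5958, -0.1389, 0.2117]
tool_rot: [3.139, 0.001, 1.658]
contact_force: [1.1, -0.4, -0.0]
opening: 0.0824
```

Run:
```python
from h import *
c=cam('wrist','w33.png'); cs=cam('scene','s33.png')
for c in (c,cs):
    for p in [(.587,.02),(.589,-.062),(.596,-.139)]: top(c,p,.084,.097,.04)
for p in [(.587,.02),(.589,-.062),(.596,-.139)]: axisfit(cs,np.array([p[0],p[1],.09]),.04)
s=observe(); print(s['tool_pos'],s['tool_rot'],s['opening'],s['contact_force'],s['time'])
a=np.radians(4.95); u=np.array([np.cos(a),np.sin(a)]);W=cloud(cs)
# handle now
H=np.array([.4496,-.0426]); z=W[...,2]; d=W[...,:2]-H
m=np.nan_to_num((z>.08)&(z<.102)&(abs(d[...,0])<.03)&(abs(d[...,1])<.09)).astype(bool); print(m.sum(), cv2.minAreaRect(W[m][:,:2].astype(np.float32)) if m.sum() else '')
plan([(.50,-.06,.24,95),(.395,-.047,.20,95)],cl=1,step=.035)
```

```text
top [285, 0, 88, 63, 4570] ((0.587920606136322, 0.018674764782190323), 0.030897730961441994) z [0.08910316 0.09065784 0.09205545]
top [282, 92, 81, 84, 5308] ((0.5906227827072144, -0.0622064583003521), 0.030991658568382263) z [0.08915292 0.09066628 0.09201029]
top [285, 196, 75, 72, 4244] ((0.5975944995880127, -0.13971054553985596), 0.031178457662463188) z [0.08916408 0.09059048 0.09184286]
top [314, 246, 25, 19, 379] ((0.5860047936439514, 0.019735941663384438), 0.03212027996778488) z [0.08648015 0.0898006  0.09316718]
top [281, 248, 25, 21, 385] ((0.5897333025932312, -0.06257803738117218), 0.03373388200998306) z [0.08612328 0.08996296 0.09277776]
top [249, 252, 25, 20, 392] ((0.5961907505989075, -0.1391116976737976), 0.0327807292342186) z [0.08670242 0.09008668 0.09282755]
lid 152 [0.588  0.0177 0.09  ] normal [-0.021 -0.008  1.   ] [315, 247, 22, 16, 263]
lid 146 [ 0.5918 -0.0635  0.0903] normal [-0.011  0.01   1.   ] [282, 250, 22, 16, 261]
lid 60 [ 0.5998 -0.1415  0.0905] normal [-0.046 -0.036  0.998] [250, 254, 22, 15, 210]
[ 0.59806879 -0.13964648  0.21521518] [3.13076123 0.00487782 1.65818052] 0.08258238251343432 [ 0.30247436 -0.33286716 -0.15163837] 60.5833
197 ((0.46699270606040955, -0.04226361960172653), (0.013362103141844273, 0.12861347198486328), 4.948393821716309)
[[0.022,-0.023,-0.007,0.003,0.001,0,1],[0.022,-0.023,-0.006,0.003,0.001,0,1],[0.022,-0.022,-0.006,0.002,0.001,0,1],[0.022,-0.023,-0.007,0.003,0.002,0,1],[0.005,-0.026,0.01,0,0,0,1]]
[[0.006,-0.026,0.01,0,0,0,1],[0.005,-0.026,0.01,0,0,0,1],[0.006,-0.025,0.01,0,0,0,1]]
end [ 0.395  -0.0469  0.2003] [-1.7999e+02 -1.0000e-02  9.5010e+01]
```

View pics/w33.png

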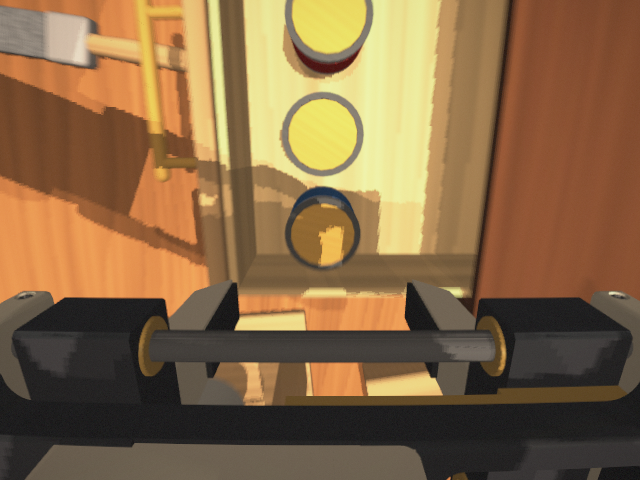

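View pics/s33.png

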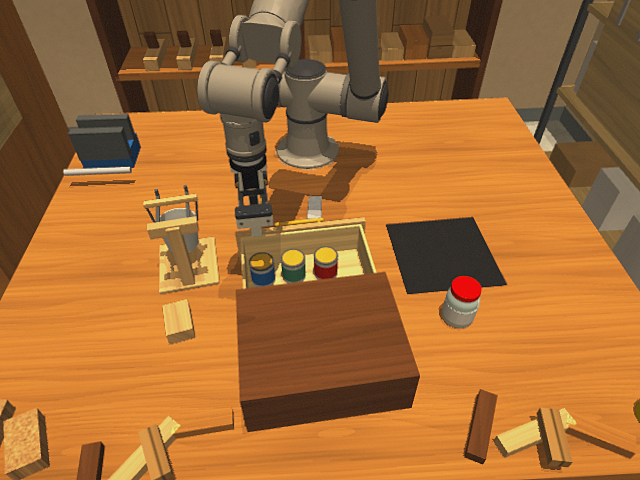

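Run:
```python
from h import *
c=cam('wrist'); W=cloud(c); z=W[...,2]; a=np.radians(4.95); u=np.array([np.cos(a),np.sin(a)]); v=np.array([-u[1],u[0]]); H=np.array([.4496,-.0426]); d=W[...,:2]-H; X=d@u;Y=d@v
m=np.nan_to_num((z>.088)&(z<.102)&(abs(X)<.03)&(abs(Y)<.07)).astype(bool); print('bar',m.sum(),np.percentile(X[m],[2,20,50,80,98]),np.percentile(Y[m],[1,99]))
m=np.nan_to_num((z>.113)&(z<.124)&(X>.01)&(X<.08)&(abs(Y)<.15)).astype(bool); print('front',m.sum(),np.percentile(X[m],[1,5,50,95,99]))
for p in [(.5879,.0187),(.5906,-.0622),(.5976,-.1397)]: print('tin bay', ((np.array(p)-H)@u-.142), (np.array(p)-H)@v+.001)
```

```text
bar 3079 [0.01124328 0.01448994 0.01799992 0.02056743 0.02818651] [-0.06318957  0.05675917]
front 6247 [0.05104054 0.0519618  0.0589694  0.0654242  0.06588813]
tin bay 0.0010735472923864564 0.050137969689164494
tin bay -0.003217089684134561 -0.030693276956768843
tin bay -0.0029303903980230084 -0.10850823569555725
```

Run:
```python
from h import *
print(observe()['tool_pos'])
plan([(.50,-.06,.23,95),(.410,-.046,.20,95),(.410,-.046,.09,95)],cl=1,step=.033)
```

```text
[ 0.5967189  -0.13921046  0.21187881]
[[0.022,-0.022,-0.005,0.002,0.001,0,1],[0.022,-0.022,-0.005,0.001,0.001,0,1],[0.022,-0.023,-0.004,0.002,0,0,1],[0.021,-0.022,-0.005,0.001,0.001,0,1],[0.007,-0.03,0.01,0,0,0,1]]
[[0.008,-0.029,0.01,0,0,0,1],[0.007,-0.03,0.01,0,0,0,1],[0,0,0.028,0,0,0,1],[0,0,0.027,0,0,0,1],[0,0,0.028,0,0,0,1]]
[[0,0,0.027,0,0,0,1]]
end [ 0.4098 -0.0461  0.0904] [ 1.800e+02 -2.000e-02  9.501e+01]
```

{"name": "send_rows", "arguments": {
  "series": [
    [0.022,-0.022,-0.005,0,0,0,1],
    [0.022,-0.022,-0.005,0,0,0,1],
    [0.022,-0.023,-0.004,0,0,0,1],
    [0.021,-0.022,-0.005,0,0,0,1],
    [0.007,-0.03,0.01,0,0,0,1]
  ]
}}

```text
time: 61.05
tool_pos: [0.4686, -0.0536, 0.2183]
tool_rot: [3.139, -0.0, 1.66]
contact_force: [0.2, -0.2, 0.9]
opening: 0.0542
```

{"name": "send_rows", "arguments": {
  "series": [
    [0.008,-0.029,0.01,0,0,0,1],
    [0.007,-0.03,0.01,0,0,0,1],
    [0,0,0,0,0,0,1],
    [0,0,0,0,0,0,1],
    [0,0,0,0,0,0,1]
  ]
}}

```text
time: 61.47
tool_pos: [0.4092, -0.0459, 0.1976]
tool_rot: [3.141, 0.0, 1.658]
contact_force: [-0.5, 0.3, -0.1]
opening: 0.0205
```

Run:
```python
from h import *
s=observe(); print(s['tool_pos'],s['tool_rot'],s['opening'])
c=cam('wrist','w34.png'); W=cloud(c); z=W[...,2]; a=np.radians(4.95); u=np.array([np.cos(a),np.sin(a)]); v=np.array([-u[1],u[0]]); H=np.array([.4496,-.0426]); d=W[...,:2]-H; X=d@u;Y=d@v
m=np.nan_to_num((z>.088)&(z<.102)&(abs(X)<.03)&(abs(Y)<.07)).astype(bool); print('bar',m.sum(),np.percentile(X[m],[2,20,50,80,98]),np.percentile(Y[m],[1,99]))
plan([(.412,-.046,.08,95)],cl=1,step=.033)
```

```text
[ 0.40920187 -0.04591621  0.19761476] [3.14079459e+00 1.80290289e-04 1.65792128e+00] 0.020548711163340717
bar 2243 [0.00998113 0.01159237 0.01487892 0.01861738 0.02747042] [-0.04843754  0.0627131 ]
[[0,0.001,0.029,0,0,0,1],[0,0,0.03,0,0,0,1],[0,0.001,0.029,0.001,0,0,1],[0,0,0.03,0,0,0,1]]
end [ 0.4119 -0.0459  0.0799] [1.7998e+02 2.0000e-02 9.4990e+01]
```

View pics/w34.png

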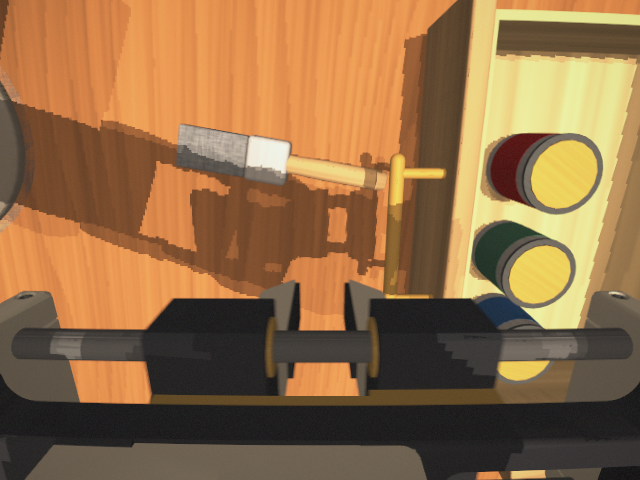

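{"name": "send_rows", "arguments": {
  "series": [
    [0,0,0.029,0,0,0,1],
    [0,0.001,0.03,0,0,0,1],
    [0,0.001,0.029,0,0,0,1],
    [0,0,0.03,0,0,0,1],
    [0,0,0,0,0,0,1]
  ]
}}

```text
time: 61.93
tool_pos: [0.4089, -0.0451, 0.0757]
tool_rot: [-3.135, -0.003, 1.658]
contact_force: [-1.2, -0.9, 0.3]
opening: 0.0004
```

{"name": "send_rows", "arguments": {
  "series": [
    [0,0.008,0,0,0,0,1],
    [0,0.008,0,0,0,0,1],
    [0,0.006,0,0,0,0,1],
    [0,0.004,0,0,0,0,1],
    [0,0.004,0,0,0,0,1]
  ]
}}

```text
time: 62.35
tool_pos: [0.4422, -0.0431, 0.0811]
tool_rot: [3.138, 0.001, 1.658]
contact_force: [-0.2, -0.6, 0.2]
opening: 0.0004
```

{"name": "send_rows", "arguments": {
  "series": [
    [0,0.006,0,0,0,0,1],
    [0,0.008,0,0,0,0,1],
    [0,0.01,0,0,0,0,1],
    [0,0.012,0,0,0,0,1],
    [0,0.012,0,0,0,0,1]
  ]
}}

```text
time: 62.77
tool_pos: [0.4893, -0.0386, 0.0803]
tool_rot: [3.141, 0.0, 1.658]
contact_force: [-1.2, 0.4, 1.8]
opening: 0.0003
```

{"name": "send_rows", "arguments": {
  "series": [
    [0,0.012,0,0,0,0,1],
    [0,0.012,0,0,0,0,1],
    [0,0.012,0,0,0,0,1],
    [0,0.012,0,0,0,0,1],
    [0,0.01,0,0,0,0,1]
  ]
}}

```text
time: 63.18
tool_pos: [0.5475, -0.0334, 0.0802]
tool_rot: [3.14, 0.0, 1.658]
contact_force: [-2.6, -0.5, 1.1]
opening: 0.0004
```

Run:
```python
from h import *
s=observe(); print(s['tool_pos'],s['contact_force'])
c=cam('scene','s35.png'); cv2.imwrite('pics/s35c.png',cv2.resize(c['color'][180:320,180:400,::-1],None,fx=3.6,fy=3.6))
```

```text
[ 0.54751136 -0.03344993  0.08015858] [-2.55696298 -0.51255576  1.10660633]
```

View pics/s35c.png

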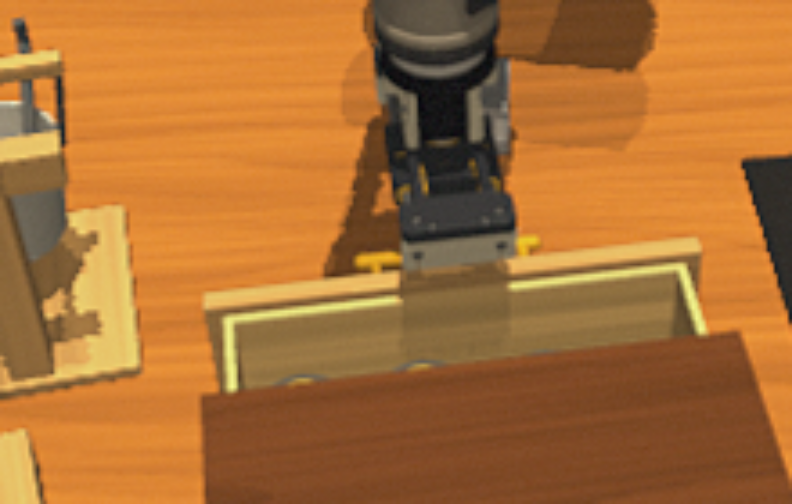

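{"name": "send_rows", "arguments": {
  "series": [
    [0,0.01,0,0,0,0,1],
    [0,0.01,0,0,0,0,1],
    [0,0.01,0,0,0,0,1],
    [0,0.01,0,0,0,0,1],
    [0,0.008,0,0,0,0,1]
  ]
}}

```text
time: 63.65
tool_pos: [0.5945, -0.0292, 0.0798]
tool_rot: [3.141, -0.0, 1.658]
contact_force: [-1.8, 0.7, -0.2]
opening: 0.0003
```

{"name": "send_rows", "arguments": {
  "series": [
    [0,0.006,0,0,0,0,1],
    [0,0.004,0,0,0,0,1],
    [0,0.003,0,0,0,0,1],
    [0,0.003,0,0,0,0,1],
    [0,0.003,0,0,0,0,1]
  ]
}}

```text
time: 64.07
tool_pos: [0.6128, -0.0278, 0.0799]
tool_rot: [3.142, -0.0, 1.658]
contact_force: [-1.1, 0.4, -0.5]
opening: 0.0005
```

{"name": "send_rows", "arguments": {
  "series": [
    [0,0.002,0,0,0,0,1],
    [0,0.002,0,0,0,0,1],
    [0,0.002,0,0,0,0,1]
  ]
}}

```text
time: 64.32
tool_pos: [0.6189, -0.0273, 0.08]
tool_rot: [3.141, 0.0, 1.658]
contact_force: [-1.8, -0.1, -1.3]
opening: 0.0007
```

{"name": "send_rows", "arguments": {
  "series": [
    [0,0.002,0,0,0,0,1],
    [0,0.002,0,0,0,0,1]
  ]
}}

```text
time: 64.48
tool_pos: [0.623, -0.0269, 0.08]
tool_rot: [3.141, 0.0, 1.658]
contact_force: [-0.9, 0.9, 0.7]
opening: 0.0002
```

{"name": "send_rows", "arguments": {
  "series": [
    [0,0.002,0,0,0,0,1],
    [0,0.001,0,0,0,0,1]
  ]
}}

```text
time: 64.65
tool_pos: [0.6263, -0.0267, 0.08]
tool_rot: [3.141, 0.0, 1.658]
contact_force: [-0.6, 0.3, 0.2]
opening: 0.0007
```

{"name": "send_rows", "arguments": {
  "series": [
    [0,0.001,0,0,0,0,1],
    [0,0.001,0,0,0,0,1]
  ]
}}

```text
time: 64.82
tool_pos: [0.628, -0.0265, 0.08]
tool_rot: [3.141, 0.0, 1.658]
contact_force: [-1.2, 0.0, -0.7]
opening: 0.0004
```

{"name": "send_rows", "arguments": {
  "series": [
    [0,0.001,0,0,0,0,1],
    [0,0.001,0,0,0,0,1],
    [0,0.001,0,0,0,0,1]
  ]
}}

```text
time: 65.07
tool_pos: [0.6292, -0.0264, 0.0799]
tool_rot: [-3.138, -0.0, 1.658]
contact_force: [-10.4, -1.5, 7.1]
opening: 0.0003
```

{"name": "send_rows", "arguments": {
  "series": [
    [0,0.001,0,0,0,0,1],
    [0,0.001,0,0,0,0,1]
  ]
}}

```text
time: 65.23
tool_pos: [0.6293, -0.0263, 0.0799]
tool_rot: [-3.134, -0.0, 1.658]
contact_force: [-17.5, -2.2, 11.6]
opening: 0.0004
```

Stop reached. Backing off, rising clear and checking everything.

{"name": "send_rows", "arguments": {
  "series": [
    [0,-0.006,0,0,0,0,1],
    [0,-0.02,0,0,0,0,1],
    [0,-0.025,0,0,0,0,1],
    [0,-0.01,-0.02,0,0,0,1],
    [0,0,-0.03,0,0,0,1]
  ]
}}

```text
time: 65.65
tool_pos: [0.5682, -0.0311, 0.1278]
tool_rot: [-3.135, -0.002, 1.658]
contact_force: [2.1, 0.2, 1.0]
opening: 0.0006
```

{"name": "send_rows", "arguments": {
  "series": [
    [0,0,-0.035,0,0,0,1],
    [0,0,-0.035,0,0,0,1],
    [0,-0.02,-0.035,0,0,0,1],
    [0,-0.02,-0.02,0,0,0,1],
    [0,0,0,0,0,0,1]
  ]
}}

```text
time: 66.07
tool_pos: [0.5323, -0.0353, 0.2606]
tool_rot: [3.132, 0.003, 1.658]
contact_force: [1.0, -0.4, 1.0]
opening: 0.0003
```

Run:
```python
from h import *
s=observe(); print(s['tool_pos'],s['contact_force'],s['time'])
cs=cam('scene','s36.png'); c=cam('wrist','w36.png'); 
a=np.radians(4.95); u=np.array([np.cos(a),np.sin(a)]); v=np.array([-u[1],u[0]]); H=np.array([.6465,-.0255])
W=cloud(c);z=W[...,2];d=W[...,:2]-H; X=d@u;Y=d@v
m=np.nan_to_num((z>.088)&(z<.102)&(abs(X)<.02)&(abs(Y)<.05)).astype(bool); print('bar',m.sum(),np.percentile(X[m],[2,50,98]) if m.sum() else '')
m=np.nan_to_num((z>.113)&(z<.124)&(X>.01)&(X<.06)&(abs(Y)<.1)).astype(bool); print('front',m.sum(),np.percentile(X[m],[1,5,50,95,99]) if m.sum() else '')
W=cloud(cs);z=W[...,2]
q=W[np.nan_to_num((z>.203)&(z<.222)&(abs(W[...,0]-.50)<.045)&(abs(W[...,1]+.345)<.08)).astype(bool)]
P=np.array([.5106,-.344]); b=np.radians(9.3); e=np.array([np.cos(b),np.sin(b)]); f=np.array([-e[1],e[0]])
X=(q[:,:2]-P)@e; Y=(q[:,:2]-P)@f; k=(X>-.04)&(X<.03); print('grip X',np.percentile(X[k],[5,50,95]),'Y',Y[k].min(),Y[k].max(),'z',np.median(q[k,2]))
m=np.nan_to_num((z>.125)&(z<.15)).astype(bool)&(abs((W[...,:2]-P)@e)<.08)&(abs((W[...,:2]-P)@f)<.06); print('rim',cv2.minEnclosingCircle(W[m][:,:2].astype(np.float32)),W[m][:,2].max())
top(cs,[.728,.324],.09,.125,.06)
```

```text
[ 0.5322627  -0.03527463  0.26058615] [ 0.98657221 -0.43552882  0.96088746] 66.0667
bar 1312 [-0.00033633  0.00388683  0.01672621]
front 4798 [0.03984606 0.04045789 0.04808125 0.05568496 0.05617695]
grip X [-0.02451801 -0.01464483 -0.01021696] Y -0.06492844447308643 0.05950819030425599 z 0.21168133587691984
rim ((0.514674186706543, -0.3402358889579773), 0.07521378993988037) 0.14994348097723587
top [451, 276, 31, 28, 654] ((0.7272202968597412, 0.32458487153053284), 0.03544972091913223) z [0.09684831 0.10868084 0.11195085]
```

View pics/s36.png

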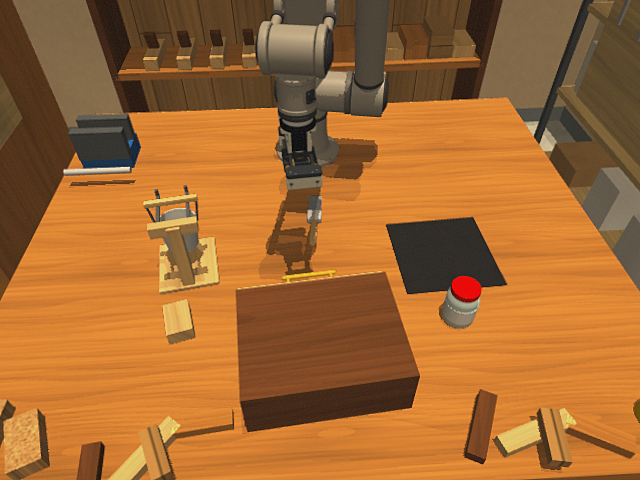

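View pics/w36.png

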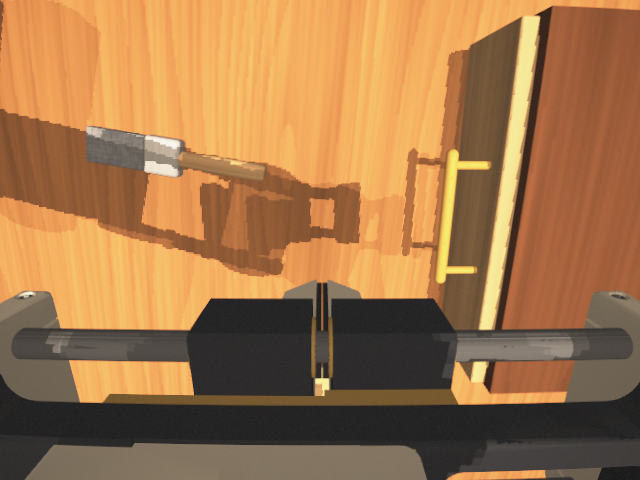

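{"name": "send_rows", "arguments": {
  "series": [
    [0,0,0,0,0,0,1],
    [0,0,0,0,0,0,1],
    [0,0,0,0,0,0,1]
  ]
}}

```text
time: 66.42
tool_pos: [0.5322, -0.0348, 0.2533]
tool_rot: [-3.14, -0.001, 1.658]
contact_force: [0.4, 1.0, -0.8]
opening: 0.0007
```

Run:
```python
from h import *
c=cam('top','t37.png'); c0=dict(np.load('/tmp/top0.npz')); cw=cam('wrist')
cs=cam('scene'); 
a=np.radians(4.95); u=np.array([np.cos(a),np.sin(a)]); v=np.array([-u[1],u[0]]); H=np.array([.6465,-.0255])
W=cloud(cw);z=W[...,2];d=W[...,:2]-H; X=d@u;Y=d@v
m=np.nan_to_num((z>.113)&(z<.124)&(X>.01)&(X<.06)&(abs(Y)<.1)).astype(bool); print('front',np.percentile(X[m],[1,50,99]))
s0=cv2.imread('pics/scene0.png').astype(int); s1=cs['color'][:,:,::-1].astype(int)
for n,(r0,r1,c0_,c1) in {'jar':(275,330,440,485),'block':(295,345,160,200),'brush':(190,250,300,330)}.items():
    print(n,np.abs(s0-s1)[r0:r1,c0_:c1].mean())
im=np.hstack([cv2.resize(s0[180:350,140:500].astype(np.uint8),(400,190)),cv2.resize(s1[180:350,140:500].astype(np.uint8),(400,190))]); cv2.imwrite('pics/cmp.png',im)
print(observe()['contact_force'],observe()['time'])
```

```text
front [0.03979485 0.04796889 0.05619744]
jar 2.5912457912457914
block 3.1058333333333334
brush 40.06148148148148
[-0.25070664 -0.03546312 -0.03721252] 66.5667
```

View pics/cmp.png

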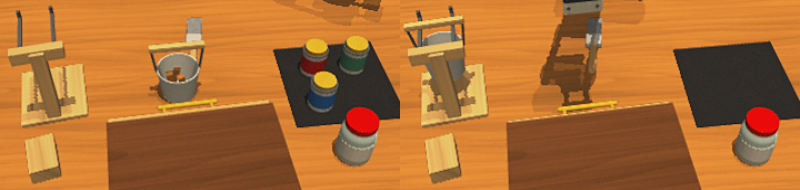

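View pics/t37.png

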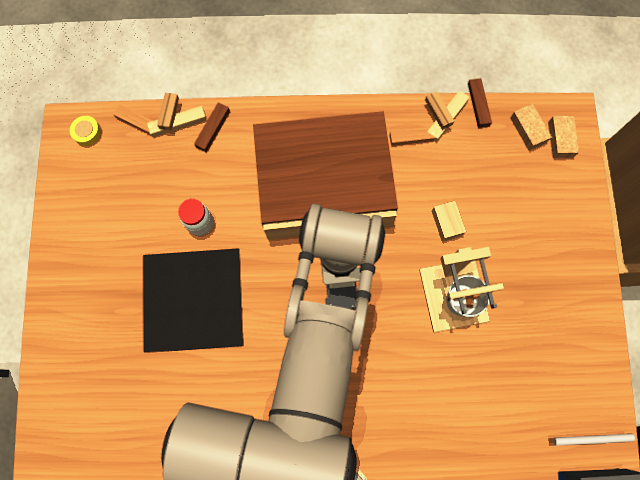

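Run:
```python
from h import *
print(workorder.hand_in())
```

```text
the job is handed in; nothing more can be done
None
```

The job is handed in at about 67 s of the 210 s. The pail hangs by its grip across both prongs. The drawer was pulled to its stop, loaded with the three tins present (red, blue, green; no yellow) and pushed shut.

**What went wrong:** the red tin was found shifted about 25 mm inside the drawer, so the green tin came down on it and fell on its side. The force reading peaked at 39 N, just under the 40 N limit. I lifted the green tin out, stood it upright on the chest roof, picked it up again and placed it properly. By the time all three tins were in, the drawer had crept in about 15 mm from its stop. I had pulled it out about 194 mm against the stop earlier, so I didn't pull it again.

**Last checks:**
- **Tins:** before the drawer was closed, all three stood upright on its floor, with lid tops 67–68 mm above it, so the lids were home. They sat within the allowed area. I couldn't see them once the drawer was shut; the closing push was slow and smooth.
- **Drawer:** it pushed home to a firm stop. Its front ended about 5 mm deeper than it started, so it had probably begun slightly open.
- **Pail:** the grip lies on both prongs, about 15 mm in front of the hanging point.
- **Bystanders:** the jar and block look unmoved. The brush looks in place too, but only by eye: its picture comparison couldn't be used because the pail hid part of it at the start.
- **Robot:** it is clear of everything, with about 0 N contact force.

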